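Fit the external retaining ring on a sprung idler pulley with ring pliers

ROBOT

A 6-joint arm with a two-finger parallel gripper is mounted at the origin on a cart in front of the work surface, level with it; the furniture and walls round the work are solid. World frame = base frame: x ahead of the robot, y to its left, z up, the work surface at z = 0. Lengths are in m, angles in rad, forces in N, time in s.
With the tool pointing down it reaches from about 0.325 to 0.75 m from the base axis. Payload 7.6 kg.
Tool frame: the origin (TCP) lies at the very end of the fingers, on their centre line; the grasp point (between the pads) lies 19 mm behind it; y points along the fingers, z is the direction in which the jaws open and shut, and the axes are right-handed (so a half turn about y gives the same grasp; the last joint's range is limited). The gripper opens to 85 mm and grips with 20 to 120 N. Pads are 22 mm wide; open, the fingers measure 114 mm over their backs; the gripper's body (76 mm by 85 mm) begins 54 mm behind the grasp point. The pads swing forward as they close: fully open they stand 13 mm farther back than shut.
Start: joints at [1.136, 0.052, 1.401, -0, 1.689, -0.07], TCP at [0.187, 0.49, 0.231] pointing down, gripper open.
Joint ranges: [-2.9, 2.9], [-0.91, 2.17], [0.12, 2.37], [-1.06, 4.2], [0.26, 2.73], [-2.93, 2.93]. Speed limits (rad/s): [2.57, 2.57, 3.01, 3.14, 3.14, 3.14].

INTERFACE

Orientations are given as a unit quaternion [w, x, y, z].
In Python, from workcell import sense, snapshot, hand_in gives the robot as it stands.
- The arm moves only by the shell command python3 -m crank 'ROWS'. ROWS is text: rows parted by semicolons, each of 7 numbers parted by spaces: the opening, from 0 (shut) to 1 (fully open), then the shift along the tool's x, y, z in m, then the turn, a rotation vector about the tool's x, y, z in rad. A call has 1 to 5 rows; each row shifts and turns the pose as measured when the row begins, along the tool's axes as they then stand; what a row does not reach is not made up. A row lasts 1/12 s, in which the tool goes at most 41.7 mm and 7.16 degrees, less where a joint would pass 70% of its speed; a pose out of reach is approached as far as the arm can. A call is refused whole if a number of a shift passes 0.0417 or a number of a turn 0.125, either way. A call with a gripper value outside its range is refused whole. The fingers move at their own pace and stop on an object; the grip force is fixed at half the most. Time passes only in rows, so rows that do not move let the fingers close. It gives the time, the measured TCP pose, the force and the opening at its end, in the units of the state.
- sense(): the state, without advancing time (a new reading comes with each control period).
- snapshot(name): name is "scene" or "side" or "wrist"; returns a dict with "image" (480x640x3 uint8, blue, green, red), "vfov" (degrees; the focal length in pixels is half the picture's height over the tangent of half this angle, whatever the lens; pixels are square), "cx", "cy" (the principal point, pixels), "position" and "rotation" of the camera in the world. Camera axes: x right, y up, looking along -z (the intrinsics and any distortion apply to the point x, -y, -z); pixel columns grow to the right and rows downward; lengths in m; the calibration is good to about 2 mm. A picture is of the moment at which its call begins. There is no depth.
- hand_in(): hands the job in, once; it reports no verdict.
The state is a dict: "t": time; "q": joint angles; "qd": joint speeds; "effort": joint torques, N m; "tool_pos": TCP position; "ee_rot": TCP orientation; "contact_force": force on the tool from outside, world axes, zero at the start; "moment": the same for the moment, N m; "finger_gap": opening from 0.0 (shut) to 1.0 (fully open).
Only numpy, scipy, OpenCV 4.12 (cv2) and the standard library are available. Lean on these libraries where they do the work, as an engineer would, in place of code of your own. Each camera call takes 0.05 s, during which the arm holds its last target.

TASK

The idler's pulley is on its stub shaft, over a wave spring, and still needs its retaining ring. Take the ring pliers from the tool block, pick the ring out of the dish with their tips, open it only as far as it needs to pass over the shaft, slide it down and press the bearing back gently with it until the ring springs fully into its groove and keeps the pulley down. Then put the pliers back upright in their pocket, and leave the other things on the bench where they are.

Things in the scene. Friction and masses are not known exactly. Their poses are not given: they have to be found in the camera images.
- idler: Idler fixed to the bench: grey cast foot 124 x 86 x 14 mm with two bolts, upright steel stub shaft of 40 mm diameter, wave spring, and a dark ribbed pulley of 88 mm diameter on a sealed bearing whose inner ring (to 46 mm diameter) and outer ring (58 to 72 mm) are level and carry the retaining ring; the seal between them is sunk 3 mm, room for the tips. Origin: on the shaft's axis, at the bench; z up.
- shaft_end (a point): Centre of the shaft's end face, 69 mm above the bench. Below it a 3.5 mm chamfer widens from 34 to 40 mm diameter; the 40 mm land ends at the groove, 56 mm above the bench.
- groove (a point): Middle of the ring's groove, on the shaft's axis, 53.5 mm above the bench. The groove is 5 mm high (51 to 56 mm up) and 35.6 mm in diameter, and is hidden by the bearing until that is pressed back.
- pulley (a joint): How far pulley and bearing are pressed down on the wave spring, m: 0 relaxed (bearing face 56 mm above the bench), 0.006 hard stop. It takes 1.5 N to start and 2 N more per mm. A ring pressed flat on the bearing can enter the groove from 0.003 (7.5 N) to 0.005 (11.5 N); released higher up it stays on the land. A seated ring keeps the pulley at about 0.003.
- ring: External retaining ring (circlip), dark steel, 3 mm thick, 37 mm inner and 46 mm outer diameter when free, two lugs outside its gap, flat in the dish. Origin: centre of its underside; z up; x points to the gap. To pass the shaft it must be opened until the lug holes are about 30 to 36 mm apart; the shaft's axis then lies some 3 mm from the origin towards the gap. Over 40 mm overstretches it.
- ring_hole_l (a point): Middle of the lug hole on the ring's +y side, at the upper face: hole 5.6 mm in diameter, in a lug of 10 mm; at x = 26, y = 7 mm from the ring's origin when the ring is free; opening moves it in y only. The other hole lies at y = -7 mm.
- ring_arm_l (a joint): Opening of the arm on the ring's +y side, rad: 0 free; its hole moves out by 41 mm per rad. At 0.19 on both sides the ring just passes the shaft, at 0.25 with 1 mm to spare all round; more than 0.32 overstretches it.
- ring_arm_r (a joint): The same for the arm on the ring's -y side.
- dish: Round steel parts dish fixed to the bench, 120 mm in diameter, rim 14 mm high; its flat floor lies 4 mm up. Origin: centre of its underside.
- pliers: Straight ring pliers, 166 mm long, tips down in the tool block's pocket. Origin: on the joint; z points to the black grips; grips and tips move along y; both sides alike. Grips: z = 48 to 105 mm, 17 mm thick, 59 mm over the outer faces at z = 75 mm when relaxed; slip guards reach up to z = 45 mm. Squeezing takes 9 N to start, 23 N with the ring spread. Shoulders at z = -7 mm rest on the block.
- pliers_l (a joint): Turn of each half of the pliers, rad: 0 relaxed, pins 10 mm apart. Each 0.01 rad brings the grips 1.5 mm closer (at z = 75 mm) and spreads the pins by 1.2 mm: 14 mm apart, as the free ring's holes, at 0.033. The grips' outer faces are parallel at 0.045.
- tip_l (a point): Foot of one tip's flat shoulder, 60 mm below the pliers' origin, 5 mm beside the middle when relaxed: under it a pin 3 mm in diameter and 3.4 mm long with a round end, so that the shoulder comes to lie on the ring when the pin is fully in its hole.
- tool_block: Wooden tool block fixed to the bench, 96 x 74 x 70 mm, with a pocket and four small round holes. Origin: centre of its underside; y is the pocket's long side.
- pocket (a point): Centre of the mouth of the pocket in the block's top face, 70 mm above the bench: 17 mm (x) by 32 mm (y), 66 mm deep. The stowed pliers' origin stands 7 mm above it, their y along the block's y.
- keyless_chuck: Bare drill chuck standing upright, 43 mm in diameter, 50 mm tall; bystander. Origin: centre of its underside.
- safety_glasses: Black safety glasses, 87 x 126 x 46 mm; bystander. Origin: centre of the underside.
- brass_fitting: Small brass hose fitting, 23 x 50 x 31 mm; bystander. Origin: centre of the underside.

How it is judged:
On the way, in this order (a step that is already met when the one before it is completed fails the run):
1. the ring hangs spread on the tips of the pliers, clear of the dish, and the fingers do not touch it (distance between ring and dish above 0.05 m and value of joint each of ring_arm_l, ring_arm_r above 0.08 rad and contact force between pliers and ring above 0.5 N and contact force between the fingers and ring below 0.1 N), for 0.2 s.
2. the ring is seated in the groove and holds the pulley down, with no tool in it (value of joint pulley above 0.0022 m and horizontal distance between ring and idler below 0.0025 m and z of ring in the frame of idler between 0.05 and 0.0545 m and angle between ring's own z axis and vertical below 0.07 rad and value of joint each of ring_arm_l, ring_arm_r below 0.05 rad and contact force between each of pliers, the fingers and ring below 0.1 N), for 0.2 s.
At the end, for the whole second after the job is handed in: Ring closed in the groove (arms under 0.05 rad), within 2.5 mm of the shaft's axis, level, its underside 50 to 54.5 mm above the bench, holding the pulley at least 2.2 mm down; pliers upright in the pocket on their shoulders, within 8 mm of its middle; both at rest (value of joint pulley above 0.0022 m and horizontal distance between ring and idler below 0.0025 m and z of ring in the frame of idler between 0.05 and 0.0545 m and angle between ring's own z axis and vertical below 0.07 rad and value of joint each of ring_arm_l, ring_arm_r below 0.05 rad and horizontal distance between pliers and pocket below 0.008 m and z of pliers in the frame of pocket between 0.004 and 0.01 m and angle between pliers's own z axis and vertical below 0.06 rad and linear speed of each of pliers, ring below 0.02 m/s); the robot touches nothing.
It fails at once if the ring is overstretched: an arm is opened more than 0.32 rad (value of joint any of ring_arm_l, ring_arm_r above 0.32 rad).
It fails at once if the ring is forced on the idler (shaft, bearing and pulley) with more than 30 N (contact force between ring and idler above 30 N).
It fails at once if the drill chuck, the safety glasses or the brass fitting is moved by more than 30 mm (distance of any of keyless_chuck, safety_glasses, brass_fitting from where it was at the start of the episode above 0.03 m).
It also fails if it takes over 72 s, if anything falls off the work surface, if the arm or the gripper's body presses on something with over 40 N, if the wrist force passes 120 N, or if a joint passes its speed limit or range.

## Working session

There is one attempt and no reset: what is moved stays moved. The work goes in short steps, Python scripts to look and compute and a shell command to move; the robot and the scene stay as the last step left them, time stands still between calls to the robot, and variables do not carry over. Pictures are saved under pics/ and viewed, and the job is handed in when it is done.

```bash
ls; mkdir -p pics; python3 - <<'E'
from workcell import sense,snapshot
import cv2
print(sense())
for n in("scene","side","wrist"):
    s=snapshot(n); cv2.imwrite(f"pics/{n}0.png",s["image"]); print(n,{k:v for k,v in s.items() if k!="image"})
E
```

```text
pics
{'t': 0.0, 'q': array([ 1.13570112e+00,  5.28177725e-02,  1.40172383e+00,  1.25082373e-05,
        1.68862157e+00, -7.03107674e-02]), 'qd': array([-0.00071376,  0.00016057,  0.00057687, -0.00022526, -0.00057278,
        0.00082067]), 'effort': array([-4.38636221e-05, -3.81665254e+01, -3.60188484e+01, -7.00555074e-05,
        6.05599183e-03, -2.50775435e-05]), 'tool_pos': array([0.18714386, 0.49018443, 0.23048283]), 'ee_rot': array([-0.69484107,  0.69591413, -0.12839942,  0.12811326]), 'contact_force': array([ 0.2247288 , -0.00675931, -0.2934561 ]), 'moment': array([-0.04105082, -0.05202764, -0.03782499]), 'finger_gap': 0.9961155152533883}
scene {'vfov': 54.73025955474141, 'cx': 327.2831705503815, 'cy': 230.49970949941624, 'position': array([ 0.02511952, -0.45384934,  0.74825833]), 'rotation': array([ 0.86056531,  0.3853421 , -0.13445658, -0.3047298 ])}
side {'vfov': 49.02305645210656, 'cx': 314.7544468868281, 'cy': 242.4009778908789, 'position': array([ 0.40485378, -0.80777428,  0.47311406]), 'rotation': array([ 0.83233825,  0.55227962, -0.02104842, -0.04191925])}
wrist {'vfov': 62.39142801159235, 'cx': 316.65275118152744, 'cy': 238.9639510106686, 'position': array([0.1211449 , 0.51623338, 0.3731892 ]), 'rotation': array([ 0.81541262, -0.11813764, -0.08024127,  0.56098761])}
```

View pics/scene0.png

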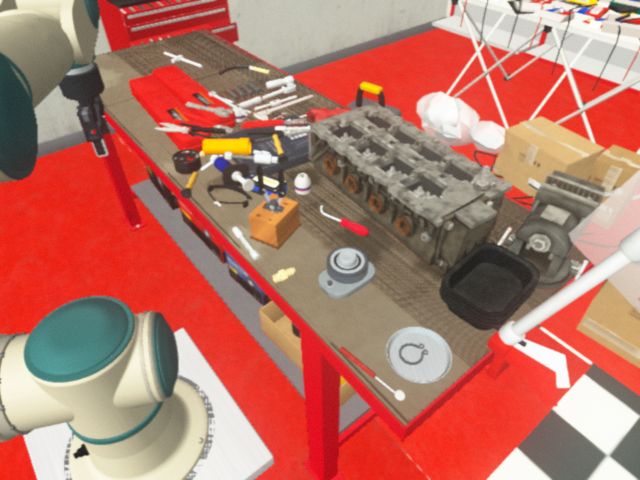

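View pics/side0.png

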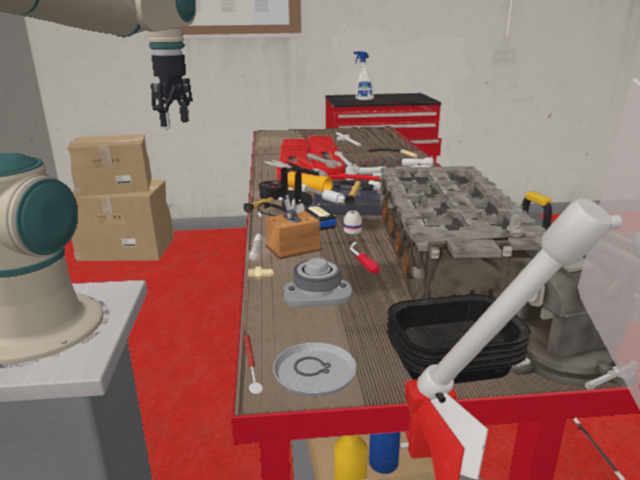

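View pics/wrist0.png

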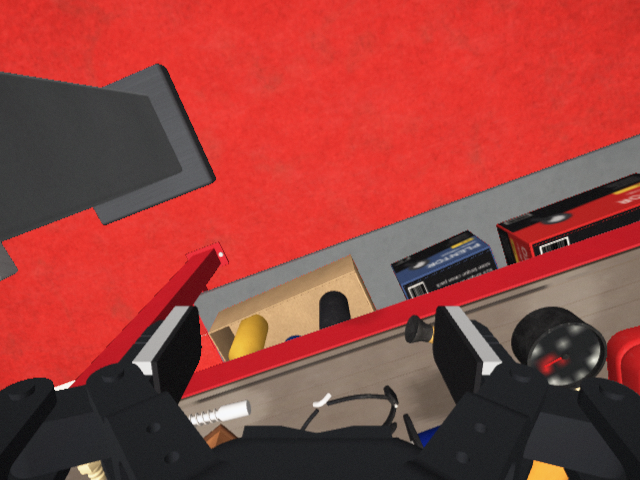

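```bash
cat > h.py <<'E'
import numpy as np,cv2
from scipy.spatial.transform import Rotation as R
from workcell import sense,snapshot
def rot(q): return R.from_quat([q[1],q[2],q[3],q[0]]).as_matrix()
class Cam:
    def __init__(s,n):
        d=snapshot(n); s.im=d["image"]; s.f=240/np.tan(np.radians(d["vfov"]/2)); s.cx,s.cy=d["cx"],d["cy"]; s.p=np.array(d["position"])
        r=np.array(d["rotation"]); s.R=rot(r) if r.size==4 else r
    def ray(s,u,v): return s.R@np.array([(u-s.cx)/s.f,-(v-s.cy)/s.f,-1])
    def at(s,u,v,z):
        d=s.ray(u,v); return s.p+d*(z-s.p[2])/d[2]
    def px(s,P):
        c=s.R.T@(np.array(P)-s.p); return np.array([s.cx+s.f*c[0]/-c[2],s.cy-s.f*c[1]/-c[2]])
def crop(im,u0,v0,u1,v1,k,name):
    c=cv2.resize(im[v0:v1,u0:u1],None,fx=k,fy=k,interpolation=cv2.INTER_CUBIC); cv2.imwrite(name,c)
def tri(c1,p1,c2,p2):
    d1=c1.ray(*p1);d2=c2.ray(*p2)
    A=np.stack([d1,-d2],1);x=np.linalg.lstsq(A,c2.p-c1.p,rcond=None)[0]
    a=c1.p+d1*x[0];b=c2.p+d2*x[1];return (a+b)/2,np.linalg.norm(a-b)
E
python3 - <<'E'
from h import *
a=Cam("scene");b=Cam("side")
crop(a.im,220,160,380,300,5,"pics/a1.png")
crop(a.im,330,300,470,400,5,"pics/a2.png")
crop(b.im,235,160,385,310,5,"pics/b1.png")
crop(b.im,235,330,385,410,5,"pics/b2.png")
E
```

```text
(no output)
```

View pics/a1.png

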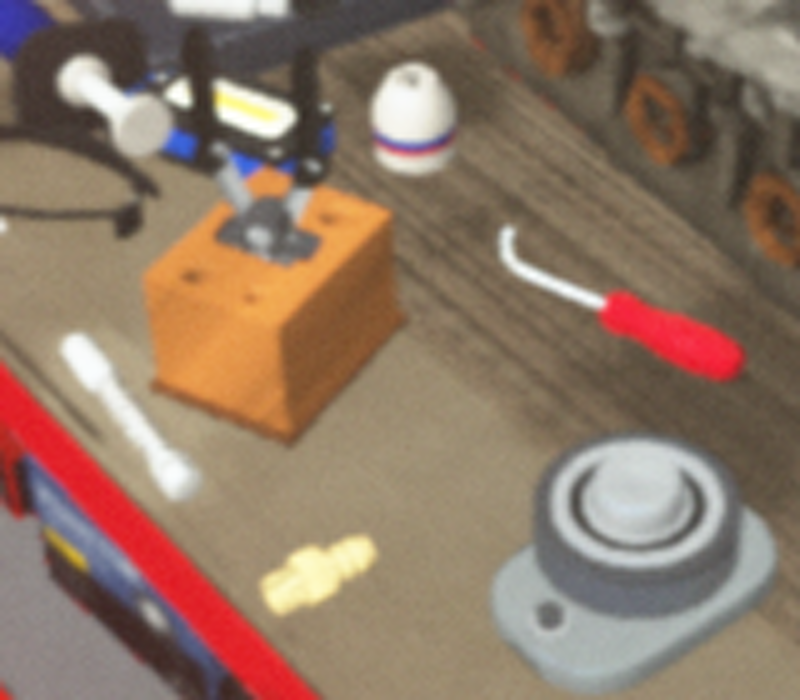

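View pics/b1.png

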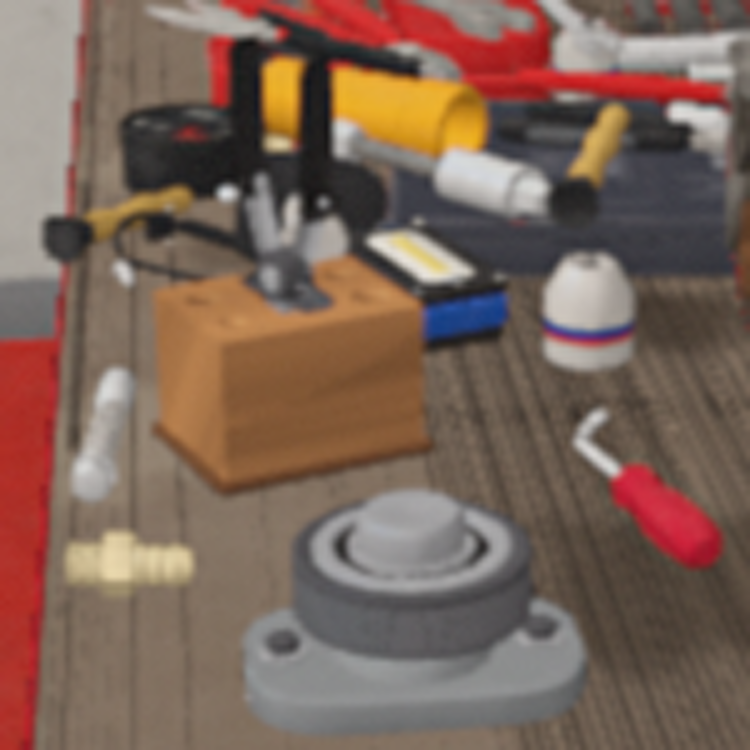

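View pics/a2.png

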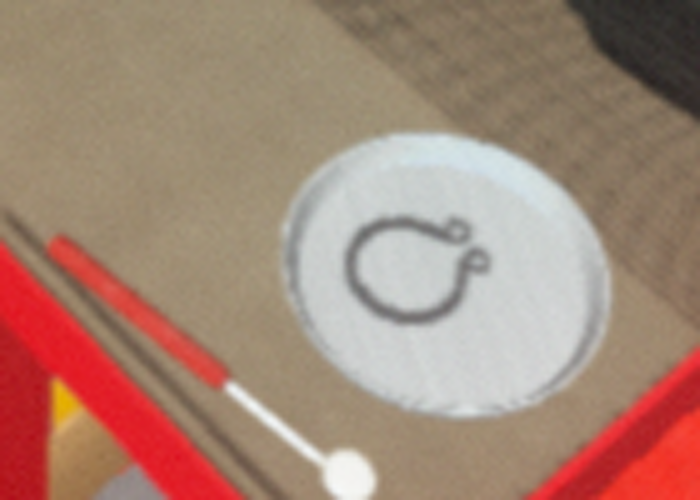

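View pics/b2.png

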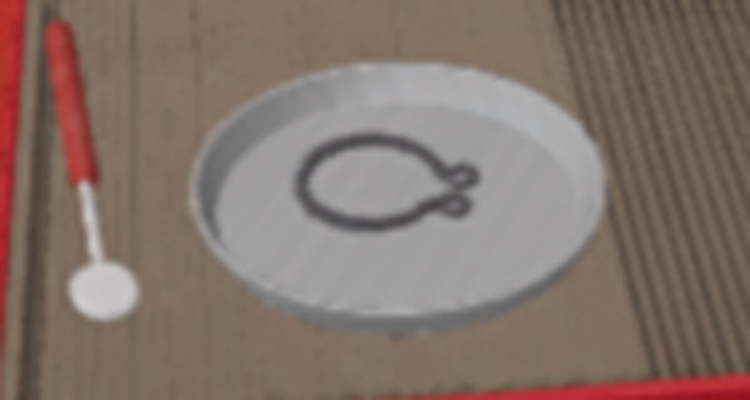

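```bash
python3 - <<'E'
from h import *
np.set_printoptions(precision=4,suppress=True)
a=Cam("scene");b=Cam("side")
A=lambda u,v:(220+u/5,160+v/5); A2=lambda u,v:(330+u/5,300+v/5)
B=lambda u,v:(235+u/5,160+v/5); B2=lambda u,v:(235+u/5,330+v/5)
print("block a",[a.at(*A(*p),.07) for p in [(280,325),(147,275),(393,210),(265,168)]])
print("block b",[b.at(*B(*p),.07) for p in [(222,345),(155,292),(420,305),(350,255)]])
print("shaft a",a.at(*A(640,475),.069),"b",b.at(*B(410,515),.069))
print("dish a",a.at(*A2(447,275),.014),"b",b.at(*B2(398,190),.014))
print("lugs a",[a.at(*A2(*p),.007) for p in [(457,231),(477,262)]],"b",[b.at(*B2(*p),.007) for p in [(460,176),(456,205)]])
print("ringc a",a.at(*A2(408,268),.006),"b",b.at(*B2(370,182),.006))
print("joint",tri(a,A(265,215),b,B(282,270)))
print("gripL top",tri(a,A(200,40),b,B(245,50)))
print("gripR top",tri(a,A(306,60),b,B(316,60)))
print("brass",a.at(*A(318,570),.01),b.at(*B(130,560),.01))
E
```

```text
block a [array([0.4224, 0.2236, 0.07  ]), array([0.3949, 0.2907, 0.07  ]), array([0.5102, 0.2584, 0.07  ]), array([0.4816, 0.3236, 0.07  ])]
block b [array([0.4221, 0.2238, 0.07  ]), array([0.3947, 0.2917, 0.07  ]), array([0.5095, 0.261 , 0.07  ]), array([0.4841, 0.3299, 0.07  ])]
shaft a [0.4855 0.0518 0.069 ] b [0.4845 0.0496 0.069 ]
dish a [ 0.4549 -0.1851  0.014 ] b [ 0.4576 -0.1854  0.014 ]
lugs a [array([ 0.476 , -0.1718,  0.007 ]), array([ 0.4718, -0.1857,  0.007 ])] b [array([ 0.4771, -0.1712,  0.007 ]), array([ 0.4744, -0.1848,  0.007 ])]
ringc a [ 0.4506 -0.171   0.006 ] b [ 0.4507 -0.1698  0.006 ]
joint (array([0.4512, 0.2771, 0.0838]), np.float64(0.00201300874309049))
gripL top (array([0.4383, 0.2941, 0.1778]), np.float64(0.0002738216060193977))
gripR top (array([0.4645, 0.2487, 0.1828]), np.float64(0.004538337974825884))
brass [0.3795 0.1395 0.01  ] [0.3807 0.1457 0.01  ]
```

```bash
cat >> h.py <<'E'
def toolR(): return rot(sense()["ee_rot"])
def plan(target, yawdeg=None):
    """shift in tool axes to target; yaw of tool z; turn about tool y needed"""
    s=sense(); Rt=rot(s["ee_rot"]); d=Rt.T@(np.array(target)-s["tool_pos"])
    y=np.degrees(np.arctan2(Rt[1,2],Rt[0,2]))
    print("t",round(s["t"],2),"pos",s["tool_pos"].round(4),"gap",round(s["finger_gap"],3),"F",np.round(s["contact_force"],1),"tool y",Rt[:,1].round(4),"yawz",round(y,2))
    print("shift tool",d.round(4))
    if yawdeg is not None:
        # desired: y down, z along yaw
        best=None
        for k in(0,180):
            a=np.radians(yawdeg+k); z=np.array([np.cos(a),np.sin(a),0]); yy=np.array([0,0,-1.]); x=np.cross(yy,z)
            Rd=np.stack([x,yy,z],1); rv=R.from_matrix(Rt.T@Rd).as_rotvec()
            print(" rotvec",rv.round(4), k)
E
python3 - <<'E'
from h import *
plan([.451,.276,.26],112)
print(toolR().round(3))
E
```

```text
t 0.35 pos [0.1873 0.4904 0.2312] gap 0.999 F [-0.6 -0.3 -0.5] tool y [-1.e-04 -2.e-04 -1.e+00] yawz 69.1
shift tool [ 0.3229 -0.0288 -0.1062]
 rotvec [ 2.000e-04 -7.488e-01 -1.000e-04] 0
 rotvec [1.0000e-04 2.3928e+00 2.0000e-04] 180
[[ 0.934 -0.     0.357]
 [-0.357 -0.     0.934]
 [-0.    -1.    -0.   ]]
```

```bash
python3 -m crank '1 0.04 -0.006 -0.01 0 -0.125 0;1 0.04 -0.006 -0.01 0 -0.125 0;1 0.04 -0.006 0 0 -0.125 0;1 0.04 -0.006 0 0 -0.125 0;1 0.03 -0.006 0.01 0 -0.125 0'; python3 - <<'E'
from h import *
plan([.451,.276,.26],112)
E
```

```text
t: 0.77
tool_pos: [0.358, 0.4565, 0.2602]
ee_rot: [-0.702, 0.703, 0.082, -0.083]
contact_force: [-0.2, 0.7, -0.1]
finger_gap: 0.998
t 0.77 pos [0.358  0.4565 0.2602] gap 0.998 F [-0.2  0.7 -0.1] tool y [-0.0016 -0.0012 -1.    ] yawz 103.42
shift tool [ 0.0486  0.0003 -0.1972]
 rotvec [ 0.0007 -0.1497 -0.0019] 0
 rotvec [2.8000e-03 2.9919e+00 1.0000e-03] 180
```

```bash
python3 -m crank '1 0.015 0 -0.04 0 -0.125 0;1 0.008 0 -0.04 0 -0.02 0;1 0.003 0 -0.04 0 0 0;1 0 0 -0.04 0 0 0;1 0 0 -0.01 0 0 0'; python3 - <<'E'
from h import *
plan([.451,.276,.26],112)
c=Cam("wrist");cv2.imwrite("pics/w1.png",c.im)
print(c.p,c.px([.451,.276,.077]),c.px([.451,.276,.07]))
E
```

```text
t: 1.18
tool_pos: [0.444, 0.3063, 0.253]
ee_rot: [-0.692, 0.696, 0.131, -0.138]
contact_force: [-0.1, -0.9, 0.9]
finger_gap: 0.997
t 1.18 pos [0.444  0.3063 0.253 ] gap 0.997 F [-0.1 -0.9  0.9] tool y [-0.0091 -0.0077 -0.9999] yawz 111.91
shift tool [-0.0049 -0.0069 -0.0308]
 rotvec [ 0.0037 -0.0016 -0.0113] 0
 rotvec [0.0177 3.14   0.0059] 180
[0.3796398  0.28045094 0.39638228] [280.35716936 208.72314475] [281.11855836 207.06121902]
```

View pics/w1.png

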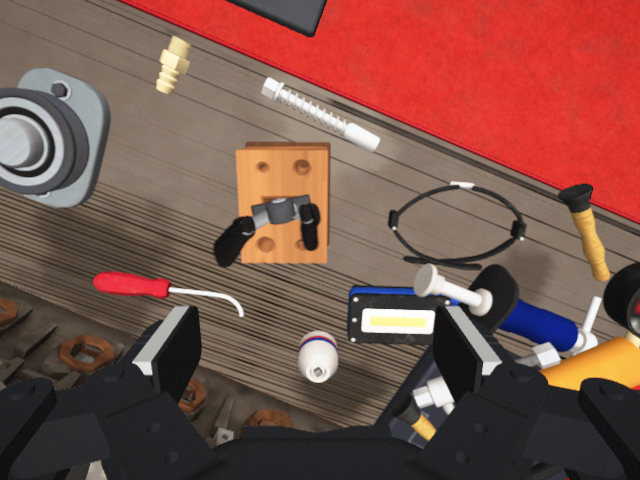

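```bash
python3 -m crank '1 -0.005 0 -0.03 0.003 0 -0.012;1 0 0 0 0 0 0'; python3 - <<'E'
from h import *
plan([.451,.276,.26],112)
c=Cam("wrist");crop(c.im,200,110,420,290,3.6,"pics/w2.png");np.save("w2.npy",[1])
for z in(.07,.077,.15,.18): print(z,c.px([.451,.276,z]),(c.px([.451,.276,z])-[200,110])*3.6)
import pickle;pickle.dump(c,open("w2.pkl","wb"))
E
```

```text
t: 1.4
tool_pos: [0.4509, 0.2757, 0.2529]
ee_rot: [0.694, -0.694, -0.134, 0.133]
contact_force: [-0.5, -0.6, 0.7]
finger_gap: 1.003
t 1.4 pos [0.4509 0.2757 0.2529] gap 1.003 F [-0.5 -0.6  0.7] tool y [ 9.e-04  4.e-04 -1.e+00] yawz 111.8
shift tool [ 0.0002 -0.0071  0.0002]
 rotvec [-0.0001 -0.0034  0.001 ] 0
 rotvec [-1.5000e-03  3.1382e+00 -1.0000e-04] 180
0.07 [317.24231501 210.22451154] [422.07233404 360.80824153]
0.077 [317.26216346 212.0516015 ] [422.14378845 367.38576542]
0.15 [317.53127785 236.82412813] [423.11260025 456.56686126]
0.18 [317.69002781 251.43738486] [423.68410011 509.17458551]
```

View pics/w2.png

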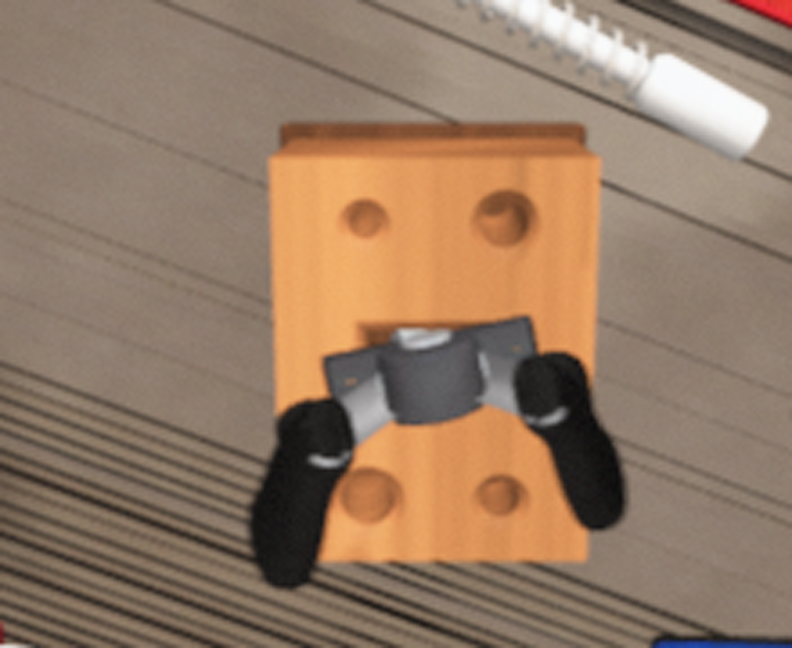

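```bash
python3 - <<'E'
from h import *
import pickle
c=pickle.load(open("w2.pkl","rb"))
W=lambda u,v:(200+u/3.6,110+v/3.6)
def an(p,q): d=p-q; return np.degrees(np.arctan2(d[1],d[0]))
for p,q,z in [((327,372),(532,335),.079),((272,575),(612,517),.182),((430,375),(430,375),.085),((300,420),(560,370),.125)]:
    P=c.at(*W(*p),z);Q=c.at(*W(*q),z); print(P,Q,(P+Q)/2,np.linalg.norm(P-Q),an(P,Q))
for z in(.07,): 
  cs=[c.at(*W(*p),z) for p in((271,155),(600,155),(588,560),(279,562))]
  print(np.mean(cs,0),an(cs[0],cs[1]),an(cs[3],cs[2]),an(cs[0],cs[3]),an(cs[1],cs[2]),np.linalg.norm(cs[0]-cs[1]),np.linalg.norm(cs[0]-cs[3]))
E
```

```text
[0.45957633 0.25616951 0.079     ] [0.4344949  0.29605167 0.079     ] [0.44703562 0.27611059 0.079     ] 0.04711331790315819 -57.834686888638956
[0.46962937 0.25735648 0.182     ] [0.44059606 0.30382925 0.182     ] [0.45511271 0.28059287 0.182     ] 0.05479644790031587 -58.005410238692725
[0.45030741 0.27758764 0.085     ] [0.45030741 0.27758764 0.085     ] [0.45030741 0.27758764 0.085     ] 0.0 0.0
[0.45971324 0.2535958  0.125     ] [0.43165213 0.29693392 0.125     ] [0.44568268 0.27526486 0.125     ] 0.051629619786750465 -57.077243520942
[0.45115959 0.27917323 0.07      ] -68.2574297808227 -67.87809830027538 -158.80254327434272 -157.9330160920699 0.07354407869378173 0.09684264089074332
```

```bash
python3 -m crank '1 0 0.01 0 0 -0.09 0;1 0 0.01 0 0 -0.088 0;1 0 0 0 0 0 0'; python3 - <<'E'
from h import *
plan([.4495,.277,.20],122)
c=Cam("wrist");crop(c.im,130,110,510,480,1.6,"pics/w3.png")
E
```

```text
t: 1.7
tool_pos: [0.4494, 0.2809, 0.2333]
ee_rot: [0.68, -0.677, -0.199, 0.197]
contact_force: [0.1, -0.4, -1.0]
finger_gap: 1.001
t 1.7 pos [0.4494 0.2809 0.2333] gap 1.001 F [ 0.1 -0.4 -1. ] tool y [ 0.0011  0.0045 -1.    ] yawz 122.55
shift tool [-0.0021  0.0333 -0.0035]
 rotvec [-0.0032  0.0095  0.0033] 0
 rotvec [ 0.0051 -3.1321  0.005 ] 180
```

View pics/w3.png

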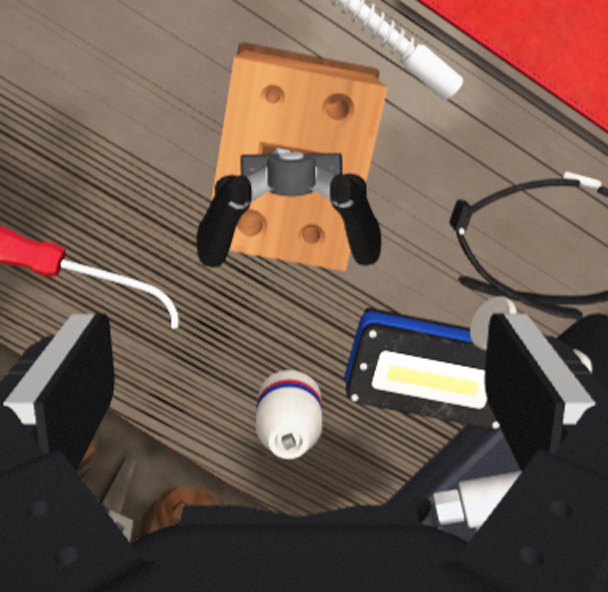

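```bash
python3 -m crank '1 -0.002 0.017 -0.0035 -0.003 0.009 0.003;1 0 0.01 0 0 0 0;1 0 0 0 0 0 0'; python3 - <<'E'
from h import *
plan([.4495,.277,.129],122)
c=Cam("wrist");crop(c.im,130,110,510,480,1.6,"pics/w4.png")
for z in(.084,.182): print((c.px([.4495,.277,z])-[130,110])*1.6)
E
```

```text
t: 2.0
tool_pos: [0.4494, 0.2802, 0.2086]
ee_rot: [0.681, -0.68, -0.194, 0.191]
contact_force: [-0.6, -0.1, -0.7]
finger_gap: 1.001
t 2.0 pos [0.4494 0.2802 0.2086] gap 1.001 F [-0.6 -0.1 -0.7] tool y [ 0.0035  0.003  -1.    ] yawz 121.56
shift tool [-0.0019  0.0796 -0.0028]
 rotvec [-0.0007 -0.0077  0.0046] 0
 rotvec [-7.2000e-03  3.1339e+00 -1.1000e-03] 180
[293.28506617 184.34473835]
[291.11983583 271.21046328]
```

View pics/w4.png

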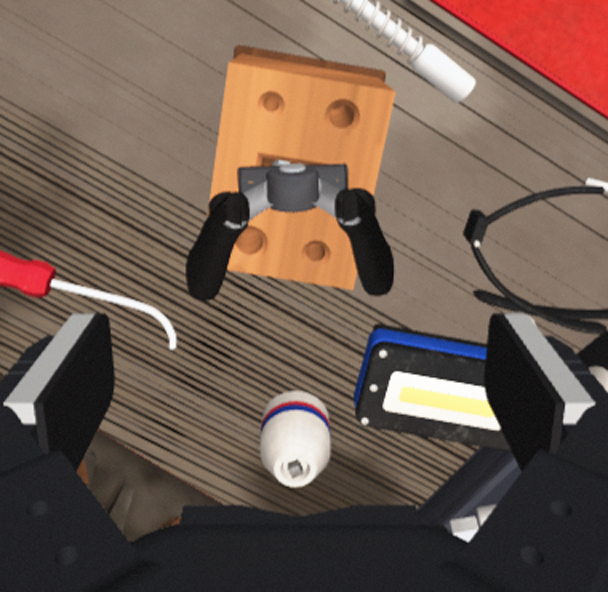

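```bash
python3 -m crank '1 -0.002 0.02 -0.003 0 -0.008 0.004;1 0 0.03 -0.001 0 0 0;1 0 0.02 0 0 0 0;1 0 0 0 0 0 0'; python3 - <<'E'
from h import *
plan([.4495,.277,.129],122)
c=Cam("wrist");crop(c.im,130,110,510,480,1.6,"pics/w5.png")
for z in(.084,.182): print((c.px([.4495,.277,z])-[130,110])*1.6)
E
```

```text
t: 2.38
tool_pos: [0.4519, 0.2787, 0.143]
ee_rot: [0.681, -0.679, -0.198, 0.191]
contact_force: [-0.3, 0.0, -0.2]
finger_gap: 0.999
t 2.38 pos [0.4519 0.2787 0.143 ] gap 0.999 F [-0.3  0.  -0.2] tool y [ 0.0086  0.0062 -0.9999] yawz 121.94
shift tool [-0.0031  0.014  -0.0002]
 rotvec [-0.0007 -0.0011  0.0105] 0
 rotvec [-1.6600e-02  3.1404e+00 -1.1000e-03] 180
[299.75797414 229.15720821]
[301.52977102 400.61833697]
```

View pics/w5.png

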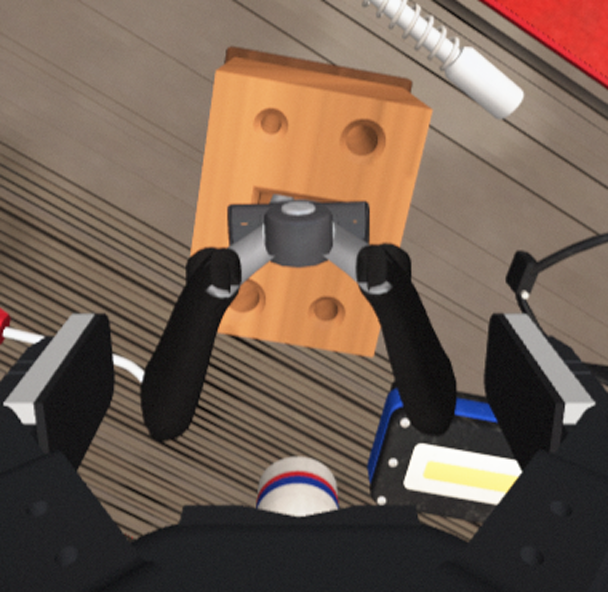

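```bash
python3 -m crank '1 -0.003 0.012 0 0 0 0.01;1 0 0.003 0 0 0 0.003;0.72 0 0 0 0 0 0;0.68 0 0 0 0 0 0;0.68 0 0 0 0 0 0'; python3 - <<'E'
from h import *
plan([.4495,.277,.129],122)
c=Cam("wrist");crop(c.im,130,110,510,480,1.6,"pics/w6.png")
E
```

```text
t: 2.85
tool_pos: [0.4527, 0.2794, 0.1361]
ee_rot: [0.681, -0.679, -0.197, 0.191]
contact_force: [0.9, -1.2, -1.1]
finger_gap: 0.687
t 2.85 pos [0.4527 0.2794 0.1361] gap 0.687 F [ 0.9 -1.2 -1.1] tool y [ 0.0076  0.0043 -1.    ] yawz 121.91
shift tool [-0.004   0.0071 -0.0004]
 rotvec [ 0.0003 -0.0016  0.0088] 0
 rotvec [-1.37e-02  3.14e+00  5.00e-04] 180
```

View pics/w6.png

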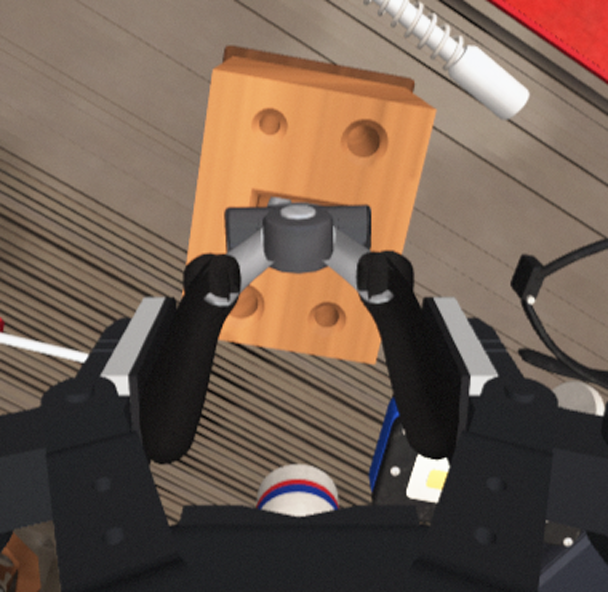

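```bash
python3 -m crank '0.76 -0.003 0.008 0 0 0 0.008;0.76 -0.003 0.006 0 0 0 0.006;0.76 -0.002 0.002 0 0 0 0.003;0.76 0 0 0 0 0 0'; python3 - <<'E'
from h import *
plan([.4495,.277,.129],122)
E
```

```text
t: 3.23
tool_pos: [0.4483, 0.2764, 0.1238]
ee_rot: [-0.68, 0.68, 0.195, -0.193]
contact_force: [0.5, 0.1, -0.6]
finger_gap: 0.76
t 3.23 pos [0.4483 0.2764 0.1238] gap 0.76 F [ 0.5  0.1 -0.6] tool y [ 2.1e-03  2.0e-04 -1.0e+00] yawz 121.89
shift tool [ 0.0013 -0.0052 -0.0001]
 rotvec [ 0.0009 -0.002   0.0019] 0
 rotvec [-3.0000e-03  3.1396e+00  1.5000e-03] 180
```

```bash
python3 -m crank '0.7 0.001 -0.003 0 0 0 0;0.66 0 0 0 0 0 0;0.62 0 0 0 0 0 0;0.62 0 0 0 0 0 0;0.62 0 0 0 0 0 0'; python3 - <<'E'
from h import *
plan([.4495,.277,.129],122)
c=Cam("wrist");crop(c.im,130,110,510,480,1.6,"pics/w7.png")
E
```

```text
t: 3.65
tool_pos: [0.4506, 0.2776, 0.1297]
ee_rot: [0.68, -0.68, -0.197, 0.192]
contact_force: [-0.8, 1.0, 3.2]
finger_gap: 0.623
t 3.65 pos [0.4506 0.2776 0.1297] gap 0.623 F [-0.8  1.   3.2] tool y [ 0.0071  0.0028 -1.    ] yawz 121.88
shift tool [-0.0012  0.0007  0.    ]
 rotvec [ 0.0014 -0.002   0.0075] 0
 rotvec [-1.1800e-02  3.1395e+00  2.2000e-03] 180
```

View pics/w7.png

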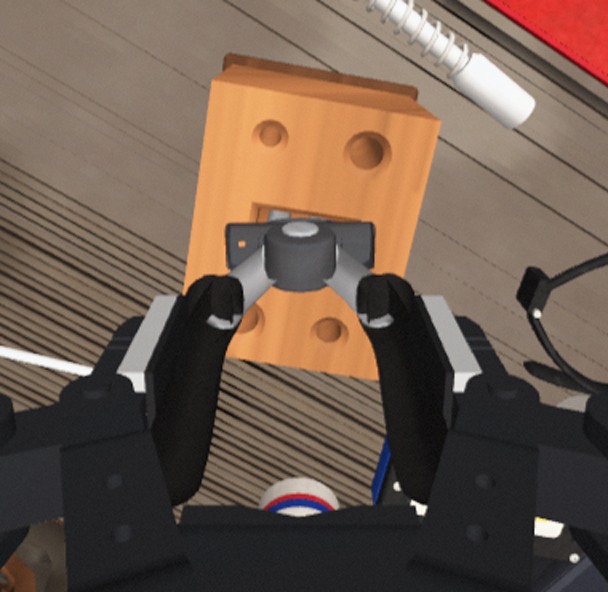

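```bash
python3 -m crank '0.62 0 -0.01 0 0 0 0.005;0.62 0 -0.015 0 0 0 0.003;0.62 0 -0.015 0 0 0 0;0.62 0 -0.015 0 0 0 0;0.62 0 -0.015 0 0 0 0'; python3 - <<'E'
from h import *
plan([.4495,.277,.129],122)
c=Cam("wrist");crop(c.im,130,110,510,480,1.6,"pics/w8.png")
E
```

```text
t: 4.12
tool_pos: [0.4463, 0.2755, 0.1917]
ee_rot: [-0.678, 0.682, 0.187, -0.202]
contact_force: [-0.1, -0.5, -2.0]
finger_gap: 0.62
t 4.12 pos [0.4463 0.2755 0.1917] gap 0.62 F [-0.1 -0.5 -2. ] tool y [-0.0185 -0.0115 -0.9998] yawz 121.88
shift tool [ 0.0049  0.0626 -0.0004]
 rotvec [-0.0001 -0.002  -0.0218] 0
 rotvec [ 3.4200e-02  3.1394e+00 -1.0000e-04] 180
```

View pics/w8.png

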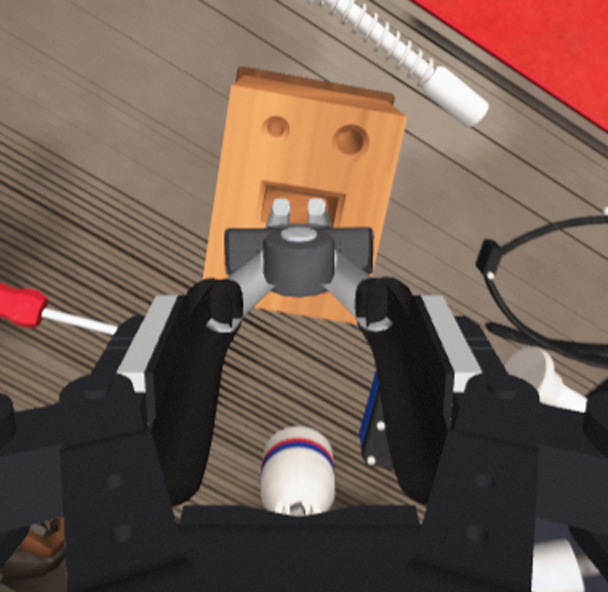

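```bash
python3 -m crank '0.62 0.003 -0.02 0 0 0 -0.01;0.62 0.002 -0.02 0 0 0 -0.01;0.62 0 -0.006 0 0 0 -0.005;0.62 0 0 0 0 0 0'; python3 - <<'E'
from h import *
plan([.475,-.178,.235],72)
print(sense()['q'].round(3))
E
```

```text
t: 4.5
tool_pos: [0.4508, 0.2783, 0.2377]
ee_rot: [0.68, -0.68, -0.194, 0.194]
contact_force: [-0.1, 0.9, -1.5]
finger_gap: 0.62
t 4.5 pos [0.4508 0.2783 0.2377] gap 0.62 F [-0.1  0.9 -1.5] tool y [ 5.e-04  7.e-04 -1.e+00] yawz 121.88
shift tool [-0.2205  0.0024 -0.4003]
 rotvec [-6.000e-04  8.706e-01  6.000e-04] 0
 rotvec [ 7.000e-04 -2.271e+00  8.000e-04] 180
[ 0.483  0.064  1.376  0.     1.701 -1.644]
```

```bash
python3 -m crank '0.62 -0.018 0 -0.033 0 0.07 0;0.62 -0.016 0 -0.035 0 0.07 0;0.62 -0.013 0 -0.035 0 0.07 0;0.62 -0.011 0 -0.036 0 0.07 0;0.62 -0.008 0 -0.036 0 0.07 0'; python3 -m crank '0.62 -0.006 0 -0.037 0 0.07 0;0.62 -0.003 0 -0.037 0 0.07 0;0.62 0 0 -0.037 0 0.07 0;0.62 0.003 0 -0.037 0 0.07 0;0.62 0.005 0 -0.037 0 0.07 0';python3 - <<'E'
from h import *
plan([.475,-.178,.235],72)
print(sense()['q'].round(3))
E
```

```text
t: 4.92
tool_pos: [0.4576, 0.0899, 0.2273]
ee_rot: [0.704, -0.703, -0.068, 0.077]
contact_force: [0.6, -0.4, -1.9]
finger_gap: 0.621
t: 5.33
tool_pos: [0.4625, -0.1044, 0.2169]
ee_rot: [-0.704, 0.705, -0.066, 0.048]
contact_force: [0.6, -0.4, -1.8]
finger_gap: 0.623
t 5.33 pos [ 0.4625 -0.1044  0.2169] gap 0.623 F [ 0.6 -0.4 -1.8] tool y [-0.0265  0.0013 -0.9996] yawz 80.76
shift tool [ 0.0237 -0.0185 -0.0707]
 rotvec [ 0.005   0.1528 -0.0261] 0
 rotvec [-0.039  -2.9885 -0.0074] 180
[-0.296 -0.067  1.548 -0.007  1.686 -1.706]
```

```bash
python3 -m crank '0.62 0.01 0 -0.03 0 0.06 -0.01;0.62 0.007 0 -0.025 0 0.05 -0.01;0.62 0.003 0 -0.008 0 0.02 -0.005;0.62 0 0 0 0 0 0';python3 - <<'E'
from h import *
plan([.475,-.178,.18],73.5)
c=Cam("wrist");cv2.imwrite("pics/w9.png",c.im)
crop(c.im,200,60,440,240,3.3,"pics/w9c.png")
E
```

```text
t: 5.67
tool_pos: [0.4655, -0.1789, 0.2078]
ee_rot: [-0.697, 0.7, -0.114, 0.105]
contact_force: [-0.4, -0.3, -0.7]
finger_gap: 0.62
t 5.67 pos [ 0.4655 -0.1789  0.2078] gap 0.62 F [-0.4 -0.3 -0.7] tool y [-0.0134 -0.0014 -0.9999] yawz 72.24
shift tool [0.0091 0.0276 0.0039]
 rotvec [ 0.0053 -0.022  -0.0124] 0
 rotvec [0.0194 3.1195 0.0082] 180
```

View pics/w9.png

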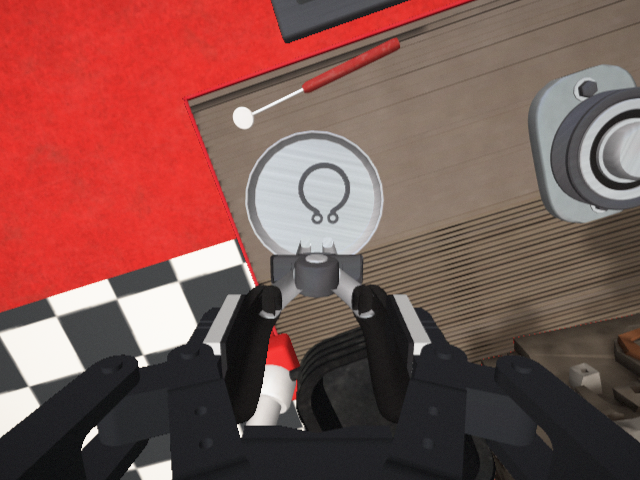

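View pics/w9c.png

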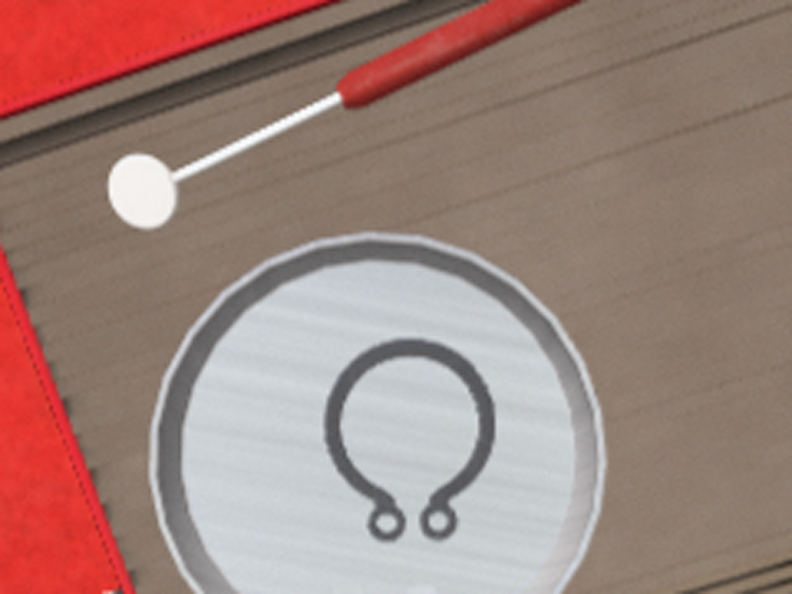

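```bash
python3 - <<'E'
from h import *
c=Cam("wrist")
W=lambda u,v:(200+u/3.3,60+v/3.3)
L=c.at(*W(386,523),.007);Rr=c.at(*W(438,521),.007);C=c.at(*W(410,425),.0055)
print(L,Rr,(L+Rr)/2,C,np.linalg.norm(L-Rr)); d=Rr-L;print(np.degrees(np.arctan2(d[1],d[0]))); d=(L+Rr)/2-C;print(d,np.degrees(np.arctan2(d[1],d[0])))
E
```

```text
[ 0.47338895 -0.18096774  0.007     ] [ 0.47710718 -0.16746119  0.007     ] [ 0.47524806 -0.17421446  0.007     ] [ 0.4503085  -0.16693085  0.0055    ] 0.01400899764520866
74.60822584647875
[ 0.02493956 -0.00728361  0.0015    ] -16.280465871000384
```

```bash
python3 -m crank '0.62 0.005 0.02 0.001 0.005 -0.02 -0.012;0.62 0.003 0.02 0.001 0 -0.01 -0.005;0.62 0 0.01 0 0 0 0;0.62 0 0 0 0 0 0';python3 - <<'E'
from h import *
plan([.475,-.176,.145],74.2)
c=Cam("wrist");crop(c.im,230,120,410,270,4.4,"pics/w10.png")
E
```

```text
t: 6.1
tool_pos: [0.4748, -0.1716, 0.1567]
ee_rot: [0.701, -0.7, 0.091, -0.095]
contact_force: [-0.4, 0.1, -2.4]
finger_gap: 0.621
t 6.1 pos [ 0.4748 -0.1716  0.1567] gap 0.621 F [-0.4  0.1 -2.4] tool y [ 6.1e-03  4.0e-04 -1.0e+00] yawz 74.83
shift tool [ 0.0012  0.0117 -0.0042]
 rotvec [-0.002   0.011   0.0057] 0
 rotvec [ 0.009  -3.1305  0.0032] 180
```

View pics/w10.png

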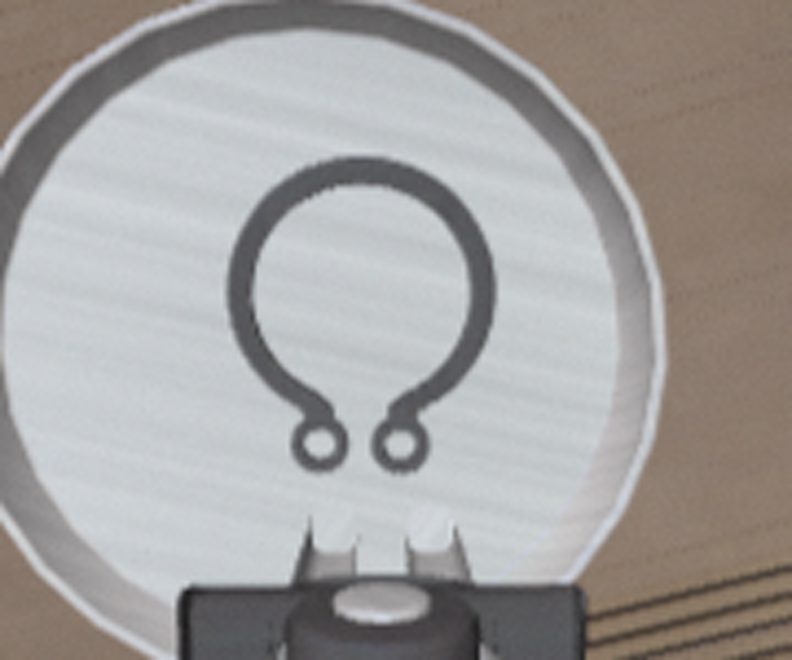

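```bash
python3 - <<'E'
from h import *
c=Cam("wrist")
W=lambda u,v:(230+u/4.4,120+v/4.4)
s=sense();T=rot(s["ee_rot"])
H=(c.at(*W(320,444),.007)+c.at(*W(400,443),.007))/2
for z in(.041,.044):
  a=c.at(*W(333,515),z);b=c.at(*W(432,515),z);m=(a+b)/2
  print(m,np.linalg.norm(a-b),"hole-tip in tool",(T.T@(H-m)).round(4), "tip-tcp", (T.T@(m-s["tool_pos"])).round(4))
print(H)
d=c.at(*W(400,443),.007)-c.at(*W(320,444),.007);print(np.degrees(np.arctan2(d[1],d[0])))
E
```

```text
[ 0.48012612 -0.17225887  0.041     ] 0.015327075385581385 hole-tip in tool [-0.0031  0.034  -0.0039] tip-tcp [0.0032 0.1181 0.001 ]
[ 0.4792647  -0.17203241  0.044     ] 0.015149427294651525 hole-tip in tool [-0.0023  0.037  -0.0039] tip-tcp [0.0024 0.115  0.001 ]
[ 0.4764128  -0.17519579  0.007     ]
75.48734753885172
```

```bash
python3 -m crank '0.635 -0.002 0.01 -0.004 0 0 0.004;0.635 0 0.01 -0.001 0 0 0;0.635 0 0 0 0 0 0;0.635 0 0 0 0 0 0';python3 - <<'E'
from h import *
plan([.475,-.176,.13],75)
c=Cam("wrist");crop(c.im,230,120,410,270,4.4,"pics/w11.png")
import pickle;pickle.dump((c,sense()),open("w11.pkl","wb"))
E
```

```text
t: 6.53
tool_pos: [0.4736, -0.1767, 0.1406]
ee_rot: [-0.701, 0.701, -0.09, 0.096]
contact_force: [1.1, 0.1, -1.1]
finger_gap: 0.636
t 6.53 pos [ 0.4736 -0.1767  0.1406] gap 0.636 F [ 1.1  0.1 -1.1] tool y [ 0.0096 -0.0021 -1.    ] yawz 74.89
shift tool [0.001  0.0106 0.001 ]
 rotvec [-0.0004 -0.0019  0.0098] 0
 rotvec [-1.5400e-02  3.1396e+00 -7.0000e-04] 180
```

View pics/w11.png

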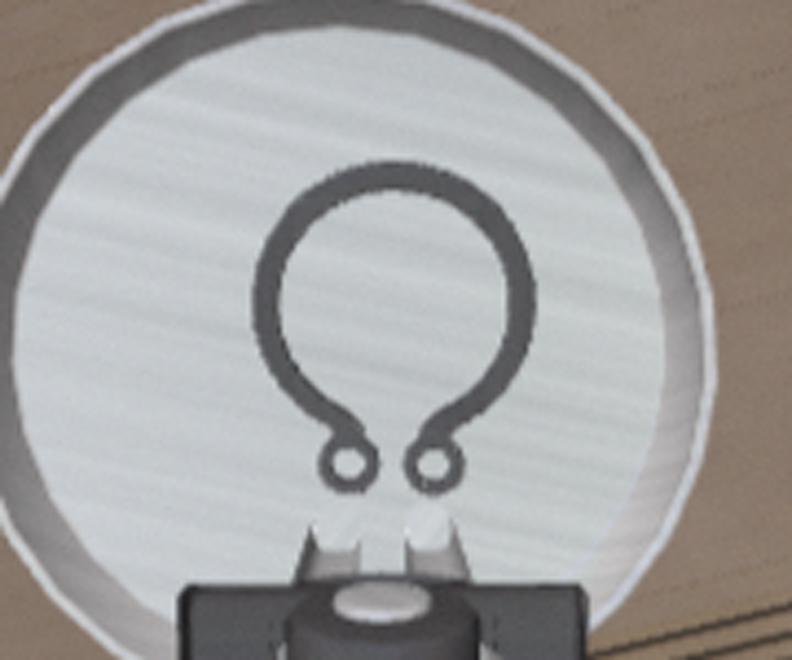

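```bash
python3 - <<'E'
from h import *
import pickle
c,s=pickle.load(open("w11.pkl","rb"))
W=lambda u,v:(230+u/4.4,120+v/4.4)
T=rot(s["ee_rot"])
H=(c.at(*W(348,464),.007)+c.at(*W(434,464),.007))/2
print(H)
z=s["tool_pos"][2]-.116
for v in(510,515,520):
  a=c.at(*W(337,v),z);b=c.at(*W(431,v),z);m=(a+b)/2
  print(v,m,np.linalg.norm(a-b),"hole-tip in tool",(T.T@(H-m)).round(4), "tip-tcp", (T.T@(m-s["tool_pos"])).round(4))
E
```

```text
[ 0.4757535  -0.17527069  0.007     ]
510 [ 0.47802243 -0.17710214  0.0244197 ] 0.014509367854170422 hole-tip in tool [-0.0028  0.0174  0.0012] tip-tcp [0.0034 0.116  0.0007]
515 [ 0.47880023 -0.17731265  0.0244197 ] 0.014522055652168476 hole-tip in tool [-0.0036  0.0174  0.0012] tip-tcp [0.0042 0.116  0.0007]
520 [ 0.47957939 -0.17752353  0.0244197 ] 0.014534765659430496 hole-tip in tool [-0.0044  0.0174  0.0012] tip-tcp [0.005  0.1161 0.0007]
```

```bash
python3 -m crank '0.635 -0.002 0.006 0.001 0 0 0.01;0.635 0 0.004 0 0 0 0.004;0.635 0 0 0 0 0 0;0.635 0 0 0 0 0 0';python3 - <<'E'
from h import *
plan([.475,-.176,.13],75)
c=Cam("wrist");crop(c.im,270,170,370,260,8,"pics/w12.png")
import pickle;pickle.dump((c,sense()),open("w12.pkl","wb"))
b=Cam("side");crop(b.im,220,270,370,410,5,"pics/b12.png")
E
```

```text
t: 6.92
tool_pos: [0.472, -0.1754, 0.1302]
ee_rot: [0.701, -0.701, 0.095, -0.092]
contact_force: [0.4, 0.1, -1.4]
finger_gap: 0.639
t 6.92 pos [ 0.472  -0.1754  0.1302] gap 0.639 F [ 0.4  0.1 -1.4] tool y [-0.0046  0.0016 -1.    ] yawz 74.85
shift tool [0.003  0.0002 0.0002]
 rotvec [-0.0003 -0.0025 -0.0048] 0
 rotvec [ 7.600e-03  3.139e+00 -5.000e-04] 180
```

View pics/w12.png

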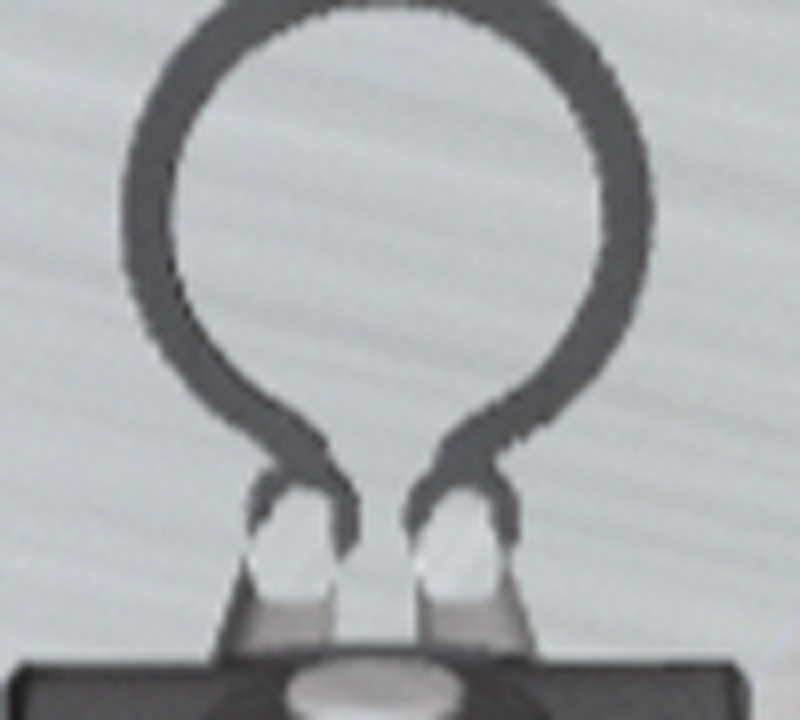

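View pics/b12.png

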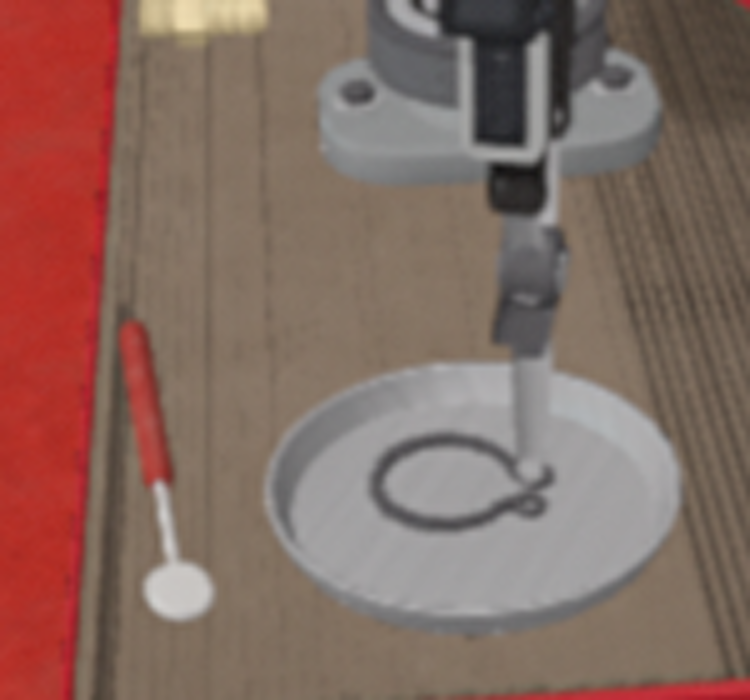

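```bash
python3 - <<'E'
from h import *
import pickle
c,s=pickle.load(open("w12.pkl","rb"))
T=rot(s["ee_rot"])
W=lambda u,v:(270+u/8,170+v/8)
P=lambda X:(c.px(X)-[270,170])*8
H=(c.at(*W(305,514),.007)+c.at(*W(463,512),.007))/2
print(H)
# future: camera lower by dz equiv to hole higher by dz
for dz in(0,.004,.007,.0085): print(dz,P(H+[0,0,dz]), P(H+[0,0,dz]+T[:,0]*.001)-P(H+[0,0,dz]),P(H+[0,0,dz]+T[:,2]*.001)-P(H+[0,0,dz]))
for d in(.112,.116):print("tcp-axis pt",P(s["tool_pos"]+T[:,1]*d))
E
```

```text
[ 0.47559545 -0.17501745  0.007     ]
0 [383.9931614  513.00008656] [5.52845680e-04 1.10436242e+01] [ 1.14840581e+01 -1.06670087e-02]
0.004 [384.15315608 525.41076846] [3.94636207e-04 1.11864312e+01] [ 1.16461194e+01 -1.07977225e-02]
0.007 [384.27614717 534.95110627] [2.69879785e-04 1.12959634e+01] [ 1.17706992e+01 -1.08978298e-02]
0.0085 [384.33863475 539.798227  ] [2.05450476e-04 1.13515309e+01] [ 1.18339939e+01 -1.09485661e-02]
tcp-axis pt [369.66046321 503.78460713]
tcp-axis pt [369.7187949  491.09455996]
```

```bash
python3 - <<'E'
from h import *
import pickle
c,s=pickle.load(open("w12.pkl","rb"))
g=c.im[222:250,292:340].astype(float).mean(2)
g=np.clip((g-150)/(240-150),0,1)*255
cv2.imwrite("pics/w12e.png",cv2.resize(g.astype(np.uint8),None,fx=16,fy=16,interpolation=cv2.INTER_NEAREST))
E
```

```text
(no output)
```

View pics/w12e.png

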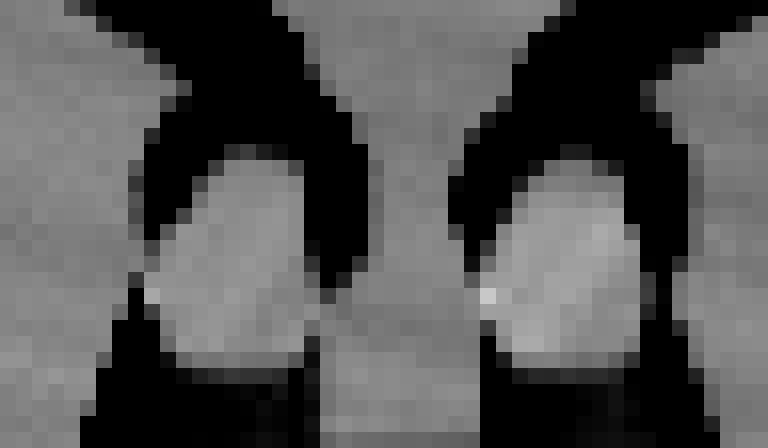

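```bash
python3 -m crank '0.635 -0.0007 0.003 0.0008 0 0 0;0.635 0 0 0 0 0 0;0.635 0 0 0 0 0 0';python3 - <<'E'
from h import *
plan([.475,-.176,.13],75)
c=Cam("wrist");crop(c.im,270,170,370,260,8,"pics/w13.png")
import pickle
b=Cam("side");crop(b.im,295,330,355,380,13,"pics/b13.png")
a=Cam("scene");crop(a.im,390,330,440,370,13,"pics/a13.png")
pickle.dump((c,sense(),a,b),open("w13.pkl","wb"))
E
```

```text
t: 7.27
tool_pos: [0.4718, -0.1745, 0.1275]
ee_rot: [0.701, -0.701, 0.094, -0.092]
contact_force: [0.8, -1.3, -1.6]
finger_gap: 0.635
t 7.27 pos [ 0.4718 -0.1745  0.1275] gap 0.635 F [ 0.8 -1.3 -1.6] tool y [-0.0035  0.0011 -1.    ] yawz 74.86
shift tool [ 0.0035 -0.0025 -0.0007]
 rotvec [-0.0001 -0.0025 -0.0036] 0
 rotvec [ 5.7000e-03  3.1391e+00 -2.0000e-04] 180
```

View pics/w13.png

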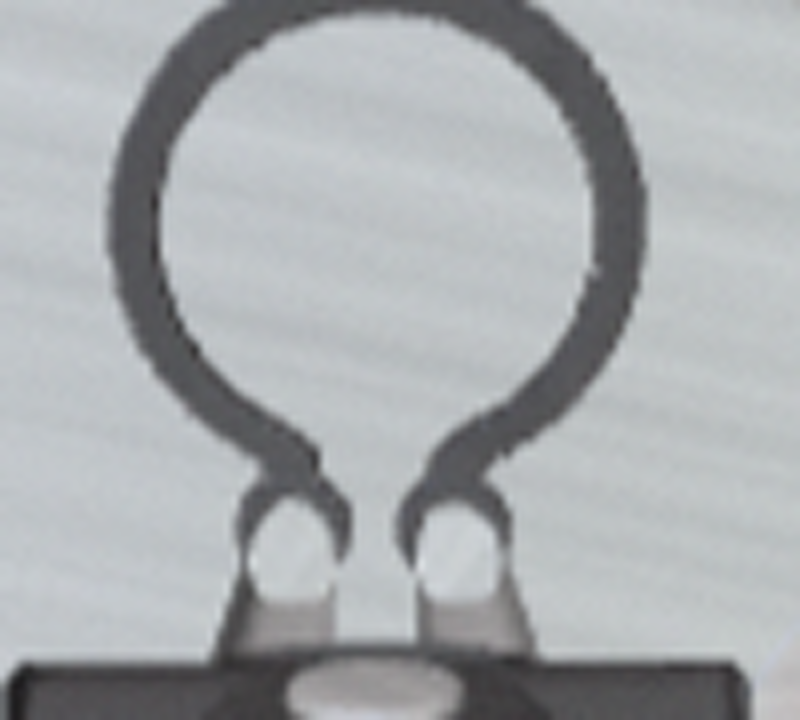

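View pics/b13.png

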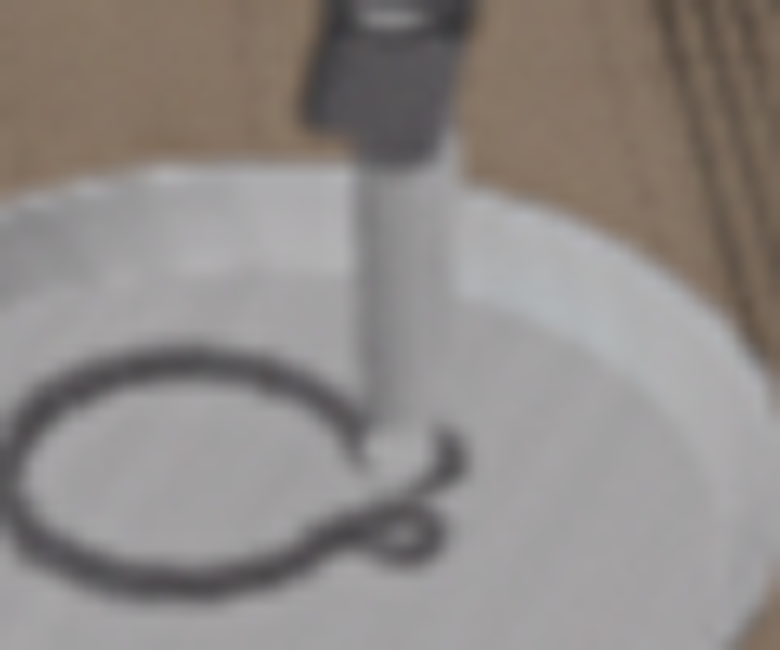

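View pics/a13.png

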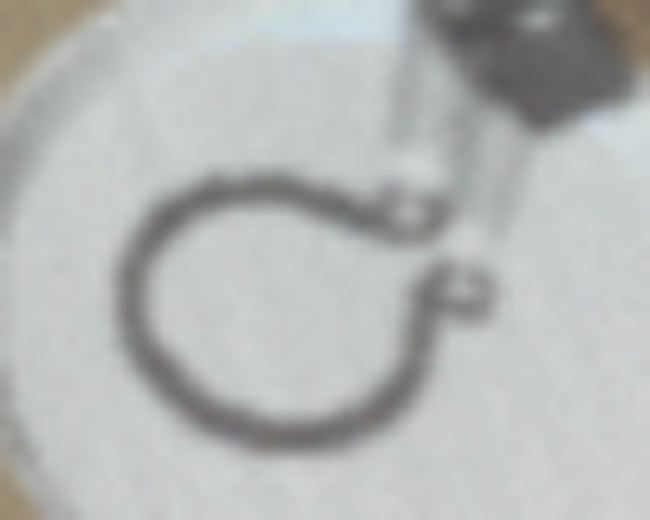

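```bash
python3 - <<'E'
from h import *
import pickle
c,s,a,b=pickle.load(open("w13.pkl","rb"))
T=rot(s["ee_rot"])
A=lambda u,v:(390+u/13,330+v/13);B=lambda u,v:(295+u/13,330+v/13);W=lambda u,v:(270+u/8,170+v/8)
tip,e=tri(a,A(470,240),b,B(395,455)); hole,e2=tri(a,A(463,290),b,B(405,535))
print(tip,e,hole,e2,"h-t tool",T.T@(hole-tip))
h2,e3=tri(a,A(408,212),b,B(428,462)); print(h2,e3)
# wrist+side
tip,e=tri(c,W(291,560),b,B(395,455)); print("wrist/side tip",tip,e,T.T@(tip-s["tool_pos"]))
hole,e=tri(c,W(293,540),b,B(405,535)); print("hole",hole,e)
tip,e=tri(c,W(291,560),a,A(470,240)); print("wrist/scene tip",tip,e,T.T@(tip-s["tool_pos"]))
E
```

```text
[ 0.47315985 -0.18445582  0.01714903] 0.0002684098278371164 [ 0.47365362 -0.18502349  0.0061841 ] 0.0017512382249562756 h-t tool [ 0.00066631  0.01096242 -0.00042078]
[ 0.47785926 -0.17082565  0.00529874] 0.0018040604126842096
wrist/side tip [ 0.47392759 -0.18197555  0.01558031] 0.000841698219366351 [ 0.00447112  0.11187973 -0.0067058 ]
hole [ 0.4750394  -0.18240316  0.00510768] 0.0009991512537308048
wrist/scene tip [ 0.47563557 -0.18253508  0.01223721] 0.0008129235833076881 [ 0.00627856  0.11521601 -0.00680016]
```

```bash
python3 -m crank '0.635 0 0.004 0 0 0 0;0.635 0 0.002 0 0 0 0;0.635 0 0 0 0 0 0';python3 - <<'E'
from h import *
plan([.475,-.176,.118],75)
c=Cam("wrist");crop(c.im,270,170,370,260,8,"pics/w14.png")
b=Cam("side");crop(b.im,295,330,355,380,13,"pics/b14.png")
E
```

```text
t: 7.67
tool_pos: [0.4719, -0.1746, 0.1212]
ee_rot: [0.701, -0.701, 0.094, -0.092]
contact_force: [-0.1, 0.1, -1.1]
finger_gap: 0.634
t 7.67 pos [ 0.4719 -0.1746  0.1212] gap 0.634 F [-0.1  0.1 -1.1] tool y [-3.e-03  8.e-04 -1.e+00] yawz 74.85
shift tool [ 0.0034  0.0032 -0.0006]
 rotvec [-0.     -0.0026 -0.0031] 0
 rotvec [ 4.900e-03  3.139e+00 -1.000e-04] 180
```

View pics/w14.png

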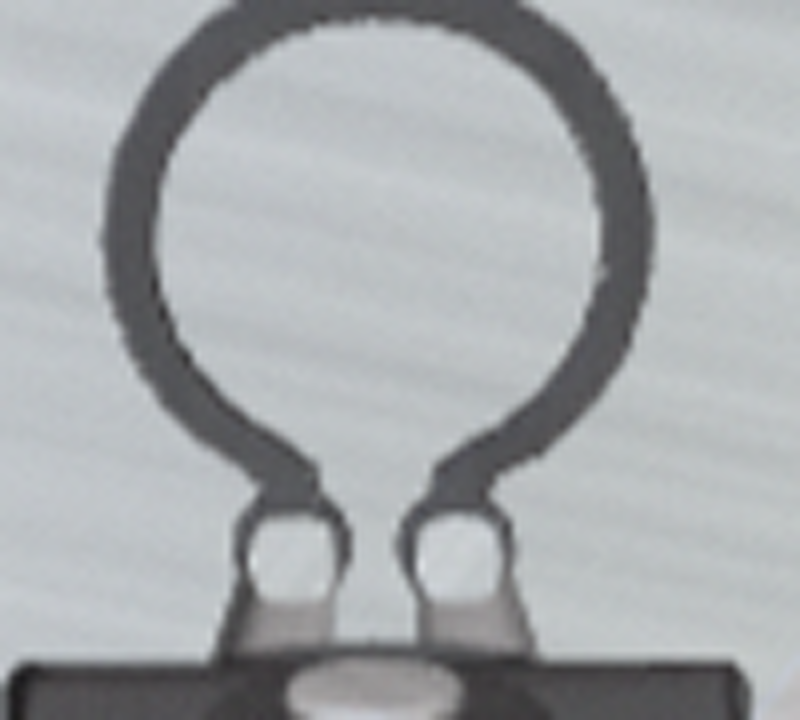

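View pics/b14.png

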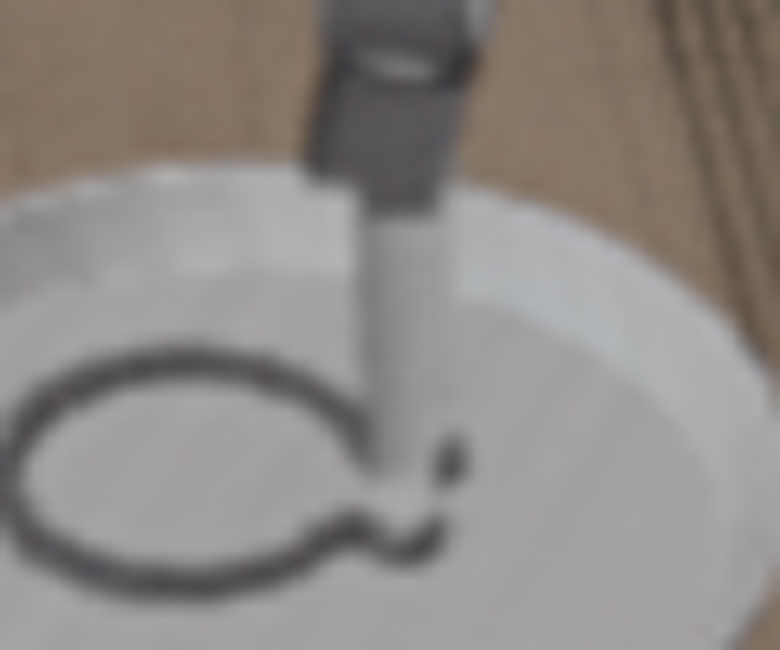

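```bash
python3 -m crank '0.635 0 0.002 0 0 0 0;0.635 0 0.001 0 0 0 0;0.635 0 0 0 0 0 0';python3 - <<'E'
from h import *
plan([.475,-.176,.118],75)
c=Cam("wrist");crop(c.im,270,170,370,260,8,"pics/w15.png")
b=Cam("side");crop(b.im,295,330,355,380,13,"pics/b15.png")
E
```

```text
t: 8.02
tool_pos: [0.4734, -0.1752, 0.1208]
ee_rot: [-0.701, 0.701, -0.092, 0.094]
contact_force: [-0.3, -0.0, -1.3]
finger_gap: 0.637
t 8.02 pos [ 0.4734 -0.1752  0.1208] gap 0.637 F [-0.3 -0.  -1.3] tool y [ 0.0019 -0.0013 -1.    ] yawz 74.85
shift tool [ 0.0017  0.0028 -0.0003]
 rotvec [ 0.0008 -0.0026  0.0021] 0
 rotvec [-3.400e-03  3.139e+00  1.200e-03] 180
```

View pics/w15.png

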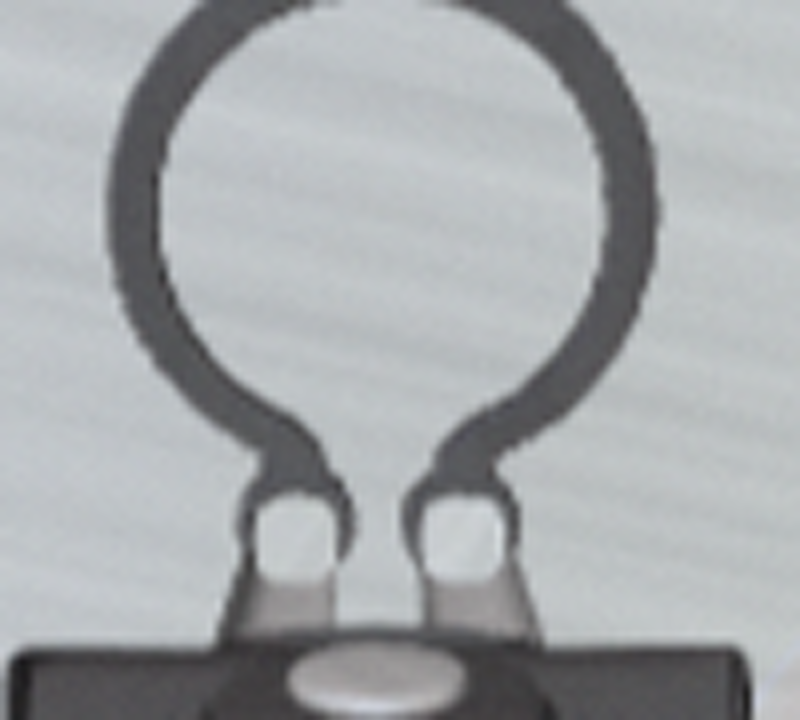

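View pics/b15.png

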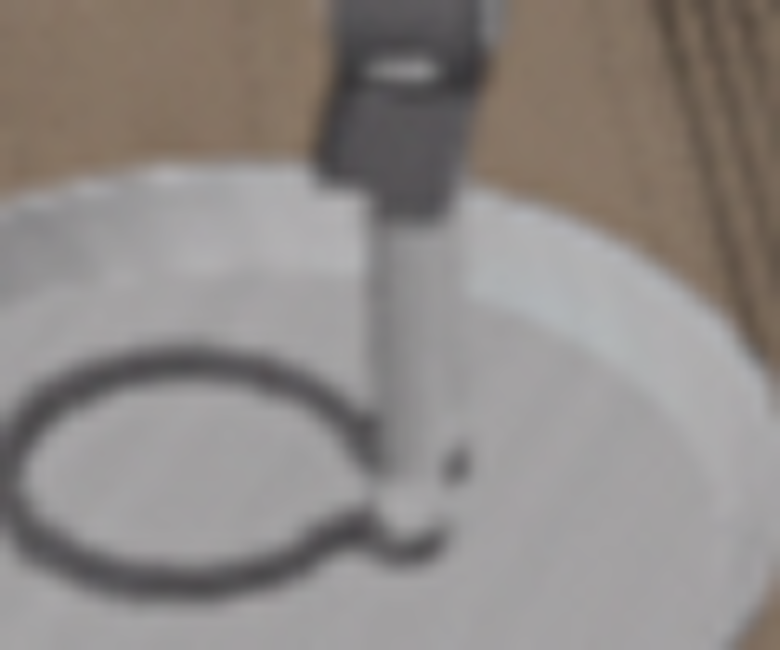

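```bash
python3 -m crank '0.635 -0.001 0.003 0 0 0 0;0.635 0 0 0 0 0 0;0.635 0 0 0 0 0 0';python3 - <<'E'
from h import *
plan([.475,-.176,.118],75)
c=Cam("wrist");crop(c.im,270,170,370,260,8,"pics/w16.png")
b=Cam("side");crop(b.im,295,330,355,380,13,"pics/b16.png")
E
```

```text
t: 8.37
tool_pos: [0.4739, -0.1757, 0.1201]
ee_rot: [-0.7, 0.702, -0.091, 0.096]
contact_force: [-0.3, 0.4, -0.9]
finger_gap: 0.63
t 8.37 pos [ 0.4739 -0.1757  0.1201] gap 0.63 F [-0.3  0.4 -0.9] tool y [ 0.0071 -0.0038 -1.    ] yawz 74.85
shift tool [ 0.0011  0.0022 -0.    ]
 rotvec [ 0.0018 -0.0026  0.0078] 0
 rotvec [-1.220e-02  3.139e+00  2.800e-03] 180
```

View pics/w16.png

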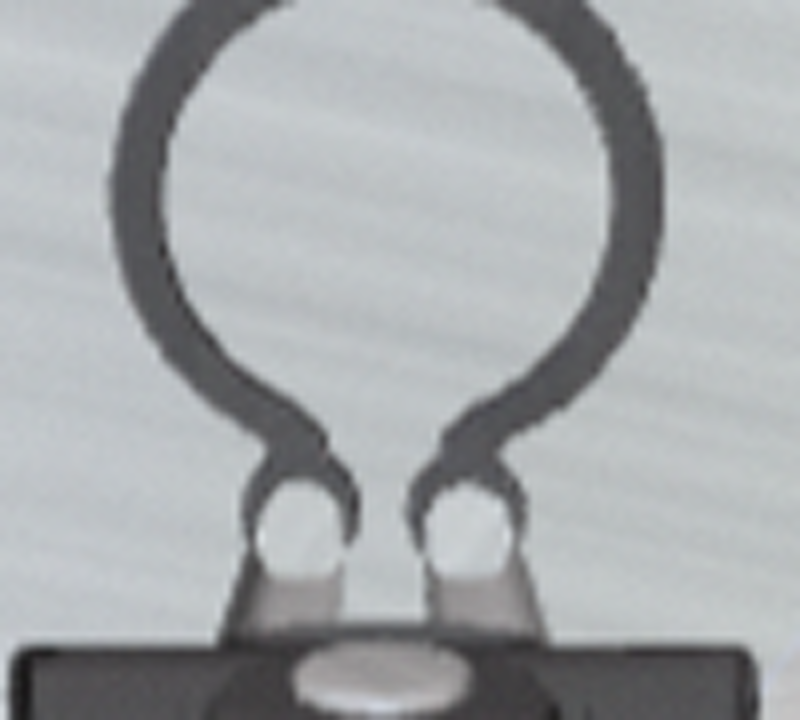

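View pics/b16.png

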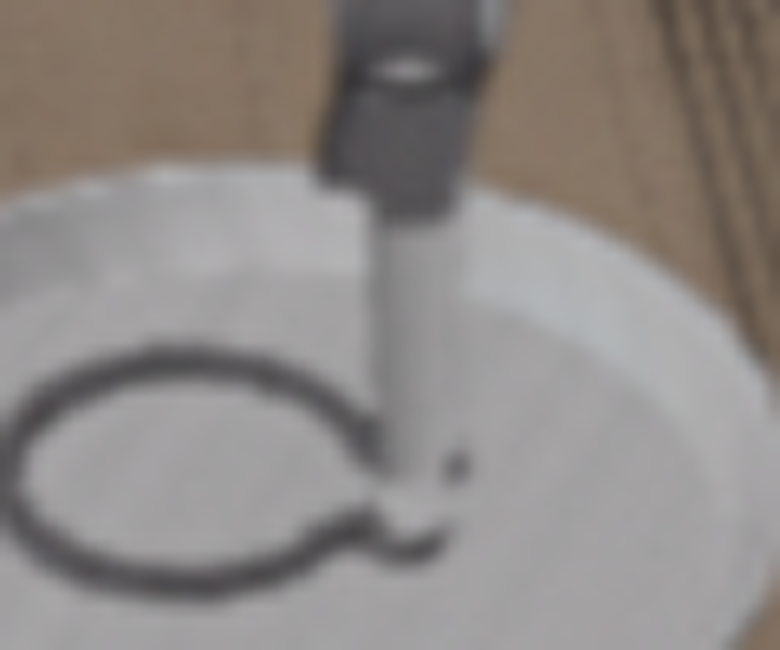

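```bash
python3 -m crank '0.635 0 0.004 0 0 0 0.008';python3 -m crank '0.635 0 0 0 0 0 0';python3 -m crank '0.635 0 0.003 0 0 0 0.004';python3 -m crank '0.635 0 0 0 0 0 0;0.635 0 0 0 0 0 0';python3 - <<'E'
from h import *
plan([.475,-.176,.118],75)
c=Cam("wrist");crop(c.im,270,170,370,260,8,"pics/w17.png")
b=Cam("side");crop(b.im,295,330,355,380,13,"pics/b17.png")
E
```

```text
t: 8.55
tool_pos: [0.4752, -0.1762, 0.1183]
ee_rot: [-0.7, 0.702, -0.092, 0.095]
contact_force: [1.5, -0.7, 21.4]
finger_gap: 0.635
t: 8.63
tool_pos: [0.4757, -0.1764, 0.1187]
ee_rot: [-0.7, 0.702, -0.092, 0.095]
contact_force: [0.1, -0.7, -1.0]
finger_gap: 0.635
t: 8.72
tool_pos: [0.477, -0.177, 0.1178]
ee_rot: [-0.699, 0.702, -0.091, 0.095]
contact_force: [0.3, 0.4, 19.7]
finger_gap: 0.637
t: 8.88
tool_pos: [0.4775, -0.1773, 0.1182]
ee_rot: [-0.699, 0.703, -0.091, 0.095]
contact_force: [-0.2, 0.1, 1.7]
finger_gap: 0.632
t 8.88 pos [ 0.4775 -0.1773  0.1182] gap 0.632 F [-0.2  0.1  1.7] tool y [ 0.0058 -0.0053 -1.    ] yawz 74.85
shift tool [-0.0028  0.0002  0.0006]
 rotvec [ 0.0036 -0.0026  0.007 ] 0
 rotvec [-0.011   3.139   0.0057] 180
```

View pics/w17.png

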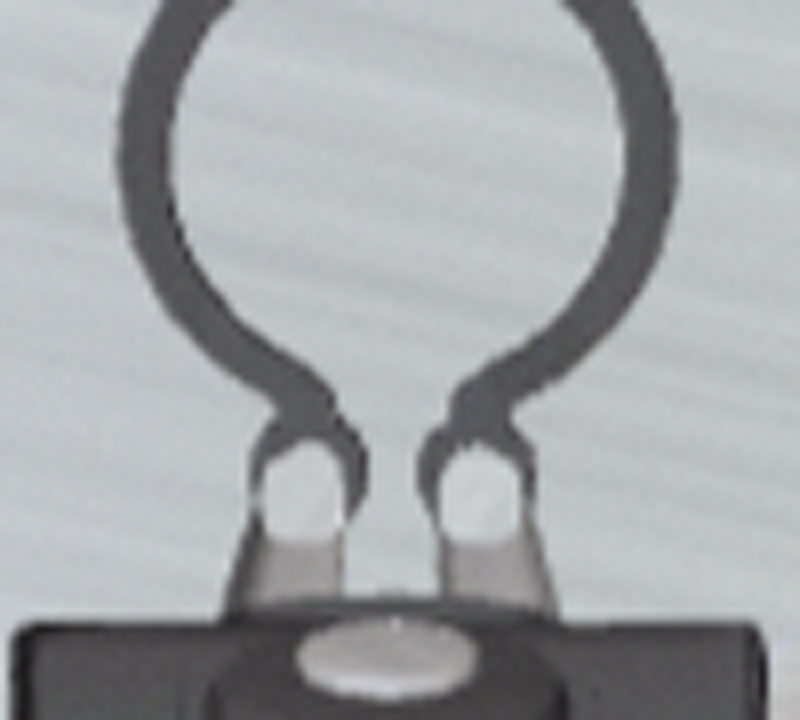

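View pics/b17.png

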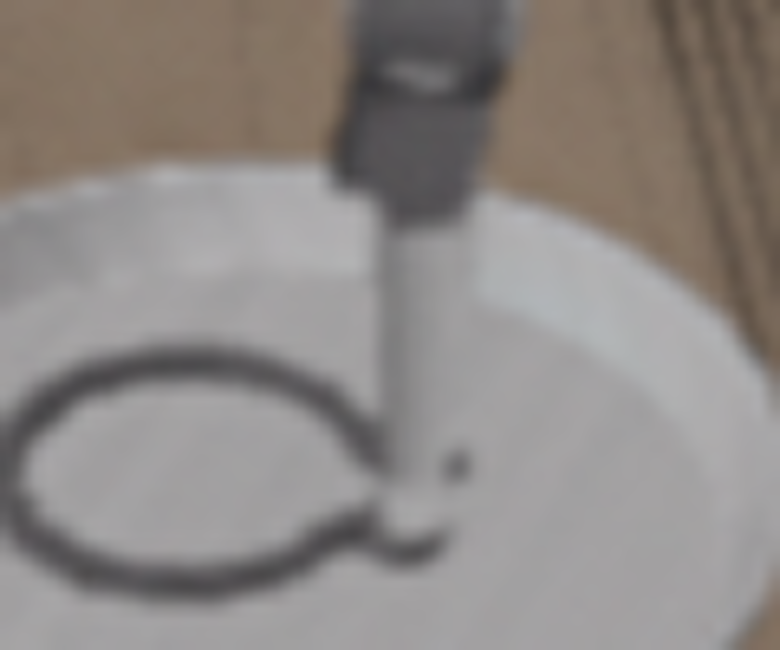

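```bash
python3 -m crank '0.635 -0.002 -0.003 0 0 0 0;0.635 -0.001 -0.002 0 0 0 0;0.635 0 0 0 0 0 0;0.635 0 0 0 0 0 0';python3 - <<'E'
from h import *
plan([.4725,-.1746,.122],75)
c=Cam("wrist");crop(c.im,270,150,370,240,8,"pics/w18.png")
b=Cam("side");crop(b.im,295,330,355,380,13,"pics/b18.png")
import pickle;pickle.dump((c,sense(),b),open("w18.pkl","wb"))
E
```

```text
t: 9.32
tool_pos: [0.4726, -0.1756, 0.1209]
ee_rot: [-0.7, 0.702, -0.093, 0.093]
contact_force: [0.6, -0.0, -2.2]
finger_gap: 0.631
t 9.32 pos [ 0.4726 -0.1756  0.1209] gap 0.631 F [ 0.6 -0.  -2.2] tool y [ 4.0e-04 -2.9e-03 -1.0e+00] yawz 74.85
shift tool [-0.0004 -0.0011  0.0009]
 rotvec [ 0.0027 -0.0026  0.0011] 0
 rotvec [-1.800e-03  3.139e+00  4.200e-03] 180
```

View pics/w18.png

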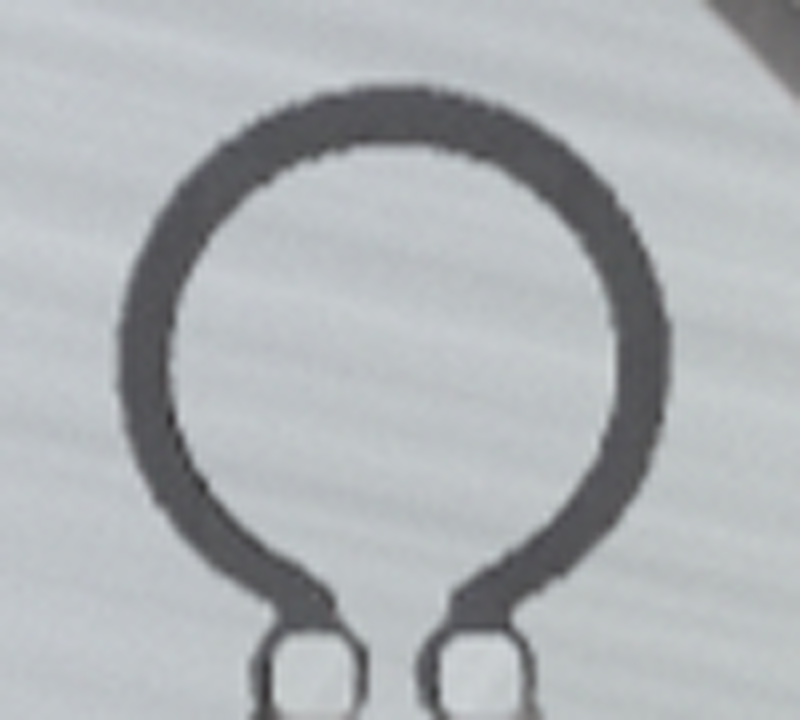

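View pics/b18.png

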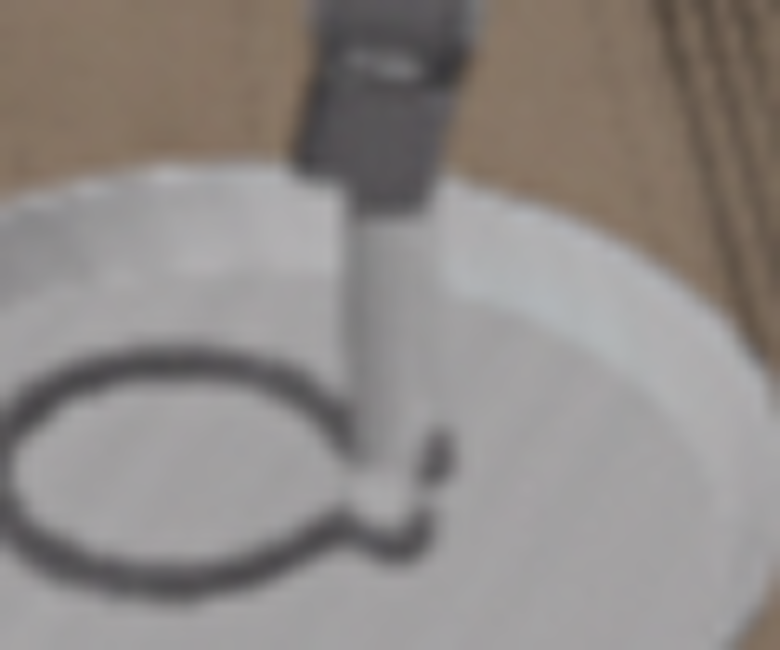

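```bash
python3 -m crank '0.635 0 0.003 0 0 0 0';python3 -m crank '0.635 0 0.002 0 0 0 0';python3 -m crank '0.635 0 0 0 0 0 0';python3 - <<'E'
from h import *
plan([.4725,-.1746,.122],75)
c=Cam("wrist");crop(c.im,270,150,370,250,7,"pics/w19.png")
b=Cam("side");crop(b.im,295,330,355,380,13,"pics/b19.png")
E
```

```text
t: 9.5
tool_pos: [0.4736, -0.176, 0.1193]
ee_rot: [-0.7, 0.702, -0.092, 0.095]
contact_force: [0.9, -0.9, 17.4]
finger_gap: 0.638
t: 9.58
tool_pos: [0.4749, -0.1764, 0.1193]
ee_rot: [-0.699, 0.703, -0.09, 0.096]
contact_force: [-0.2, 1.0, 9.5]
finger_gap: 0.634
t: 9.67
tool_pos: [0.4754, -0.1766, 0.1199]
ee_rot: [-0.699, 0.703, -0.09, 0.097]
contact_force: [0.1, -0.5, -1.7]
finger_gap: 0.634
t 9.67 pos [ 0.4754 -0.1766  0.1199] gap 0.634 F [ 0.1 -0.5 -1.7] tool y [ 0.0091 -0.0061 -0.9999] yawz 74.85
shift tool [-0.0033 -0.0022  0.0011]
 rotvec [ 0.0035 -0.0025  0.0104] 0
 rotvec [-0.0163  3.139   0.0055] 180
```

View pics/w19.png

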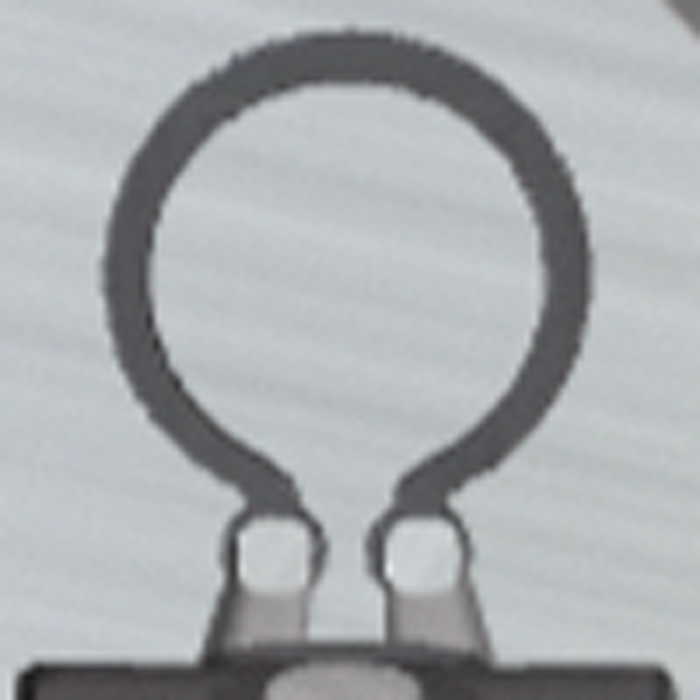

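View pics/b19.png

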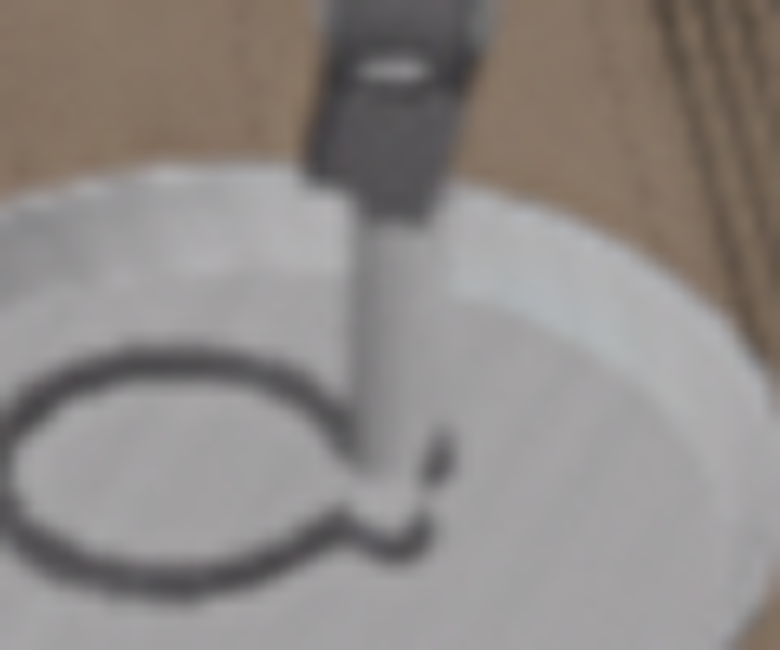

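```bash
python3 -m crank '0.6 -0.001 0 0 0 0 0.005';python3 -m crank '0.57 0 0 0 0 0 0;0.57 0 0 0 0 0 0;0.57 0 0 0 0 0 0';python3 - <<'E'
from h import *
plan([.4725,-.1746,.122],75)
c=Cam("wrist");crop(c.im,270,150,370,250,7,"pics/w20.png")
b=Cam("side");crop(b.im,295,330,355,380,13,"pics/b20.png")
E
```

```text
t: 9.85
tool_pos: [0.4749, -0.1762, 0.1204]
ee_rot: [-0.7, 0.702, -0.091, 0.095]
contact_force: [0.8, 1.1, 2.8]
finger_gap: 0.601
t: 10.1
tool_pos: [0.4753, -0.1761, 0.1211]
ee_rot: [-0.7, 0.702, -0.091, 0.096]
contact_force: [-1.1, -0.2, 1.1]
finger_gap: 0.572
t 10.1 pos [ 0.4753 -0.1761  0.1211] gap 0.572 F [-1.1 -0.2  1.1] tool y [ 0.0065 -0.0046 -1.    ] yawz 74.87
shift tool [-0.0031 -0.0009  0.0007]
 rotvec [ 0.0028 -0.0023  0.0075] 0
 rotvec [-0.0117  3.1393  0.0044] 180
```

View pics/w20.png

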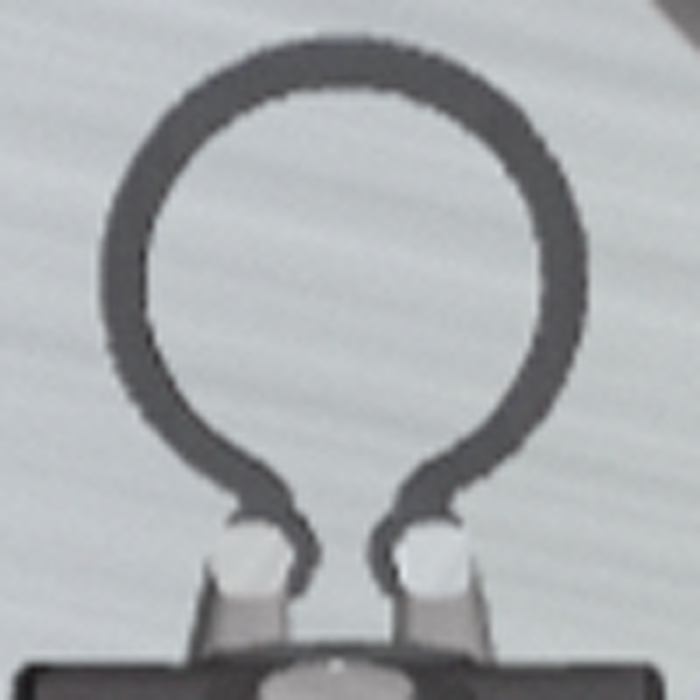

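View pics/b20.png

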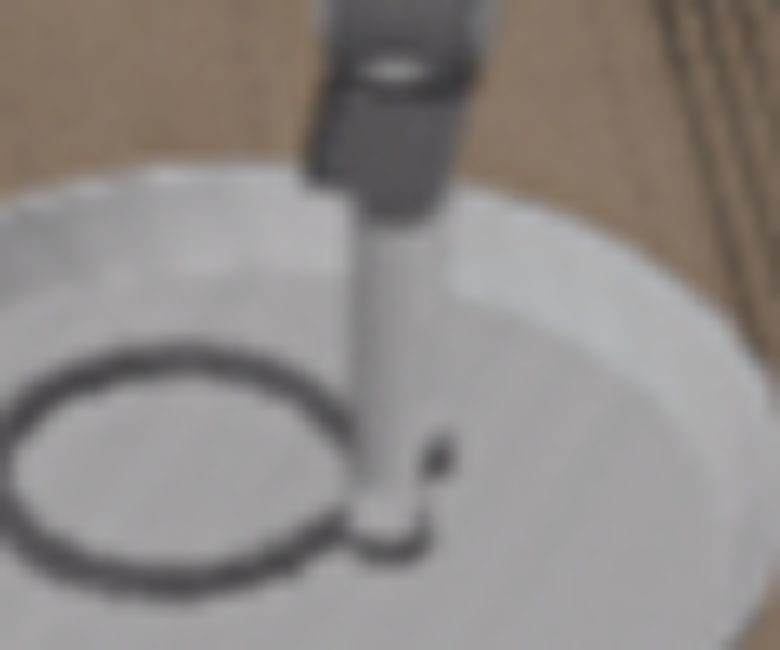

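```bash
python3 -m crank '0.53 0 0 0 0 0 0.003;0.51 0 0 0 0 0 0;0.51 0 0 0 0 0 0;0.51 0 0 0 0 0 0';python3 - <<'E'
from h import *
plan([.4725,-.1746,.122],75)
c=Cam("wrist");crop(c.im,270,150,370,250,7,"pics/w21.png")
b=Cam("side");crop(b.im,295,330,355,380,13,"pics/b21.png")
E
```

```text
t: 10.53
tool_pos: [0.4762, -0.1757, 0.1224]
ee_rot: [-0.7, 0.702, -0.091, 0.095]
contact_force: [-0.6, 0.1, 2.5]
finger_gap: 0.514
t 10.53 pos [ 0.4762 -0.1757  0.1224] gap 0.514 F [-0.6  0.1  2.5] tool y [ 0.0063 -0.0031 -1.    ] yawz 74.88
shift tool [-0.0039  0.0004  0.0001]
 rotvec [ 0.0014 -0.002   0.0069] 0
 rotvec [-1.0900e-02  3.1395e+00  2.2000e-03] 180
```

View pics/w21.png

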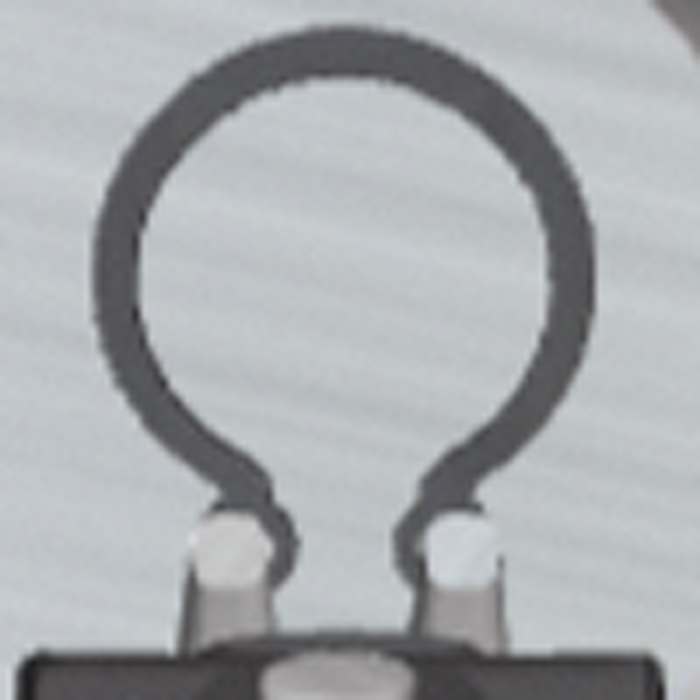

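View pics/b21.png

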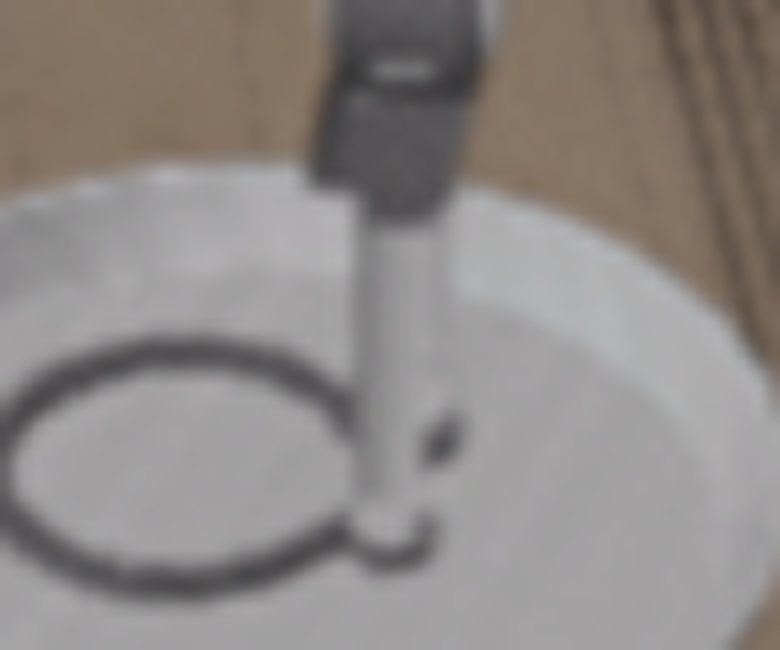

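```bash
python3 -m crank '0.48 0 0.001 0 0 0 0.003;0.46 0 0.002 0 0 0 0.003';python3 -m crank '0.46 0 0 0 0 0 0;0.46 0 0 0 0 0 0';python3 - <<'E'
from h import *
plan([.4725,-.1746,.122],75)
c=Cam("wrist");crop(c.im,270,150,370,250,7,"pics/w22.png")
b=Cam("side");crop(b.im,295,330,355,380,13,"pics/b22.png")
E
```

```text
t: 10.8
tool_pos: [0.4783, -0.1759, 0.1228]
ee_rot: [-0.7, 0.702, -0.09, 0.096]
contact_force: [0.9, 2.7, 15.3]
finger_gap: 0.466
t: 10.97
tool_pos: [0.4786, -0.176, 0.1234]
ee_rot: [-0.7, 0.702, -0.09, 0.096]
contact_force: [-0.2, 0.5, 1.1]
finger_gap: 0.465
t 10.97 pos [ 0.4786 -0.176   0.1234] gap 0.465 F [-0.2  0.5  1.1] tool y [ 0.0081 -0.0032 -1.    ] yawz 74.9
shift tool [-0.0063  0.0013 -0.0002]
 rotvec [ 0.001  -0.0017  0.0086] 0
 rotvec [-1.3500e-02  3.1398e+00  1.5000e-03] 180
```

View pics/w22.png

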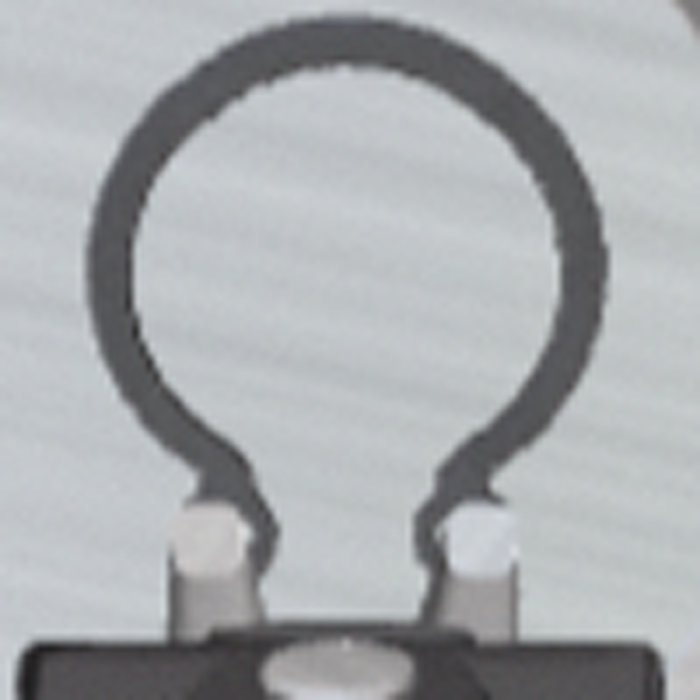

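View pics/b22.png

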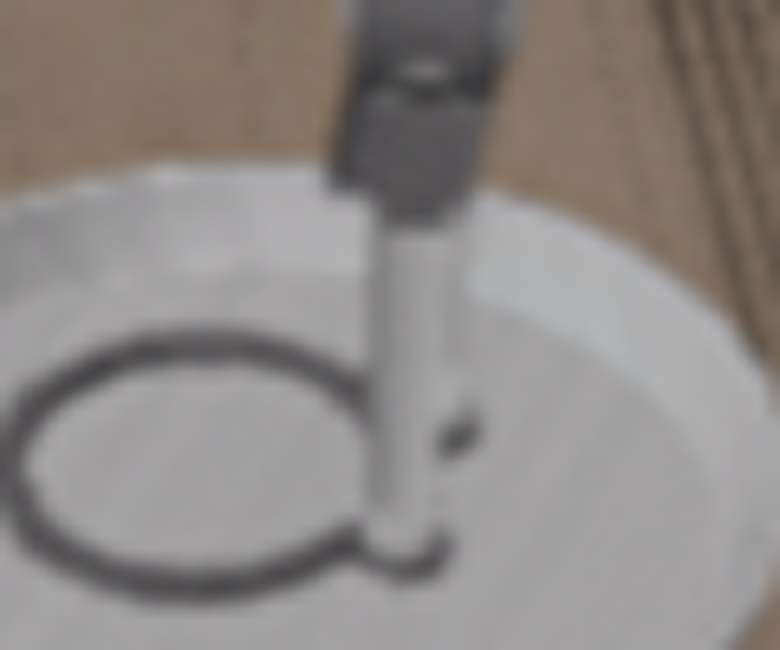

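```bash
python3 -m crank '0.46 0 -0.004 0 0 0 0;0.46 0 -0.008 0 0 0 0;0.46 0 -0.01 0 0 0 0;0.46 0 -0.01 0 0 0 0;0.46 0 0 0 0 0 0';python3 - <<'E'
from h import *
plan([.4725,-.1746,.122],75)
c=Cam("wrist");crop(c.im,260,130,380,250,6,"pics/w23.png")
b=Cam("side");crop(b.im,285,310,355,370,11,"pics/b23.png")
E
```

```text
t: 11.48
tool_pos: [0.4763, -0.1757, 0.155]
ee_rot: [-0.701, 0.701, -0.093, 0.093]
contact_force: [-0.1, -1.9, -2.4]
finger_gap: 0.463
t 11.48 pos [ 0.4763 -0.1757  0.155 ] gap 0.463 F [-0.1 -1.9 -2.4] tool y [ 0.001 -0.001 -1.   ] yawz 74.87
shift tool [-0.004   0.033   0.0001]
 rotvec [ 0.0007 -0.0023  0.0012] 0
 rotvec [-1.9000e-03  3.1393e+00  1.1000e-03] 180
```

View pics/w23.png

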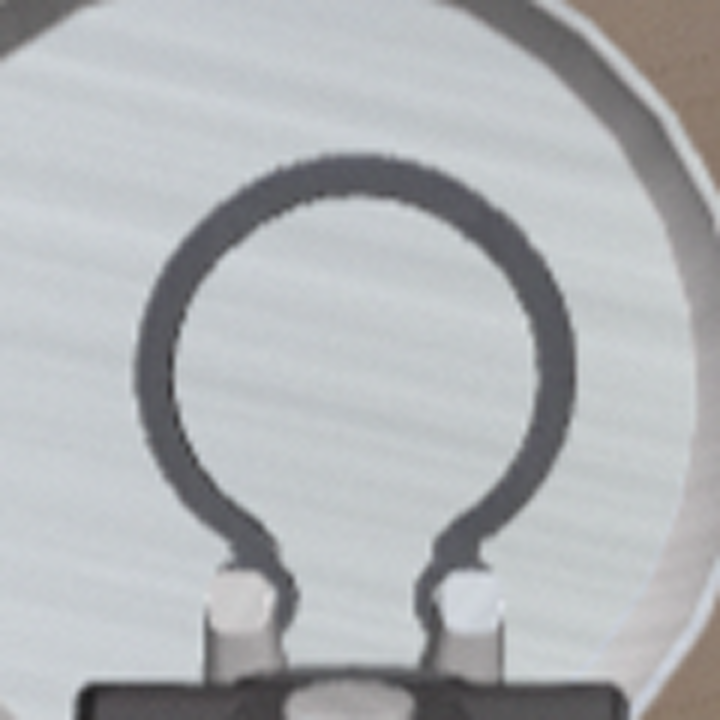

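View pics/b23.png

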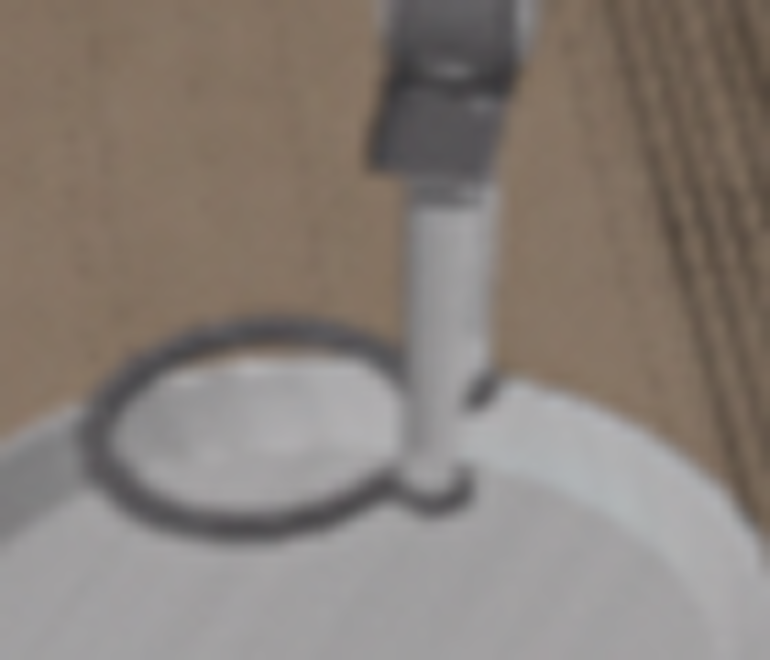

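```bash
python3 -m crank '0.46 0 -0.02 0 0 0 0;0.46 0 -0.025 0 0 0 0;0.46 0 -0.025 0 0 0 0;0.46 0 -0.01 0 0 0 0;0.46 0 0 0 0 0 0';python3 -m crank '0.46 0 0 0 0 0 0;0.46 0 0 0 0 0 0'; python3 - <<'E'
from h import *
plan([.504,.0457,.235],75)
b=Cam("side");crop(b.im,255,230,375,340,6,"pics/b24.png")
E
```

```text
t: 12.0
tool_pos: [0.4741, -0.1747, 0.2318]
ee_rot: [0.702, -0.7, 0.096, -0.09]
contact_force: [-0.1, -0.2, -2.6]
finger_gap: 0.463
t: 12.17
tool_pos: [0.4739, -0.1747, 0.2301]
ee_rot: [0.702, -0.7, 0.097, -0.09]
contact_force: [-0.4, 0.8, -2.2]
finger_gap: 0.466
t 12.17 pos [ 0.4739 -0.1747  0.2301] gap 0.466 F [-0.4  0.8 -2.2] tool y [-0.0097  0.0038 -0.9999] yawz 74.86
shift tool [-0.0286 -0.0044  0.2206]
 rotvec [-0.0011 -0.0024 -0.0104] 0
 rotvec [ 1.6300e-02  3.1391e+00 -1.7000e-03] 180
```

View pics/b24.png

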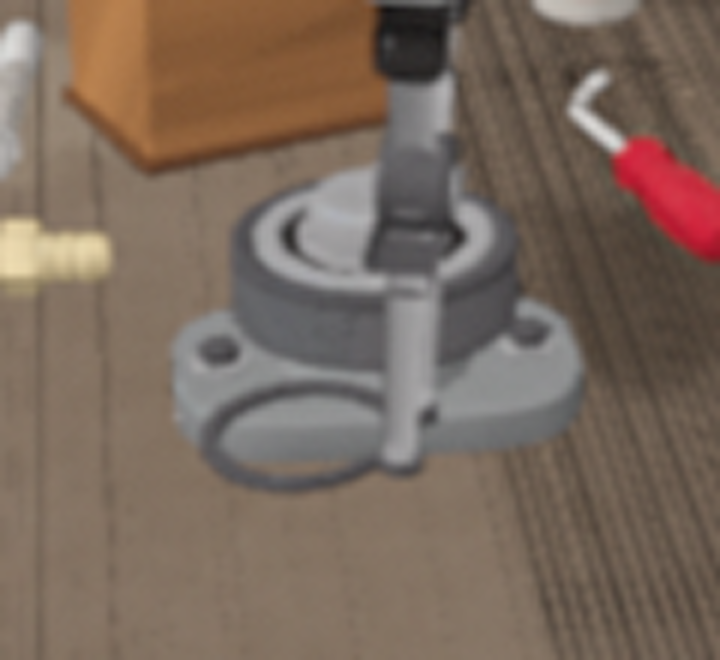

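```bash
python3 -m crank '0.46 -0.004 -0.002 0.03 0 0 -0.005;0.46 -0.004 -0.002 0.03 0 0 -0.005;0.46 -0.004 -0.002 0.03 0 0 0;0.46 -0.004 -0.002 0.03 0 0 0;0.46 -0.004 -0.002 0.03 0 0 0';python3 - <<'E'
from h import *
plan([.504,.0457,.235],75)
E
```

```text
t: 12.63
tool_pos: [0.4914, -0.024, 0.231]
ee_rot: [0.701, -0.7, 0.102, -0.092]
contact_force: [1.2, 0.6, -1.4]
finger_gap: 0.468
t 12.63 pos [ 0.4914 -0.024   0.231 ] gap 0.468 F [ 1.2  0.6 -1.4] tool y [-0.0144  0.0031 -0.9999] yawz 74.24
shift tool [-0.0068 -0.004   0.0705]
 rotvec [ 0.0008 -0.0132 -0.0147] 0
 rotvec [2.2900e-02 3.1283e+00 1.3000e-03] 180
```

```bash
python3 -m crank '0.46 -0.003 0 0.025 0 -0.005 -0.008;0.46 -0.002 -0.002 0.02 0 -0.005 -0.006;0.46 0 0 0.008 0 -0.003 -0.003;0.46 0 0 0 0 0 0;0.46 0 0 0 0 0 0';python3 - <<'E'
from h import *
plan([.504,.0457,.235],75)
c=Cam("wrist");crop(c.im,200,60,440,260,3.3,"pics/w25.png")
b=Cam("side");crop(b.im,255,190,375,310,6,"pics/b25.png")
a=Cam("scene");crop(a.im,280,200,420,320,5,"pics/a25.png")
import pickle;pickle.dump((c,sense(),a,b),open("w25.pkl","wb"))
E
```

```text
t: 13.05
tool_pos: [0.4989, 0.0361, 0.2262]
ee_rot: [-0.701, 0.702, -0.092, 0.087]
contact_force: [0.1, -0.1, -2.0]
finger_gap: 0.462
t 13.05 pos [0.4989 0.0361 0.2262] gap 0.462 F [ 0.1 -0.1 -2. ] tool y [-8.e-03 -2.e-04 -1.e+00] yawz 75.44
shift tool [ 0.0025 -0.0089  0.0106]
 rotvec [ 0.0022  0.0076 -0.0077] 0
 rotvec [-0.0121 -3.134  -0.0035] 180
```

View pics/w25.png

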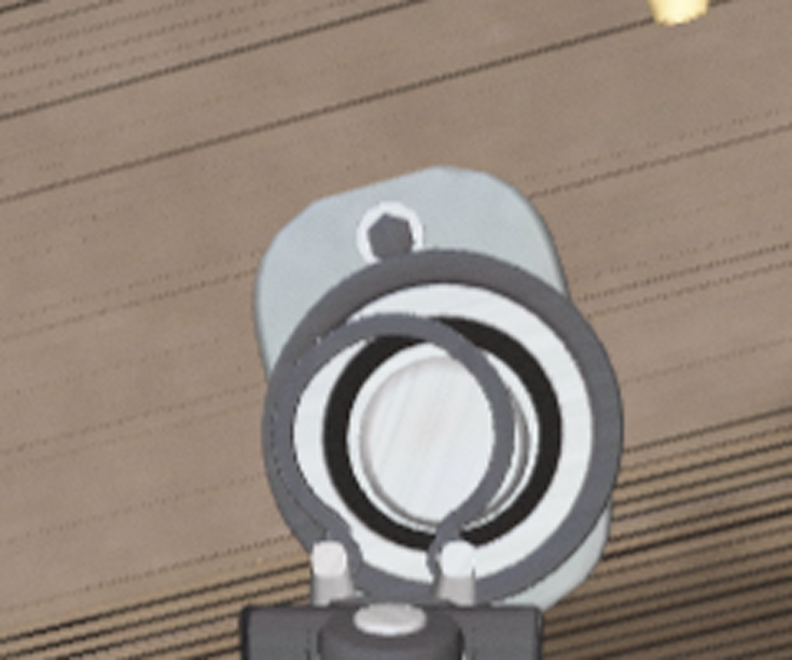

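View pics/b25.png

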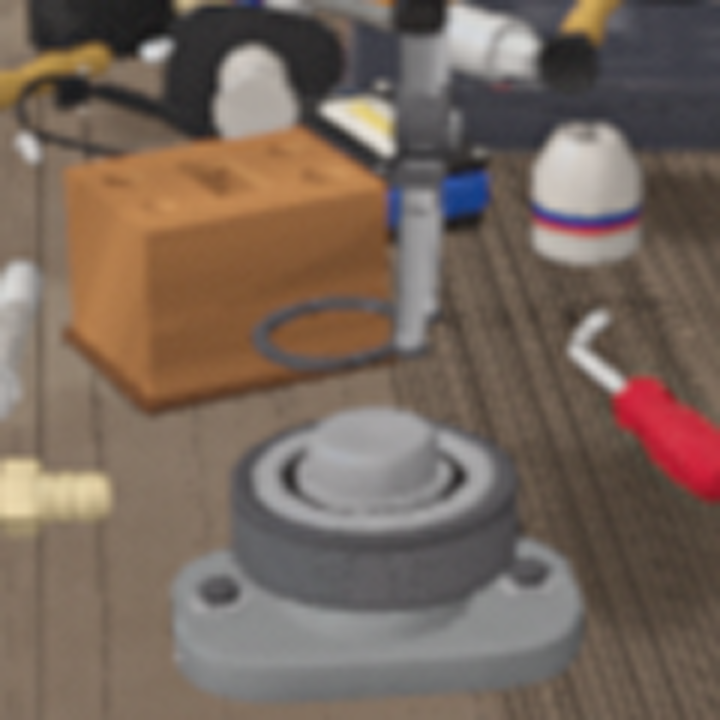

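View pics/a25.png

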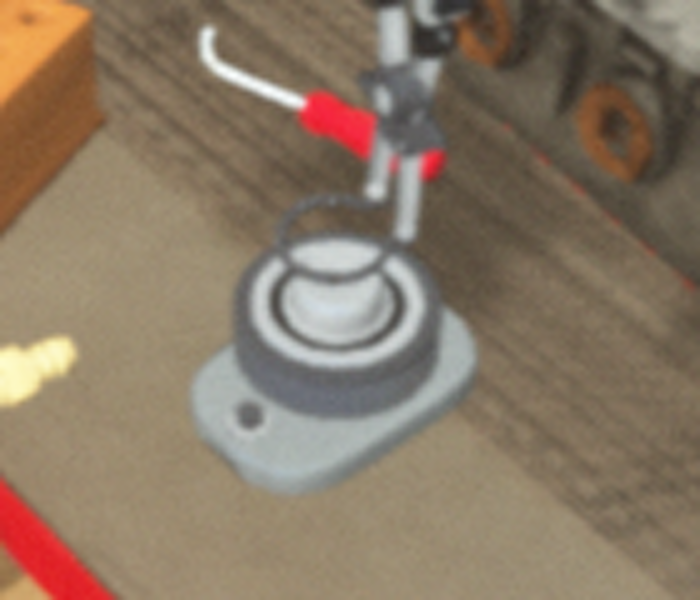

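```bash
python3 -m crank '0.42 0 0 0 0 0 -0.004;0.39 0 0 0 0 0 -0.003;0.39 0 0 0 0 0 0;0.39 0 0 0 0 0 0';python3 - <<'E'
from h import *
import pickle
c,s,a,b=pickle.load(open("w25.pkl","rb"))
W=lambda u,v:(200+u/3.3,60+v/3.3)
for z in(.115,.112): print(np.linalg.norm(c.at(*W(328,560),z)-c.at(*W(457,560),z)))
plan([.504,.0457,.235],75)
c=Cam("wrist");crop(c.im,250,130,390,250,5.6,"pics/w26.png")
pickle.dump((c,sense()),open("w26.pkl","wb"))
E
```

```text
t: 13.53
tool_pos: [0.4991, 0.0321, 0.2267]
ee_rot: [-0.7, 0.702, -0.092, 0.092]
contact_force: [0.3, -0.3, -2.4]
finger_gap: 0.396
0.025918814833415453
0.026224535458654368
t 13.53 pos [0.4991 0.0321 0.2267] gap 0.396 F [ 0.3 -0.3 -2.4] tool y [ 4.0e-04 -2.6e-03 -1.0e+00] yawz 75.04
shift tool [ 0.0013 -0.0083  0.0144]
 rotvec [0.0024 0.0008 0.0011] 0
 rotvec [ 1.7000e-03 -3.1408e+00 -3.8000e-03] 180
```

View pics/w26.png

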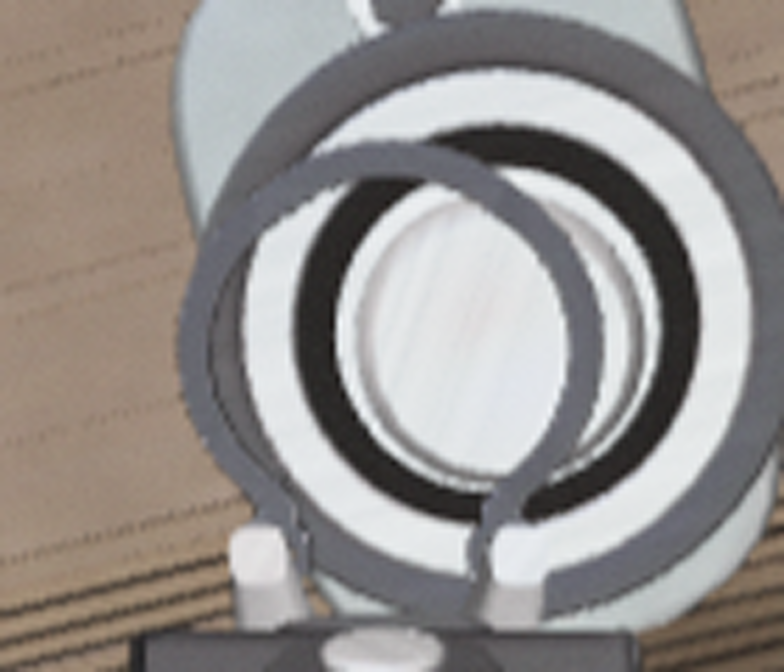

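```bash
python3 -m crank '0.36 0 -0.003 0.008 0 0 0;0.335 0 -0.003 0.005 0 0 0;0.335 0 0 0 0 0 0;0.335 0 0 0 0 0 0';python3 - <<'E'
from h import *
import pickle
plan([.504,.0457,.235],75)
c=Cam("wrist");crop(c.im,250,130,390,250,5.6,"pics/w27.png")
b=Cam("side");crop(b.im,255,190,375,310,6,"pics/b27.png")
a=Cam("scene");crop(a.im,280,200,420,320,5,"pics/a27.png")
pickle.dump((c,sense(),a,b),open("w27.pkl","wb"))
E
```

```text
t: 13.92
tool_pos: [0.5029, 0.046, 0.2337]
ee_rot: [-0.7, 0.702, -0.092, 0.093]
contact_force: [1.2, 0.3, -1.8]
finger_gap: 0.339
t 13.92 pos [0.5029 0.046  0.2337] gap 0.339 F [ 1.2  0.3 -1.8] tool y [ 0.0011 -0.0024 -1.    ] yawz 75.03
shift tool [ 0.0011 -0.0013 -0.    ]
 rotvec [0.0021 0.0005 0.0017] 0
 rotvec [ 2.7000e-03 -3.1411e+00 -3.2000e-03] 180
```

View pics/w27.png

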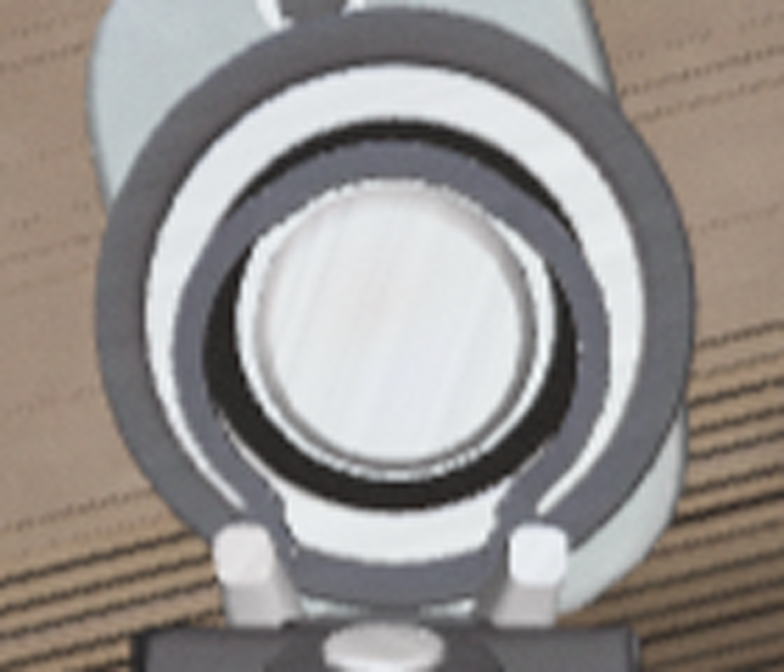

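View pics/b27.png

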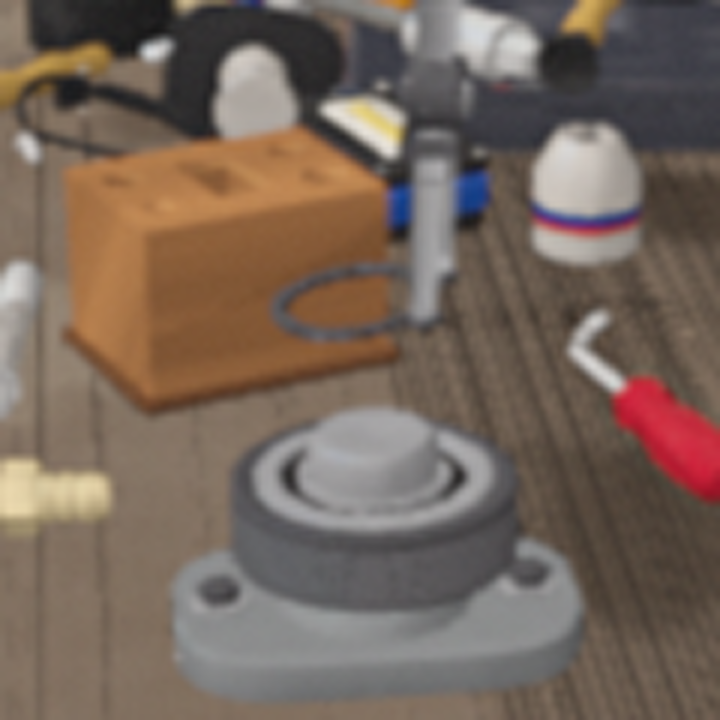

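View pics/a27.png

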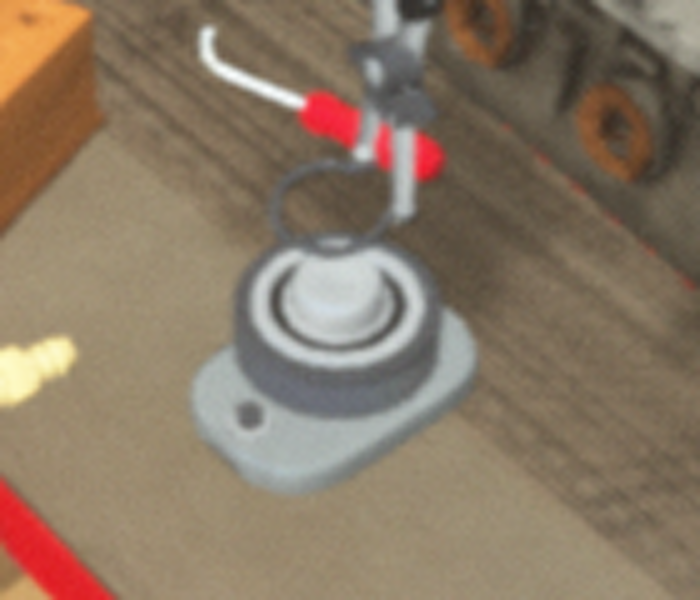

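```bash
python3 - <<'E'
from h import *
import pickle
c,s,a,b=pickle.load(open("w27.pkl","rb"))
W=lambda u,v:(250+u/5.6,130+v/5.6);A=lambda u,v:(280+u/5,200+v/5);B=lambda u,v:(255+u/6,190+v/6)
T=rot(s["ee_rot"]);P=lambda X:((c.px(X)-[250,130])*5.6).round(1)
tip,e=tri(a,A(403,213),b,B(424,319));print("tip sc/side",tip,e)
tip,e=tri(c,W(242,550),b,B(424,319));print("tip w/side",tip,e, tip-s["tool_pos"])
# shaft end ellipse bounds: left 258 right 530 
S=c.at(*W(394,326),.069);print("shaft wrist",S)
print("shaft side",b.at(*B(372,430),.069),"scene",a.at(*A(337,262),.069))
for z in(.113,.116,.119): print(z,P([S[0],S[1],z]), "px/mm",P([S[0],S[1],z]+T[:,0]*.001)-P([S[0],S[1],z]))
q=c.at(*W(391,352),.115);print("needed move tool",T.T@(S-q))
E
python3 - <<'E'
import cv2
im=cv2.imread('pics/w27.png');cv2.imwrite('pics/w27z.png',cv2.resize(im[100:620,80:700],None,fx=1.25,fy=1.15))
E
```

```text
tip sc/side [0.49740047 0.02857361 0.11539317] 0.0017652511994477055
tip w/side [0.49791374 0.03095923 0.11497467] 0.0007156486512753557 [-0.00486442 -0.01468719 -0.11854993]
shaft wrist [0.48314017 0.05428214 0.069     ]
shaft side [0.48502194 0.05526824 0.069     ] scene [0.48957521 0.05843851 0.069     ]
0.113 [396.5 385.2] px/mm [0.  8.2]
0.116 [396.7 390. ] px/mm [0.  8.3]
0.119 [396.9 394.8] px/mm [0.  8.4]
needed move tool [0.00430546 0.04600479 0.00077663]
```

```bash
python3 -m crank '0.335 0.003 0.012 0.001 0 0 0;0.335 0.001 0.012 0 0 0 0;0.335 0 0.005 0 0 0 0.003;0.335 0 0 0 0 0 0;0.335 0 0 0 0 0 0';python3 - <<'E'
from h import *
import pickle
plan([.507,.0457,.197],75)
c=Cam("wrist");crop(c.im,250,130,390,250,5.6,"pics/w28.png")
pickle.dump((c,sense()),open("w28.pkl","wb"))
E
```

```text
t: 14.48
tool_pos: [0.5066, 0.0451, 0.1996]
ee_rot: [-0.7, 0.702, -0.094, 0.091]
contact_force: [-0.6, -0.7, -2.6]
finger_gap: 0.341
t 14.48 pos [0.5066 0.0451 0.1996] gap 0.341 F [-0.6 -0.7 -2.6] tool y [-0.0053 -0.0018 -1.    ] yawz 74.97
shift tool [0.0002 0.0026 0.0007]
 rotvec [ 0.0031 -0.0006 -0.0046] 0
 rotvec [0.0073 3.141  0.0049] 180
```

View pics/w28.png

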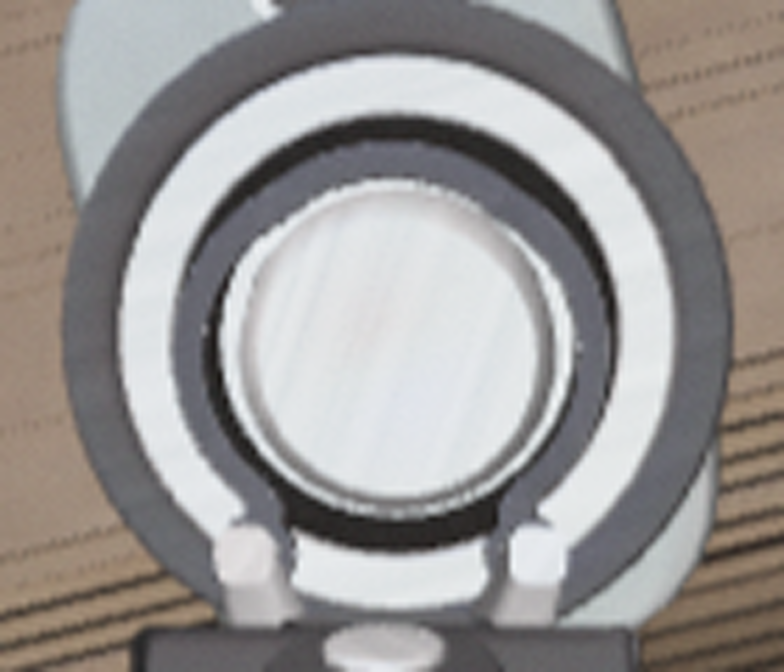

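```bash
python3 - <<'E'
from h import *
import pickle
c,s=pickle.load(open("w28.pkl","rb"))
W=lambda u,v:(250+u/5.6,130+v/5.6)
T=rot(s["ee_rot"]);P=lambda X:((c.px(X)-[250,130])*5.6).round(1)
S=c.at(*W(397,344),.069);print("shaft wrist",S)
zr=s["tool_pos"][2]-.119
print(P([S[0],S[1],zr]))
for v in(348,352):
  q=c.at(*W(391.5,v),zr);print("needed move tool",T.T@(S-q))
E
```

```text
shaft wrist [0.48288409 0.05447437 0.069     ]
[397.7 359.9]
needed move tool [0.00148096 0.01158881 0.00077431]
needed move tool [0.00100231 0.01159109 0.00077371]
```

```bash
python3 -m crank '0.335 0 0.003 0.0008 0 0 -0.008;0.335 0 0.002 0 0 0 -0.004;0.335 0 0 0 0 0 0;0.335 0 0 0 0 0 0';python3 - <<'E'
from h import *
import pickle
plan([.507,.0457,.197],75)
c=Cam("wrist");crop(c.im,250,130,390,250,5.6,"pics/w29.png")
pickle.dump((c,sense()),open("w29.pkl","wb"))
b=Cam("side");crop(b.im,265,220,365,300,8,"pics/b29.png")
E
```

```text
t: 14.87
tool_pos: [0.5071, 0.0459, 0.1948]
ee_rot: [-0.7, 0.702, -0.089, 0.096]
contact_force: [0.6, -0.1, -1.8]
finger_gap: 0.343
t 14.87 pos [0.5071 0.0459 0.1948] gap 0.343 F [ 0.6 -0.1 -1.8] tool y [ 0.0087 -0.0052 -0.9999] yawz 74.96
shift tool [ 0.     -0.0022 -0.0002]
 rotvec [ 0.0028 -0.0006  0.0098] 0
 rotvec [-0.0154  3.1409  0.0044] 180
```

View pics/w29.png

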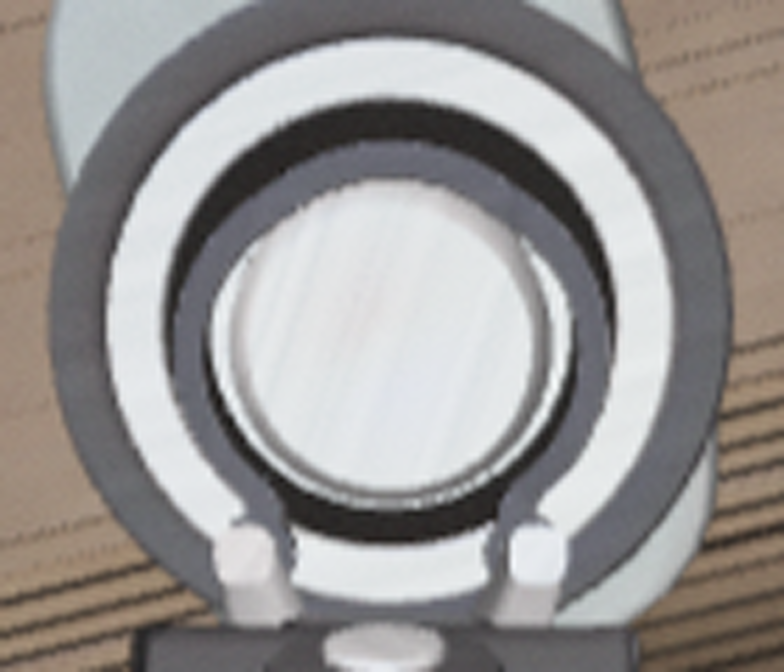

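View pics/b29.png

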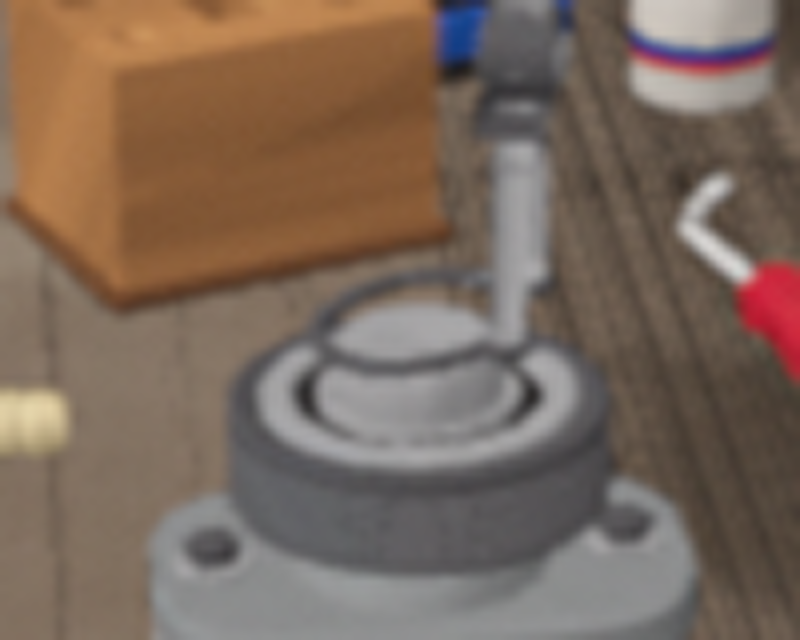

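```bash
python3 - <<'E'
from h import *
import pickle
c,s=pickle.load(open("w29.pkl","rb"))
W=lambda u,v:(250+u/5.6,130+v/5.6)
T=rot(s["ee_rot"]);P=lambda X:((c.px(X)-[250,130])*5.6).round(1)
for S0 in([.4829,.0545,.069],):
    # predicted circle of face (17mm) and land(20mm,z=.0655)
    for r,z in((.017,.069),(.020,.0655)):
        pts=np.array([P([S0[0]+r*np.cos(t),S0[1]+r*np.sin(t),z]) for t in np.linspace(0,6.28,60)]);print(r,pts.min(0),pts.max(0),pts.mean(0))
S=c.at(*W(391.5,337),.069);print(S)
zr=s["tool_pos"][2]-.119
q=c.at(*W(391.5,350),zr);print("needed move tool",T.T@(S-q),T.T@(np.array(S0)-q))
E
```

```text
0.017 [250.2 192.8] [529.8 470.5] [390.58666667 335.2       ]
0.02 [227.4 164.4] [552.3 487.3] [390.56       330.16833333]
[0.48326379 0.05459183 0.069     ]
needed move tool [-4.05306333e-04  6.91961554e-03  5.29269428e-05] [-0.0007328   0.00691689 -0.00013014]
```

```bash
python3 -m crank '0.335 -0.0007 0.003 0 0 0 0.002;0.335 0 0.002 0 0 0 0';python3 -m crank '0.335 0 0 0 0 0 0;0.335 0 0 0 0 0 0';python3 - <<'E'
from h import *
import pickle
plan([.507,.0457,.187],75)
c=Cam("wrist");crop(c.im,250,130,390,250,5.6,"pics/w30.png")
pickle.dump((c,sense()),open("w30.pkl","wb"))
b=Cam("side");crop(b.im,265,220,365,300,8,"pics/b30.png")
E
```

```text
t: 15.13
tool_pos: [0.5068, 0.0461, 0.1905]
ee_rot: [-0.7, 0.702, -0.089, 0.096]
contact_force: [0.4, 1.0, -2.4]
finger_gap: 0.342
t: 15.3
tool_pos: [0.5066, 0.046, 0.1899]
ee_rot: [-0.7, 0.702, -0.09, 0.095]
contact_force: [0.3, 0.5, -2.8]
finger_gap: 0.34
t 15.3 pos [0.5066 0.046  0.1899] gap 0.34 F [ 0.3  0.5 -2.8] tool y [ 0.0076 -0.0047 -1.    ] yawz 74.96
shift tool [ 0.0004  0.0029 -0.0002]
 rotvec [ 0.0025 -0.0007  0.0085] 0
 rotvec [-0.0134  3.1409  0.004 ] 180
```

View pics/w30.png

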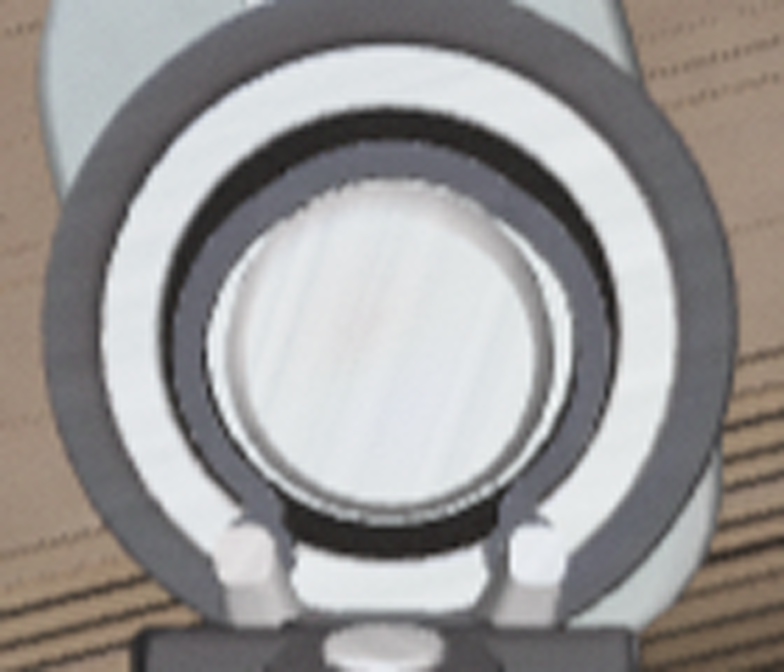

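View pics/b30.png

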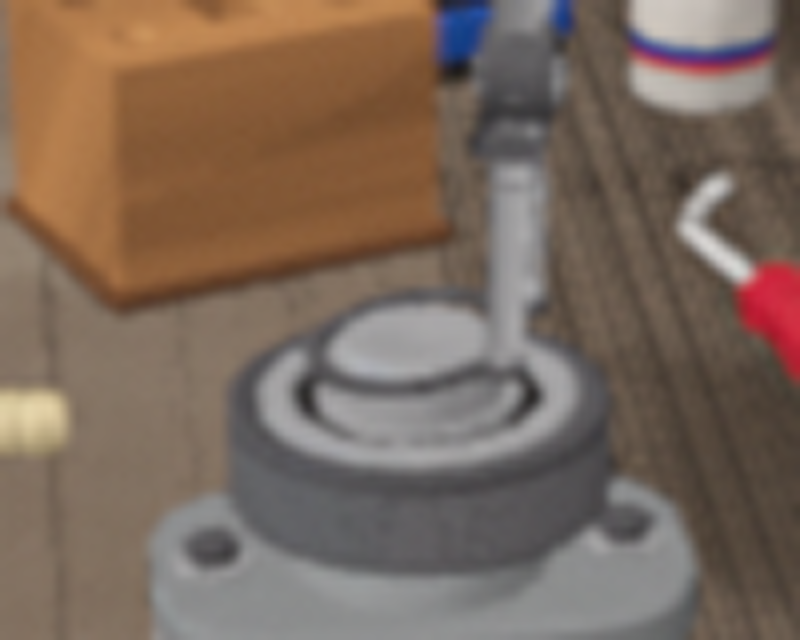

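```bash
python3 -m crank '0.335 0 0.003 0 0 0 0';python3 -m crank '0.335 0 0.003 0 0 0 0';python3 -m crank '0.335 0 0 0 0 0 0;0.335 0 0 0 0 0 0';python3 - <<'E'
from h import *
import pickle
plan([.507,.0457,.187],75)
c=Cam("wrist");crop(c.im,250,130,390,250,5.6,"pics/w31.png")
pickle.dump((c,sense()),open("w31.pkl","wb"))
b=Cam("side");crop(b.im,265,220,365,300,8,"pics/b31.png")
E
```

```text
t: 15.48
tool_pos: [0.507, 0.0461, 0.1876]
ee_rot: [-0.7, 0.702, -0.089, 0.096]
contact_force: [0.4, 1.1, -1.8]
finger_gap: 0.343
t: 15.57
tool_pos: [0.5071, 0.046, 0.1844]
ee_rot: [-0.7, 0.702, -0.089, 0.096]
contact_force: [0.2, 0.4, -2.1]
finger_gap: 0.342
t: 15.73
tool_pos: [0.5068, 0.046, 0.1834]
ee_rot: [-0.7, 0.702, -0.09, 0.095]
contact_force: [-0.5, -0.8, -1.8]
finger_gap: 0.339
t 15.73 pos [0.5068 0.046  0.1834] gap 0.339 F [-0.5 -0.8 -1.8] tool y [ 0.0078 -0.0046 -1.    ] yawz 74.96
shift tool [ 0.0003 -0.0036 -0.0003]
 rotvec [ 0.0024 -0.0007  0.0087] 0
 rotvec [-0.0137  3.1409  0.0038] 180
```

View pics/w31.png

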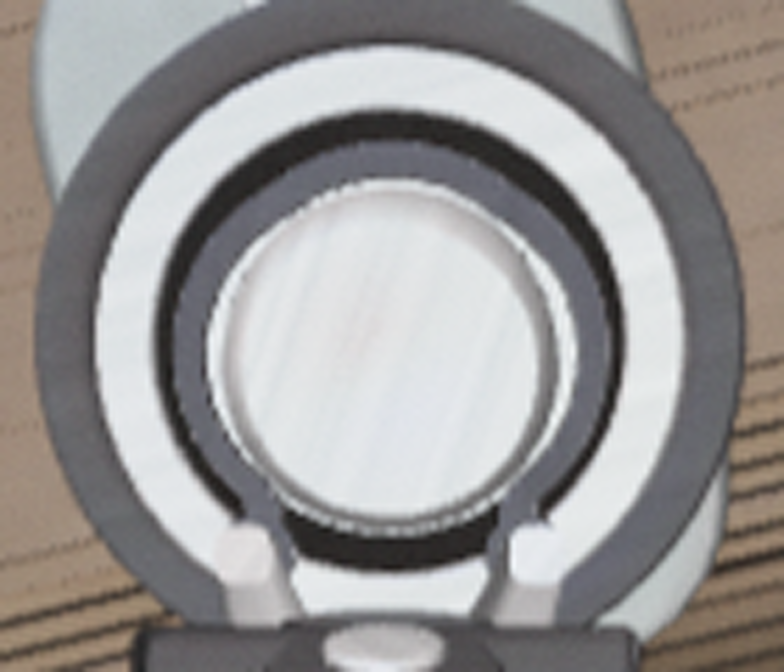

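View pics/b31.png

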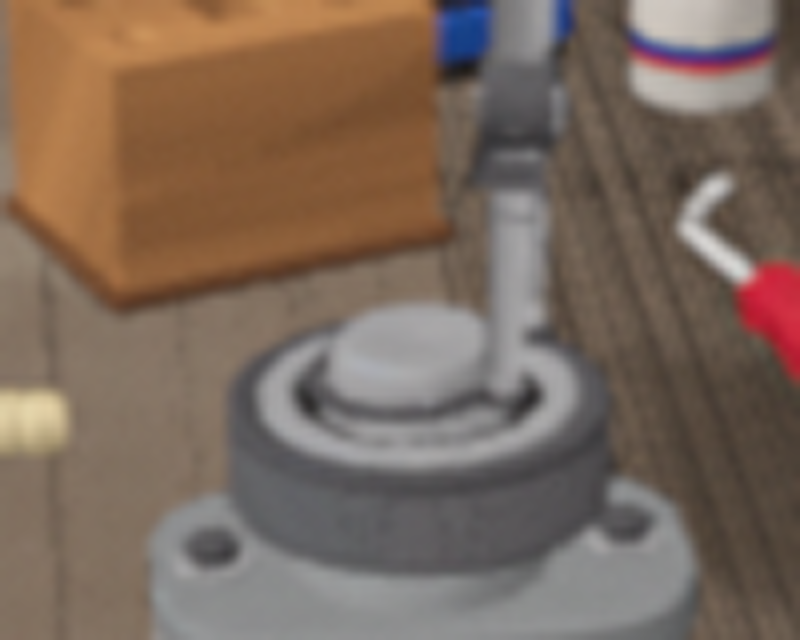

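```bash
python3 -m crank '0.335 0 0.003 0 0 0 0';python3 -m crank '0.335 0 0.002 0 0 0 0';python3 -m crank '0.335 0 0.002 0 0 0 0';python3 -m crank '0.335 0 0.001 0 0 0 0'
```

```text
t: 15.92
tool_pos: [0.5072, 0.046, 0.1811]
ee_rot: [-0.7, 0.702, -0.089, 0.096]
contact_force: [0.8, -0.4, -0.5]
finger_gap: 0.337
t: 16.0
tool_pos: [0.5072, 0.046, 0.1788]
ee_rot: [-0.7, 0.702, -0.089, 0.096]
contact_force: [-0.3, -0.2, -2.3]
finger_gap: 0.341
t: 16.08
tool_pos: [0.5073, 0.046, 0.1768]
ee_rot: [-0.7, 0.702, -0.089, 0.096]
contact_force: [-0.1, -0.3, 0.3]
finger_gap: 0.345
t: 16.17
tool_pos: [0.5075, 0.046, 0.1759]
ee_rot: [-0.7, 0.702, -0.089, 0.096]
contact_force: [0.5, 0.5, 2.4]
finger_gap: 0.345
```

```bash
python3 -m crank '0.335 0 0.002 0 0 0 0';python3 -m crank '0.335 0 0.0015 0 0 0 0';python3 - <<'E'
from h import *
b=Cam("side");crop(b.im,265,220,365,300,8,"pics/b32.png")
c=Cam("wrist");crop(c.im,250,130,390,250,5.6,"pics/w32.png")
plan([0,0,0])
E
```

```text
t: 16.25
tool_pos: [0.508, 0.046, 0.1747]
ee_rot: [-0.7, 0.702, -0.088, 0.097]
contact_force: [1.3, 1.0, 4.0]
finger_gap: 0.341
t: 16.33
tool_pos: [0.5085, 0.046, 0.1739]
ee_rot: [-0.7, 0.702, -0.087, 0.098]
contact_force: [-0.5, -0.0, 5.5]
finger_gap: 0.347
t 16.43 pos [0.5085 0.046  0.174 ] gap 0.341 F [ 0.9 -0.1  3.9] tool y [ 0.0141 -0.0046 -0.9999] yawz 74.96
shift tool [-0.4817  0.167  -0.1762]
```

View pics/w32.png

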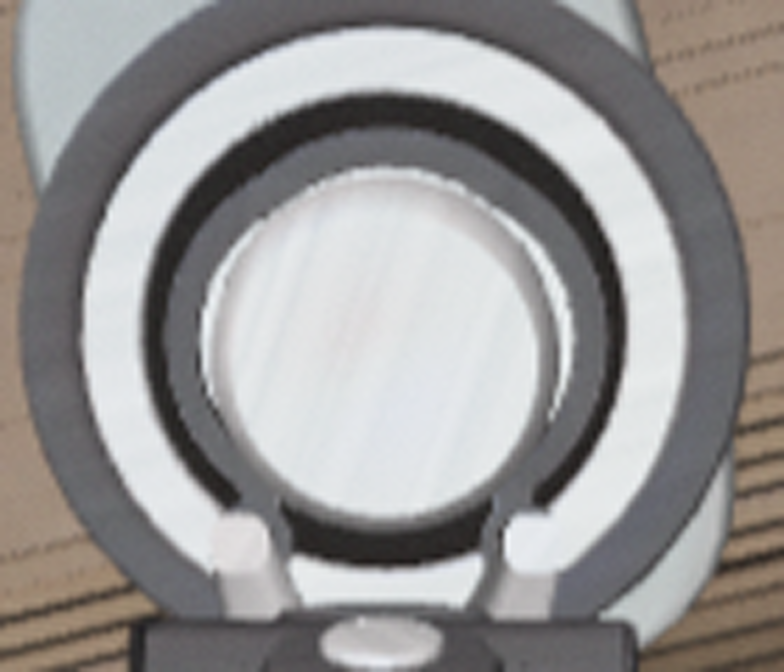

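View pics/b32.png

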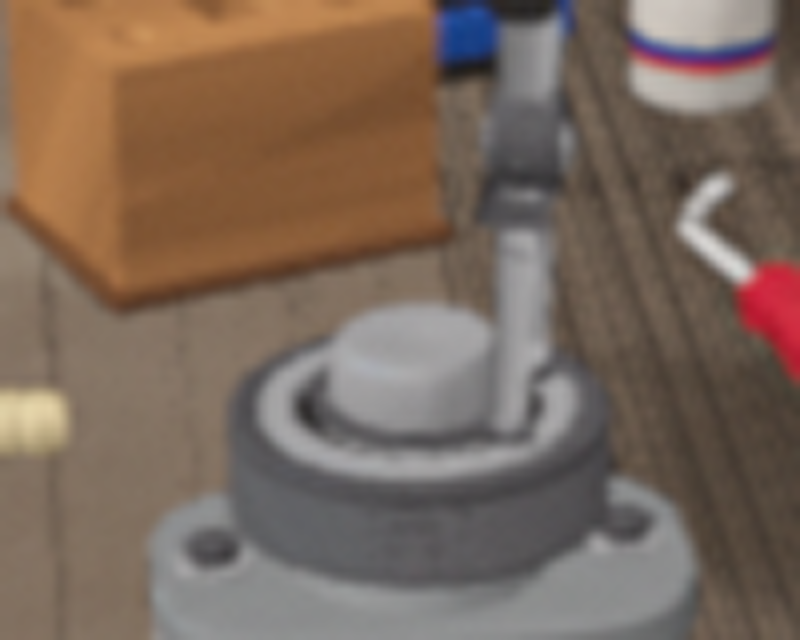

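```bash
python3 -m crank '0.335 -0.0005 0.002 0 0 0 0.004';python3 -m crank '0.335 -0.0005 0.0015 0 0 0 0.004';python3 -m crank '0.335 -0.0003 0.001 0 0 0 0.002';
```

```text
t: 16.52
tool_pos: [0.5086, 0.0461, 0.1733]
ee_rot: [-0.7, 0.702, -0.088, 0.097]
contact_force: [-0.2, -0.2, 6.5]
finger_gap: 0.342
t: 16.6
tool_pos: [0.5087, 0.0461, 0.1729]
ee_rot: [-0.701, 0.701, -0.089, 0.097]
contact_force: [-0.6, 0.0, 7.8]
finger_gap: 0.34
t: 16.68
tool_pos: [0.5091, 0.0461, 0.1732]
ee_rot: [-0.701, 0.701, -0.088, 0.097]
contact_force: [0.7, -1.1, 5.9]
finger_gap: 0.341
```

```bash
python3 -m crank '0.335 0 0.003 0 0 0 0;0.42 0 0.003 0 0 0 0;0.5 0 0.002 0 0 0 0'; python3 - <<'E'
from h import *
b=Cam("side");crop(b.im,265,220,365,300,8,"pics/b33.png")
c=Cam("wrist");crop(c.im,250,130,390,250,5.6,"pics/w33.png")
plan([0,0,0])
E
```

```text
t: 16.93
tool_pos: [0.5115, 0.0451, 0.1702]
ee_rot: [-0.7, 0.702, -0.085, 0.1]
contact_force: [-1.5, -0.3, 7.5]
finger_gap: 0.498
t 17.03 pos [0.5115 0.0452 0.1702] gap 0.505 F [-0.8 -0.9  8.1] tool y [ 0.0209 -0.0046 -0.9998] yawz 74.92
shift tool [-0.4857  0.1597 -0.1768]
```

View pics/w33.png

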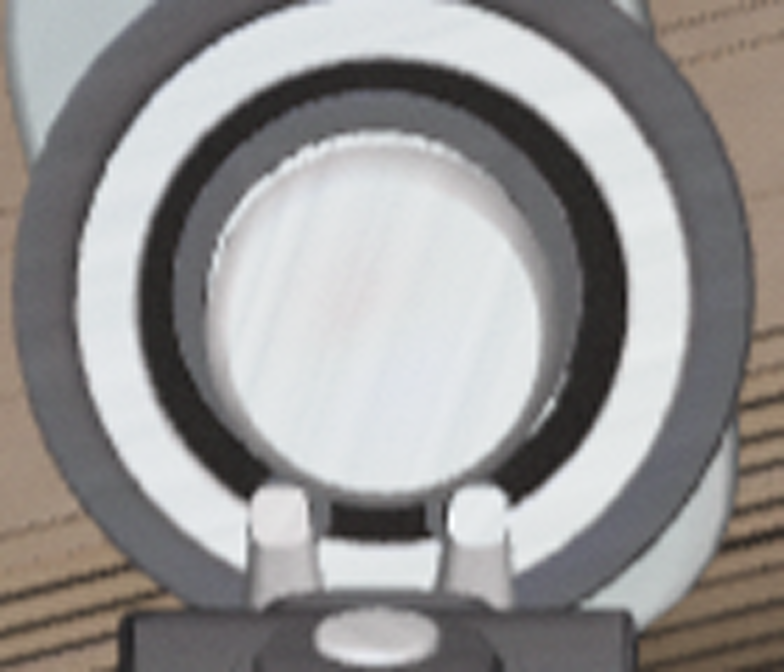

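View pics/b33.png

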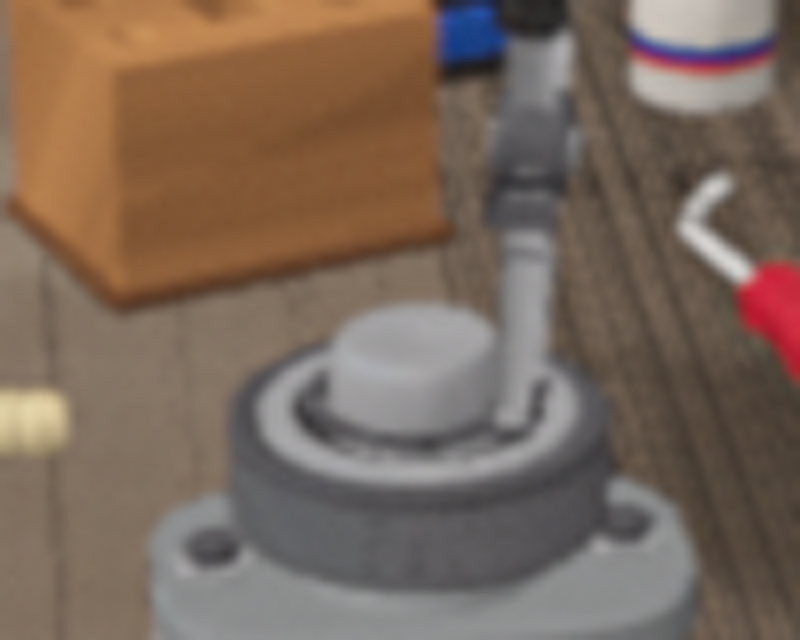

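```bash
python3 -m crank '0.56 0 0 0 0 0 0;0.61 0 0 0 0 0 0;0.63 0 0 0 0 0 0;0.63 0 0 0 0 0 0'; python3 - <<'E'
from h import *
b=Cam("side");crop(b.im,265,220,365,300,8,"pics/b34.png")
c=Cam("wrist");crop(c.im,250,130,390,250,5.6,"pics/w34.png")
plan([0,0,0],75)
E
```

```text
t: 17.37
tool_pos: [0.5112, 0.0452, 0.1699]
ee_rot: [-0.7, 0.702, -0.086, 0.1]
contact_force: [-0.4, 0.4, 1.4]
finger_gap: 0.632
t 17.47 pos [0.5112 0.0452 0.1698] gap 0.632 F [-0.1 -0.8  0.5] tool y [ 0.02   -0.0043 -0.9998] yawz 74.92
shift tool [-0.4852  0.1598 -0.1768]
 rotvec [-0.001  -0.0013  0.0204] 0
 rotvec [-3.2000e-02  3.1401e+00 -1.6000e-03] 180
```

View pics/w34.png

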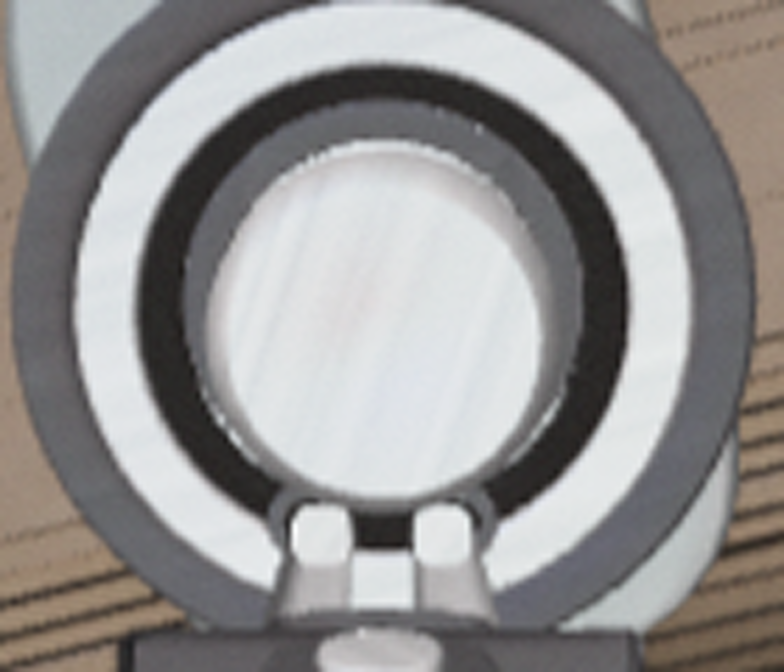

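View pics/b34.png

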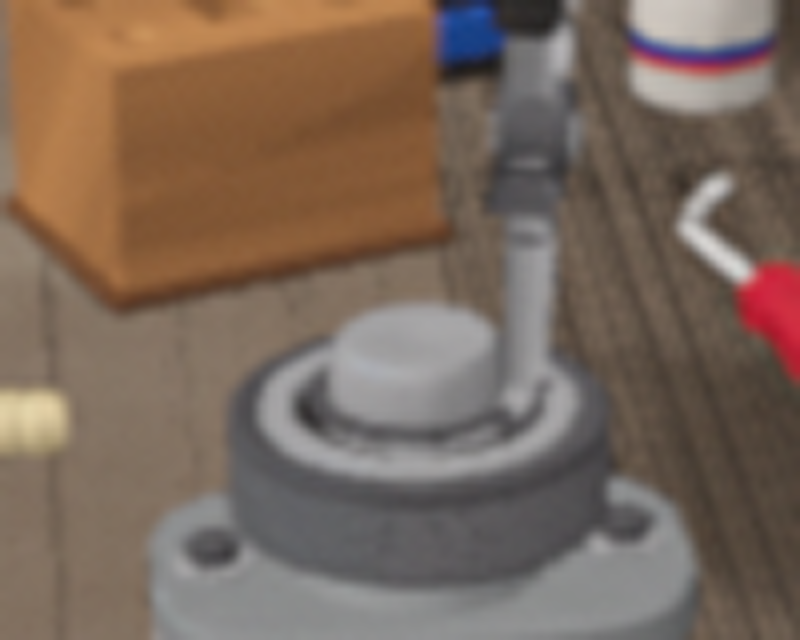

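```bash
python3 -m crank '0.625 0 -0.003 0 0 0 0;0.625 0 -0.004 0 0 0 0;0.625 0 -0.004 0 0 0 0;0.625 0 0 0 0 0 0'; python3 - <<'E'
from h import *
b=Cam("side");crop(b.im,265,220,365,300,8,"pics/b35.png")
c=Cam("wrist");crop(c.im,250,130,390,250,5.6,"pics/w35.png")
plan([0,0,0],75)
E
```

```text
t: 17.8
tool_pos: [0.5101, 0.0453, 0.1803]
ee_rot: [-0.7, 0.702, -0.087, 0.099]
contact_force: [0.5, 0.2, -1.6]
finger_gap: 0.623
t 17.9 pos [0.51   0.0452 0.1796] gap 0.628 F [-0.5  0.2 -1. ] tool y [ 0.0158 -0.0045 -0.9999] yawz 74.92
shift tool [-0.4835  0.1717 -0.1763]
 rotvec [ 0.0002 -0.0013  0.0164] 0
 rotvec [-2.5800e-02  3.1402e+00  4.0000e-04] 180
```

View pics/w35.png

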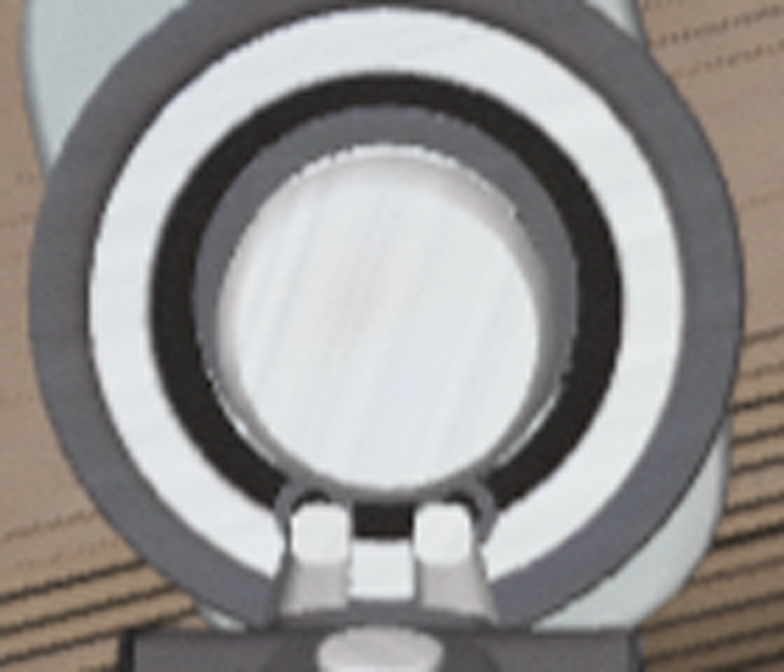

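View pics/b35.png

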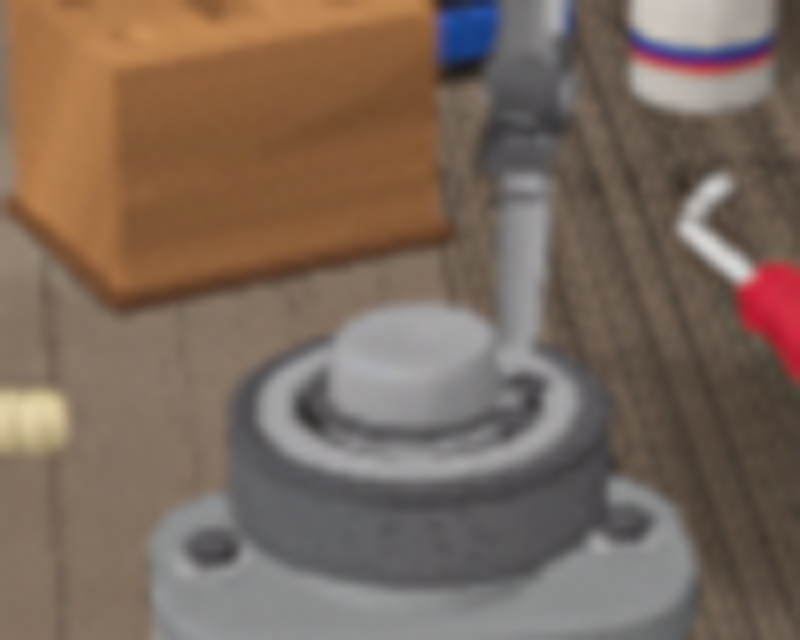

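```bash
python3 -m crank '0.625 0 -0.015 0 0 0 0.005;0.625 0 -0.02 0 0 0 0.005;0.625 0 -0.02 0 0 0 0;0.625 0 -0.01 0 0 0 0;0.625 0 0 0 0 0 0'; python3 - <<'E'
from h import *
import pickle
b=Cam("side");crop(b.im,265,220,365,300,8,"pics/b36.png")
c=Cam("wrist");crop(c.im,250,110,390,250,5,"pics/w36.png")
pickle.dump((c,sense(),b),open("w36.pkl","wb"))
plan([.4507,.278,.25],112)
E
```

```text
t: 18.32
tool_pos: [0.5081, 0.0454, 0.2445]
ee_rot: [-0.7, 0.702, -0.093, 0.093]
contact_force: [0.0, -0.4, -2.0]
finger_gap: 0.628
t 18.42 pos [0.5075 0.0454 0.2422] gap 0.627 F [ 0.   0.5 -2.2] tool y [-0.0031 -0.002  -1.    ] yawz 74.92
shift tool [-0.1153 -0.0081  0.2098]
 rotvec [ 0.0019 -0.6471 -0.0032] 0
 rotvec [4.2000e-03 2.4945e+00 2.4000e-03] 180
```

View pics/w36.png

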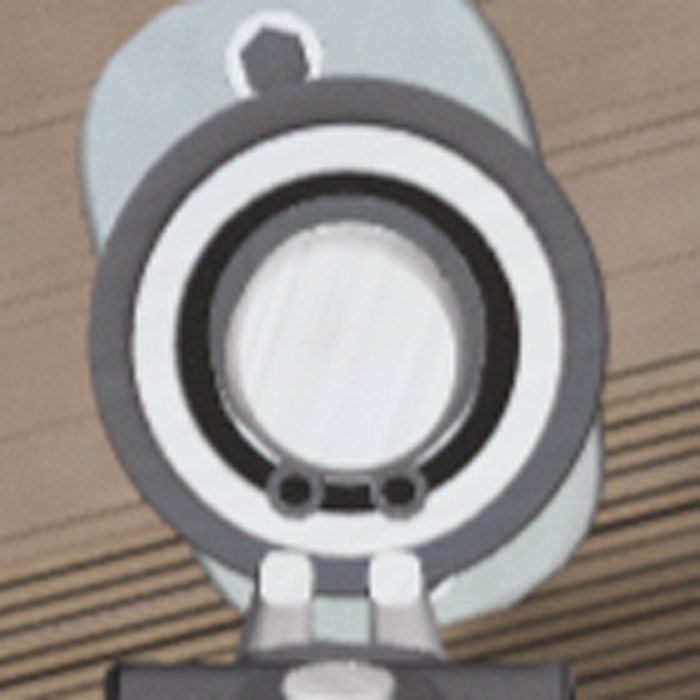

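View pics/b36.png

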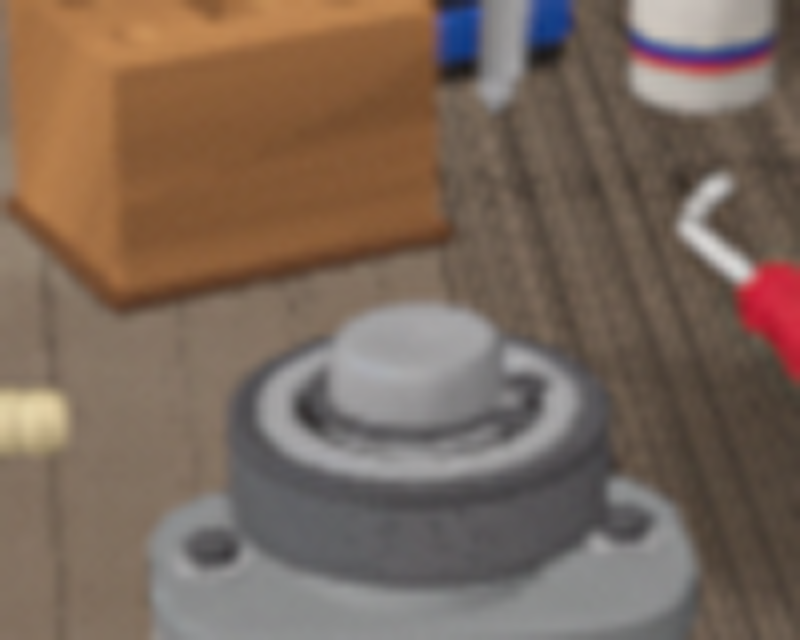

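```bash
python3 - <<'E'
from h import *
import pickle
c,s,b=pickle.load(open("w36.pkl","rb"))
W=lambda u,v:(250+u/5,110+v/5)
z=.056
L,Rr=c.at(*W(295,490),z),c.at(*W(400,489),z);print(np.linalg.norm(L-Rr))
S=c.at(*W(343,346),.069)
l,r=c.at(*W(210,345),z),c.at(*W(485,345),z);print("OD",np.linalg.norm(l-r),(l+r)/2)
t=c.at(*W(347,192),z);print("back",t,"shaft",S, "back-shaft",np.linalg.norm((t-S)[:2]),"lug-shaft",np.linalg.norm(((L+Rr)/2-S)[:2]))
crop(c.im,285,140,355,220,10,"pics/w36z.png")
E
```

```text
0.017820482678002545
OD 0.04571230534655284 [0.48373101 0.05425985 0.056     ]
back [0.45971798 0.06062165 0.056     ] shaft [0.4819634  0.05393182 0.069     ] back-shaft 0.0232295647463392 lug-shaft 0.02610818975592791
```

View pics/w36z.png

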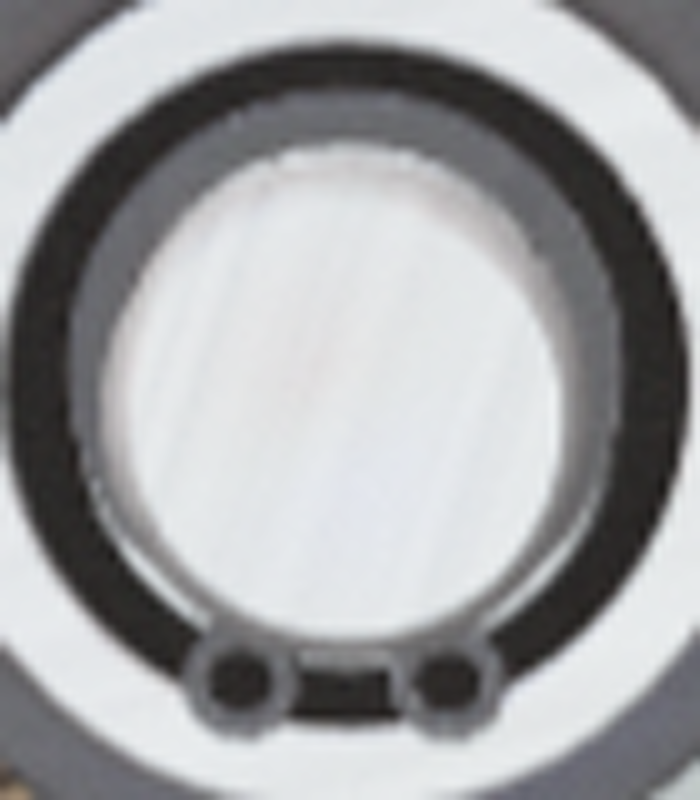

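```bash
python3 - <<'E'
from h import *
import pickle
c,s,b=pickle.load(open("w36.pkl","rb"))
crop(c.im,290,180,350,218,13,"pics/w36y.png")
S0=np.array([.4832,.0545])
W=lambda X:((c.px(X)-[290,180])*13).round(0)
for r,z in((.0205,.0655),(.020,.056),(.023,.053),(.0185,.056),(.023,.056)):
  print(r,z,[tuple(W([S0[0]+r*np.cos(a),S0[1]+r*np.sin(a),z])) for a in np.radians([-15,-15+45,-15-45,-15+90,-105])])
E
```

```text
0.0205 0.0655 [(np.float64(386.0), np.float64(323.0)), (np.float64(616.0), np.float64(229.0)), (np.float64(155.0), np.float64(230.0)), (np.float64(716.0), np.float64(-2.0)), (np.float64(56.0), np.float64(-1.0))]
0.02 0.056 [(np.float64(385.0), np.float64(286.0)), (np.float64(604.0), np.float64(197.0)), (np.float64(166.0), np.float64(198.0)), (np.float64(698.0), np.float64(-23.0)), (np.float64(72.0), np.float64(-21.0))]
0.023 0.053 [(np.float64(385.0), np.float64(323.0)), (np.float64(634.0), np.float64(221.0)), (np.float64(136.0), np.float64(222.0)), (np.float64(742.0), np.float64(-29.0)), (np.float64(28.0), np.float64(-28.0))]
0.0185 0.056 [(np.float64(385.0), np.float64(264.0)), (np.float64(587.0), np.float64(181.0)), (np.float64(183.0), np.float64(181.0)), (np.float64(674.0), np.float64(-23.0)), (np.float64(95.0), np.float64(-21.0))]
0.023 0.056 [(np.float64(385.0), np.float64(332.0)), (np.float64(636.0), np.float64(229.0)), (np.float64(134.0), np.float64(230.0)), (np.float64(745.0), np.float64(-23.0)), (np.float64(25.0), np.float64(-21.0))]
```

View pics/w36y.png

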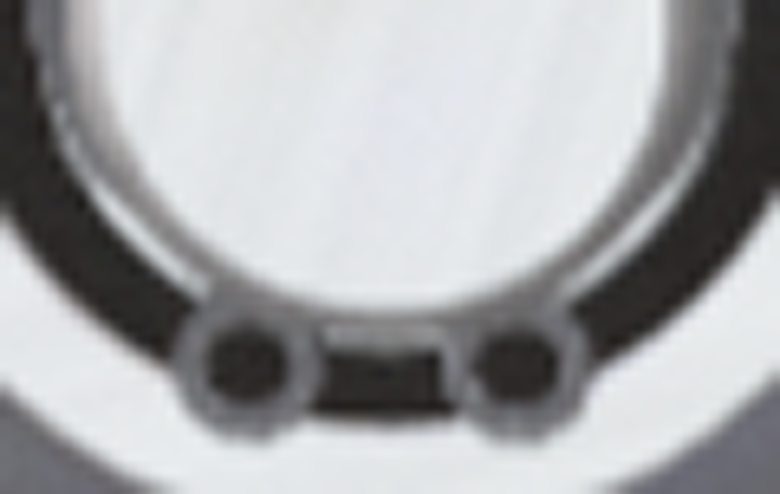

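```bash
python3 - <<'E'
from h import *
def meas(c,z=.056,box=(290,195,350,220)):
    x0,y0,x1,y1=box
    g=cv2.resize(cv2.cvtColor(c.im,cv2.COLOR_BGR2GRAY)[y0:y1,x0:x1],None,fx=16,fy=16,interpolation=cv2.INTER_CUBIC)
    m=(g<75).astype(np.uint8)
    n,l,st,ce=cv2.connectedComponentsWithStats(m)
    out=[]
    for i in range(1,n):
        if 600<st[i,4]<20000: out.append((x0+(ce[i][0]+.5)/16-.5,y0+(ce[i][1]+.5)/16-.5,st[i].tolist()))
    return out
import pickle
c,s,b=pickle.load(open("w36.pkl","rb"))
o=meas(c); [print(x) for x in o]
for i in range(len(o)):
  for j in range(i):
    print(i,j,np.linalg.norm(c.at(*o[i][:2],.056)-c.at(*o[j][:2],.056)))
E
```

```text
(np.float64(308.5805650013079), np.float64(207.6193924928067), [255, 160, 101, 98, 7646])
(np.float64(329.33993283093054), np.float64(207.74238204456094), [582, 166, 107, 91, 7630])
(np.float64(318.886789049236), np.float64(209.19986205432937), [383, 193, 177, 82, 11780])
1 0 0.017613472989964404
2 0 0.008852124306994887
2 1 0.008956544826268622
```

```bash
python3 -m crank '0.625 -0.008 -0.005 0 0 0 -0.003;0.625 0 0 0 0 0 0;0.625 0 0 0 0 0 0;0.625 0 0 0 0 0 0';python3 - <<'E'
from h import *
c=Cam("wrist")
plan([0,0,0],75)
x0,y0,x1,y1=280,170,360,240
g=cv2.resize(cv2.cvtColor(c.im,cv2.COLOR_BGR2GRAY)[y0:y1,x0:x1],None,fx=16,fy=16,interpolation=cv2.INTER_CUBIC)
for th in(65,75,85):
    n,l,st,ce=cv2.connectedComponentsWithStats((g<th).astype(np.uint8))
    o=[(x0+(ce[i][0]+.5)/16-.5,y0+(ce[i][1]+.5)/16-.5,st[i].tolist()) for i in range(1,n) if 4000<st[i,4]<10000]
    for q in o: print(th,q)
    if len(o)==2: print(np.linalg.norm(c.at(*o[0][:2],.056)-c.at(*o[1][:2],.056)))
# check scale: outer boundary of dark seal (58mm at pulley face .053)
crop(c.im,260,110,380,240,5,"pics/w37.png")
E
```

```text
t: 18.75
tool_pos: [0.4975, 0.0477, 0.2434]
ee_rot: [-0.7, 0.702, -0.095, 0.091]
contact_force: [0.8, 0.1, -1.5]
finger_gap: 0.626
t 18.8 pos [0.4975 0.0477 0.2432] gap 0.628 F [-0.2 -0.4 -2.2] tool y [-0.0068 -0.003  -1.    ] yawz 74.93
shift tool [-0.4666  0.2467 -0.1743]
 rotvec [ 0.0047 -0.0012 -0.0058] 0
 rotvec [0.0091 3.1403 0.0074] 180
65 (np.float64(318.8966351954633), np.float64(222.3054189792471), [564, 801, 128, 85, 8288])
75 (np.float64(318.85478288231593), np.float64(222.21276484161947), [560, 796, 135, 92, 9534])
```

View pics/w37.png

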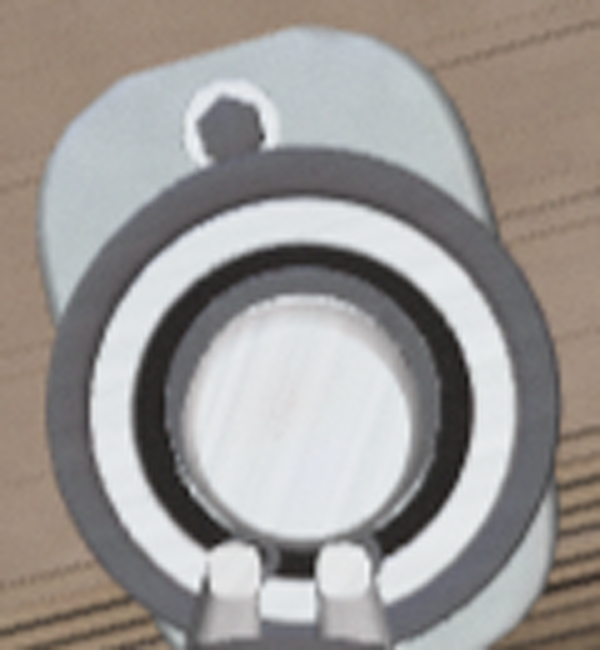

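```bash
python3 - <<'E'
from h import *
c=Cam("wrist");s=sense();T=rot(s["ee_rot"])
W=lambda u,v:(260+u/5,110+v/5)
z=s["tool_pos"][2]-.114
m=(c.at(*W(233,568),z)+c.at(*W(345,568),z))/2
S=c.at(*W(302,420),.069)
print("tip",m,"tip-tcp",T.T@(m-s["tool_pos"]),"S",S)
tgt=np.array([.4832,.0545,z])-.0315*T[:,0]
print("move",T.T@(tgt-m))
E
```

```text
tip [0.49120859 0.04997383 0.12928887] tip-tcp [-0.00613558  0.11403295  0.00105263] S [0.48236915 0.05439979 0.069     ]
move [-4.04099315e-02  3.99145631e-05  2.28808241e-03]
```

```bash
python3 -m crank '0.625 -0.018 0 0.001 0 0 -0.002;0.625 -0.015 0 0.001 0 0 -0.002;0.625 -0.005 0 0 0 0 0;0.625 0 0 0 0 0 0;0.625 0 0 0 0 0 0';python3 - <<'E'
from h import *
plan([0,0,0],75)
c=Cam("wrist");s=sense();crop(c.im,200,110,440,290,3.3,"pics/w38.png")
b=Cam("side");crop(b.im,250,130,380,300,4.5,"pics/b38.png")
T=rot(s["ee_rot"]);z=s["tool_pos"][2]-.114
for k in(-7,7):
  p=np.array([.4832,.0545,.053])-.0315*T[:,0]+k*.001*T[:,2]
  print((c.px(p)-[200,110])*3.3)
E
```

```text
t: 19.27
tool_pos: [0.4607, 0.0595, 0.2421]
ee_rot: [-0.699, 0.703, -0.094, 0.092]
contact_force: [0.2, 0.2, -1.5]
finger_gap: 0.629
t 19.27 pos [0.4607 0.0595 0.2421] gap 0.629 F [ 0.2  0.2 -1.5] tool y [-0.004  -0.0044 -1.    ] yawz 74.9
shift tool [-0.4286  0.2442 -0.1762]
 rotvec [ 0.0053 -0.0018 -0.0027] 0
 rotvec [0.0043 3.1398 0.0083] 180
[364.62305258 295.73707473]
[419.13130713 295.68973625]
```

View pics/w38.png

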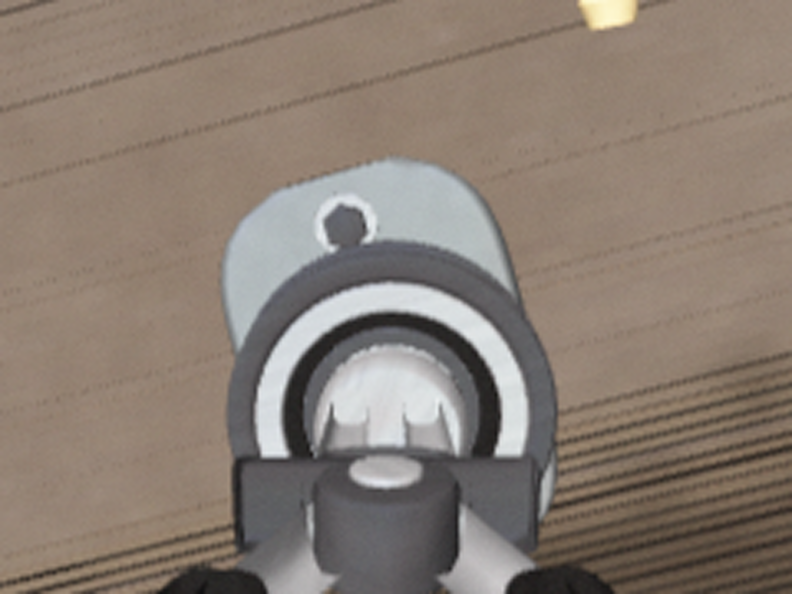

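View pics/b38.png

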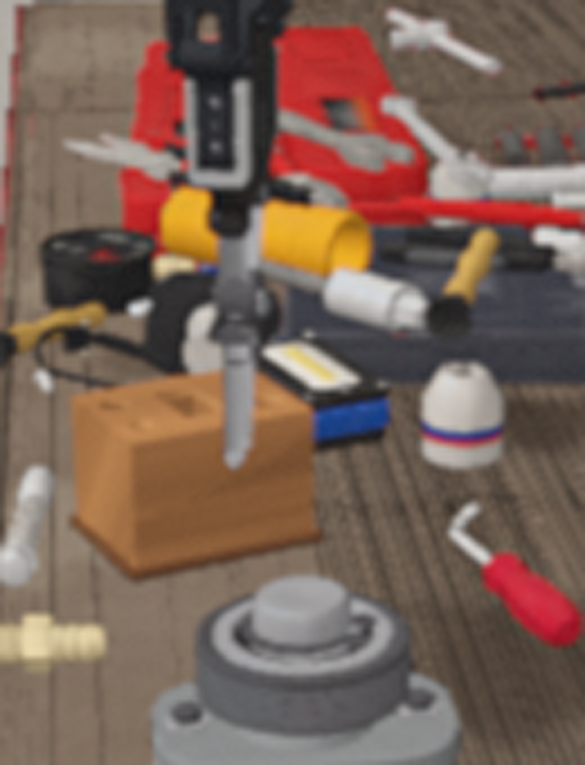

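```bash
python3 - <<'E'
from h import *
c=Cam("wrist");s=sense();T=rot(s["ee_rot"])
W=lambda u,v:(200+u/3.3,110+v/3.3)
for d in(.113,.117):
  z=s["tool_pos"][2]-d
  m=(c.at(*W(347,412),z)+c.at(*W(424,412),z))/2
  tgt=np.array([.4832,.0545,z])-.0315*T[:,0]
  print(m,"tiptcp",T.T@(m-s["tool_pos"]),"move",T.T@(tgt-m))
E
```

```text
[0.46204402 0.05884172 0.12899425] tiptcp [0.00157777 0.1129949  0.00042727] move [-9.94422040e-03 -7.55345759e-05  1.32984869e-03]
[0.46312088 0.05852863 0.12499425] tiptcp [0.00271169 0.11699138 0.00042755] move [-1.10654567e-02 -7.20911175e-05  1.35105564e-03]
```

```bash
python3 -m crank '0.58 -0.006 0.015 0.001 0 0 -0.002;0.58 -0.005 0.02 0 0 0 0;0.58 0 0.015 0 0 0 0;0.58 0 0 0 0 0 0;0.58 0 0 0 0 0 0';python3 - <<'E'
from h import *
plan([0,0,0],75)
c=Cam("wrist");s=sense();crop(c.im,230,110,410,270,4.4,"pics/w39.png")
b=Cam("side");crop(b.im,250,170,380,300,4.5,"pics/b39.png")
E
```

```text
t: 19.83
tool_pos: [0.4525, 0.0621, 0.1912]
ee_rot: [-0.699, 0.703, -0.094, 0.094]
contact_force: [-0.4, 0.8, -1.4]
finger_gap: 0.587
t 19.83 pos [0.4525 0.0621 0.1912] gap 0.587 F [-0.4  0.8 -1.4] tool y [-3.0e-04 -5.1e-03 -1.0e+00] yawz 74.78
shift tool [-0.4205  0.1917 -0.1778]
 rotvec [ 0.005  -0.0038  0.001 ] 0
 rotvec [-1.6000e-03  3.1377e+00  7.8000e-03] 180
```

View pics/w39.png

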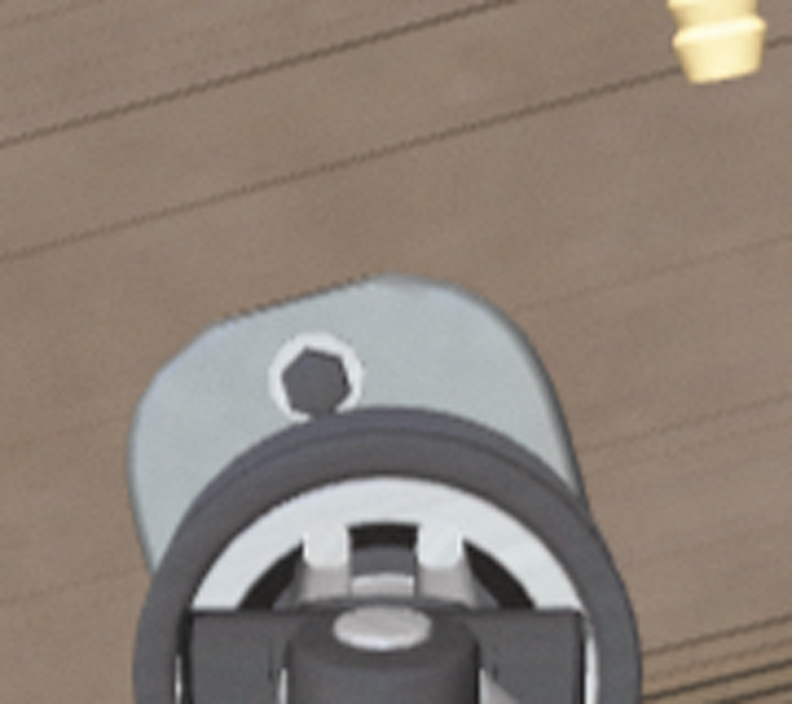

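View pics/b39.png

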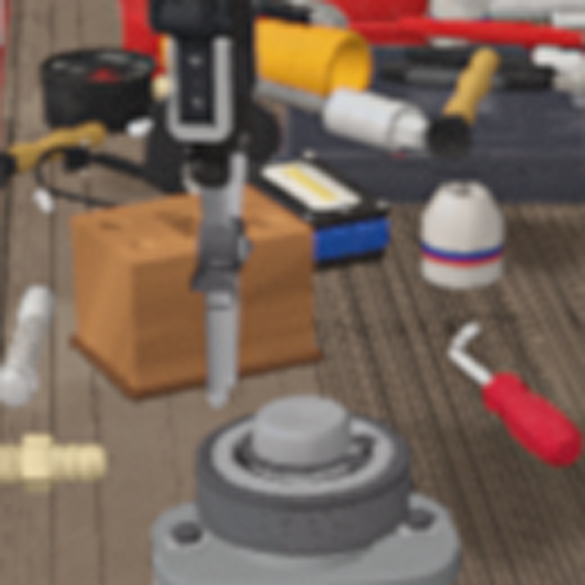

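```bash
python3 -m crank '0.58 0 0.008 0 0 0 0;0.58 0 0.007 0 0 0 0;0.58 0 0.001 0 0 0 0'; python3 -m crank '0.58 0 0.002 0 0 0 0';python3 -m crank '0.58 0 0.002 0 0 0 0'
```

```text
t: 20.18
tool_pos: [0.4544, 0.062, 0.1771]
ee_rot: [-0.699, 0.702, -0.092, 0.096]
contact_force: [0.4, 0.2, -2.4]
finger_gap: 0.582
t: 20.27
tool_pos: [0.4546, 0.062, 0.1752]
ee_rot: [-0.699, 0.702, -0.092, 0.096]
contact_force: [1.3, 0.6, -2.3]
finger_gap: 0.582
t: 20.35
tool_pos: [0.4546, 0.062, 0.173]
ee_rot: [-0.699, 0.702, -0.092, 0.096]
contact_force: [-0.5, -0.4, -2.9]
finger_gap: 0.577
```

```bash
python3 -m crank '0.58 0 0.002 0 0 0 0';python3 -m crank '0.58 0 0.002 0 0 0 0'; python3 - <<'E'
from h import *
plan([0,0,0],75)
c=Cam("wrist");s=sense();crop(c.im,230,110,410,270,4.4,"pics/w40.png")
b=Cam("side");crop(b.im,265,200,365,300,6,"pics/b40.png")
E
```

```text
t: 20.43
tool_pos: [0.4547, 0.0619, 0.1709]
ee_rot: [-0.699, 0.702, -0.091, 0.096]
contact_force: [-0.6, -0.4, -1.0]
finger_gap: 0.583
t: 20.52
tool_pos: [0.4552, 0.0619, 0.1696]
ee_rot: [-0.7, 0.702, -0.091, 0.097]
contact_force: [-0.7, -1.0, 7.1]
finger_gap: 0.584
t 20.52 pos [0.4552 0.0619 0.1696] gap 0.584 F [-0.7 -1.   7.1] tool y [ 0.0078 -0.0048 -1.    ] yawz 74.75
shift tool [-0.4244  0.1664 -0.179 ]
 rotvec [ 0.0026 -0.0043  0.0088] 0
 rotvec [-0.0138  3.1373  0.004 ] 180
```

View pics/w40.png

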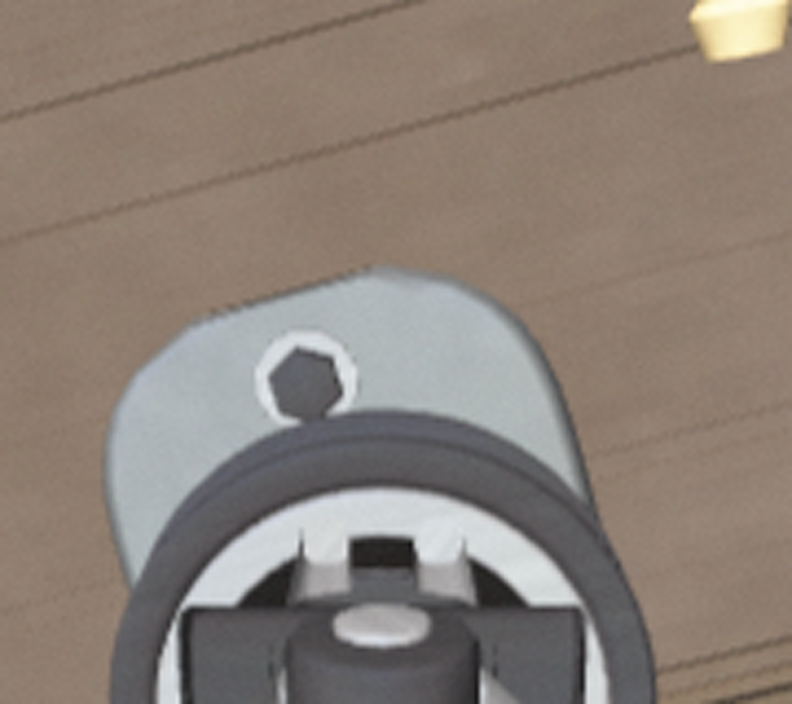

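View pics/b40.png

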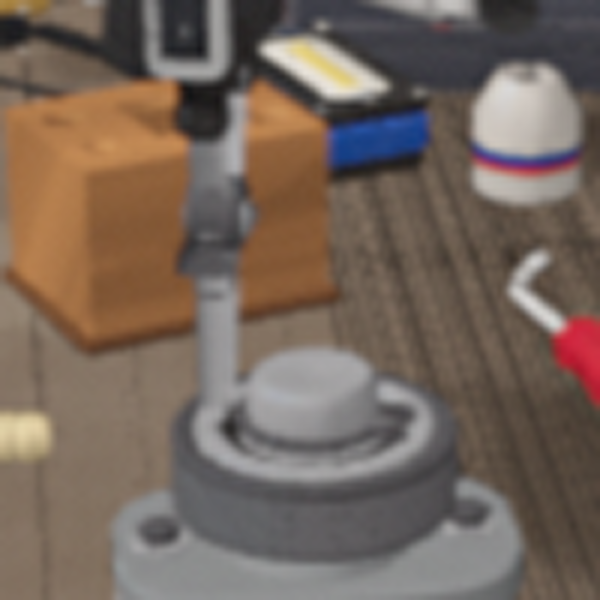

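```bash
python3 -m crank '0.58 -0.0005 0.0025 0 0 0 0.003';python3 -m crank '0.58 -0.0003 0.0015 0 0 0 0.003';python3 -m crank '0.58 0 0.0015 0 0 0 0.002'
```

```text
t: 20.7
tool_pos: [0.4557, 0.0619, 0.1693]
ee_rot: [-0.7, 0.702, -0.09, 0.097]
contact_force: [-1.1, -0.7, 7.0]
finger_gap: 0.585
t: 20.78
tool_pos: [0.4561, 0.0617, 0.1693]
ee_rot: [-0.7, 0.702, -0.091, 0.097]
contact_force: [-0.4, -0.1, 7.3]
finger_gap: 0.585
t: 20.87
tool_pos: [0.457, 0.0615, 0.1696]
ee_rot: [-0.7, 0.702, -0.09, 0.098]
contact_force: [-0.2, -1.3, 6.6]
finger_gap: 0.585
```

```bash
python3 -m crank '0.58 -0.001 0.004 0 0 0 0.004';python3 -m crank '0.58 -0.001 0.002 0 0 0 0.004'; python3 -m crank '0.58 0 -0.008 0 0 0 0;0.58 0 -0.015 0 0 0 0;0.58 0 -0.025 0 0 0 0;0.58 0 -0.025 0 0 0 0;0.58 0 -0.01 0 0 0 0'
```

```text
t: 20.95
tool_pos: [0.4573, 0.0615, 0.1679]
ee_rot: [-0.7, 0.702, -0.09, 0.098]
contact_force: [-0.4, -1.7, 9.7]
finger_gap: 0.578
t: 21.03
tool_pos: [0.4573, 0.0615, 0.1679]
ee_rot: [-0.7, 0.701, -0.09, 0.098]
contact_force: [-0.2, -2.3, 8.6]
finger_gap: 0.587
t: 21.45
tool_pos: [0.4551, 0.0617, 0.2527]
ee_rot: [-0.7, 0.702, -0.092, 0.096]
contact_force: [0.6, 0.2, -1.3]
finger_gap: 0.583
```

```bash
python3 -m crank '0.58 0.018 0 0 0 0 0;0.58 0.03 0 0 0 0 0;0.58 0.02 0 0 0 0 0;0.58 0 0 0 0 0 0;0.58 0 0 0 0 0 0'; python3 - <<'E'
from h import *
plan([.51,.045,.245],75)
c=Cam("wrist");s=sense();crop(c.im,240,100,400,240,5,"pics/w41.png")
import pickle;pickle.dump((c,s),open("w41.pkl","wb"))
b=Cam("side");crop(b.im,265,200,365,300,6,"pics/b41.png")
E
```

```text
t: 21.87
tool_pos: [0.5242, 0.0437, 0.2566]
ee_rot: [-0.701, 0.701, -0.089, 0.098]
contact_force: [-0.9, 0.0, -1.2]
finger_gap: 0.584
t 21.87 pos [0.5242 0.0437 0.2566] gap 0.584 F [-0.9  0.  -1.2] tool y [ 0.0129 -0.0023 -0.9999] yawz 74.79
shift tool [-0.0142  0.0114 -0.0025]
 rotvec [-0.0011 -0.0037  0.0131] 0
 rotvec [-2.0500e-02  3.1379e+00 -1.8000e-03] 180
```

View pics/w41.png

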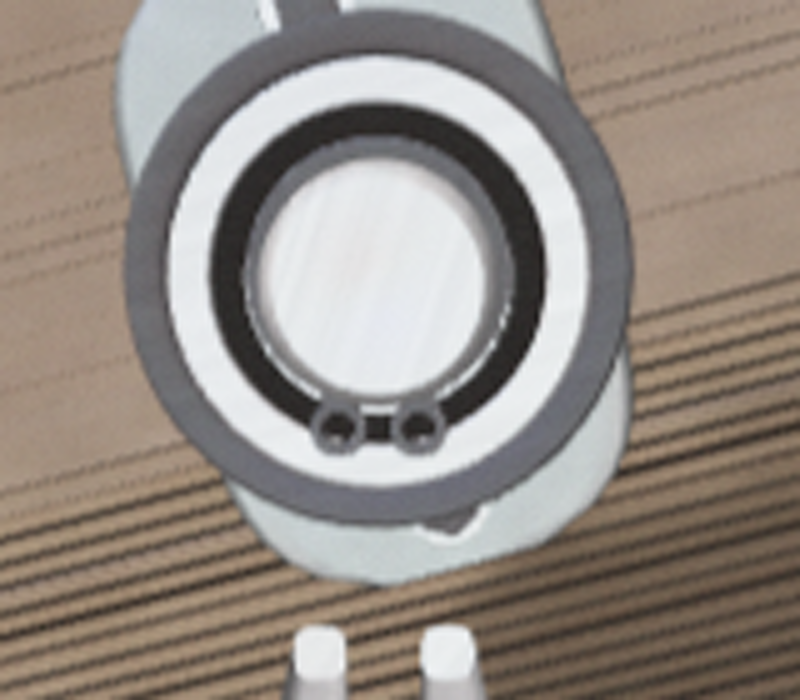

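View pics/b41.png

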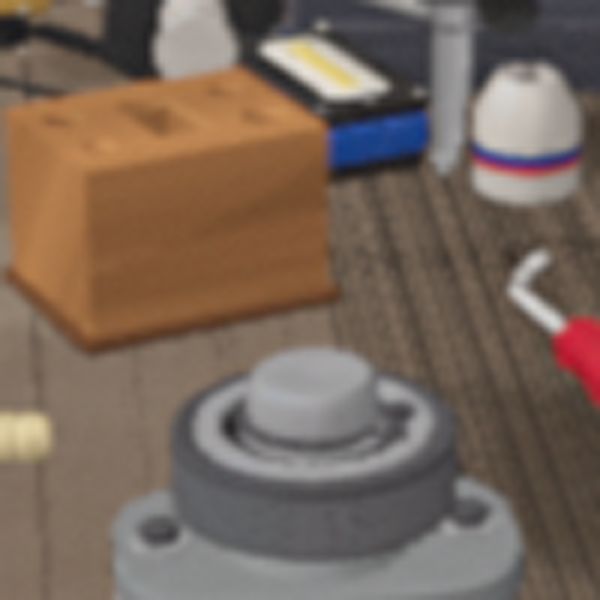

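```bash
python3 -m crank '0.58 -0.018 -0.002 0.03 0 -0.09 0.005;0.58 -0.015 -0.002 0.032 0 -0.09 0.005;0.58 -0.012 0 0.033 0 -0.09 0;0.58 -0.009 0 0.033 0 -0.09 0;0.58 -0.005 0 0.033 0 -0.09 0';python3 - <<'E'
from h import *
plan([.45,.278,.26],112)
E
```

```text
t: 22.38
tool_pos: [0.4742, 0.2113, 0.2593]
ee_rot: [-0.703, 0.705, 0.068, -0.067]
contact_force: [0.7, 0.6, -2.1]
finger_gap: 0.582
t 22.38 pos [0.4742 0.2113 0.2593] gap 0.582 F [ 0.7  0.6 -2.1] tool y [ 0.0012 -0.0024 -1.    ] yawz 100.99
shift tool [-0.011  -0.0009  0.0701]
 rotvec [ 0.0027 -0.1922  0.0005] 0
 rotvec [-7.0000e-04  2.9494e+00  3.9000e-03] 180
```

```bash
python3 -m crank '0.58 -0.006 0 0.028 0 -0.09 0;0.58 -0.003 0 0.025 0 -0.07 0;0.58 -0.001 0 0.008 0 -0.02 0;0.58 0 0 0 0 0 0;0.58 0 0 0 0 0 0';python3 - <<'E'
from h import *
plan([.45,.278,.26],112)
c=Cam("wrist");s=sense();cv2.imwrite("pics/w42.png",c.im)
import pickle
b=Cam("side");crop(b.im,230,80,350,240,4.5,"pics/b42.png")
a=Cam("scene");crop(a.im,210,90,330,240,4.5,"pics/a42.png")
pickle.dump((c,s,a,b),open("w42.pkl","wb"))
E
```

```text
t: 22.8
tool_pos: [0.4416, 0.2759, 0.2592]
ee_rot: [-0.693, 0.694, 0.139, -0.138]
contact_force: [-0.0, 0.3, -1.2]
finger_gap: 0.583
t 22.8 pos [0.4416 0.2759 0.2592] gap 0.583 F [-0.   0.3 -1.2] tool y [ 5.e-04 -9.e-04 -1.e+00] yawz 112.6
shift tool [ 0.0086 -0.0008 -0.0012]
 rotvec [0.001  0.0104 0.0001] 0
 rotvec [ 1.0000e-04 -3.1312e+00 -1.6000e-03] 180
```

View pics/w42.png

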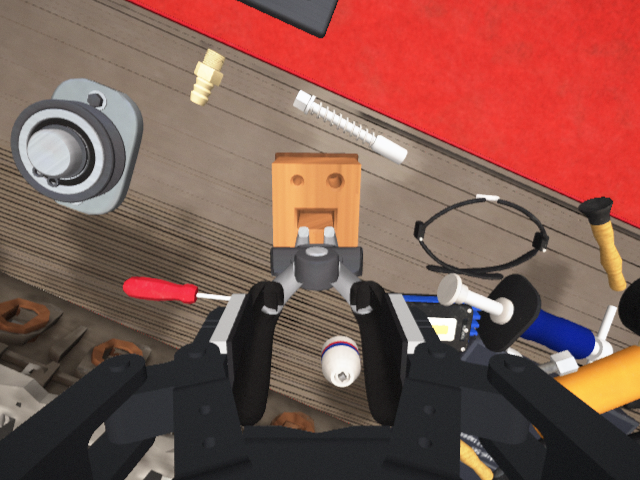

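View pics/b42.png

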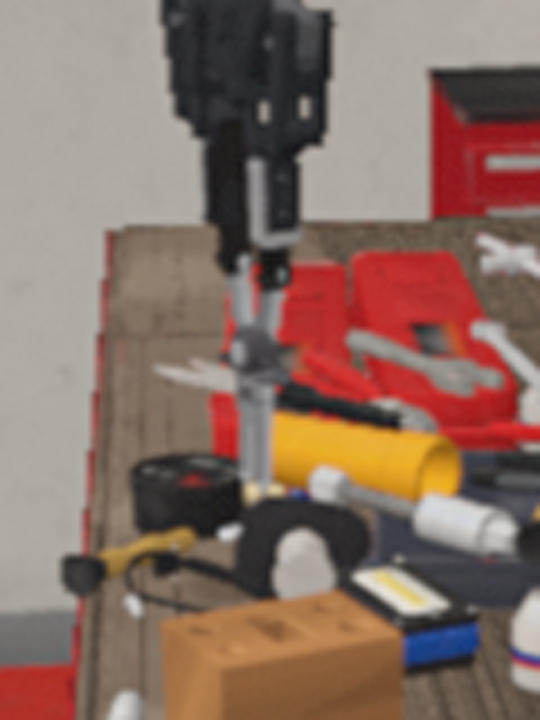

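View pics/a42.png

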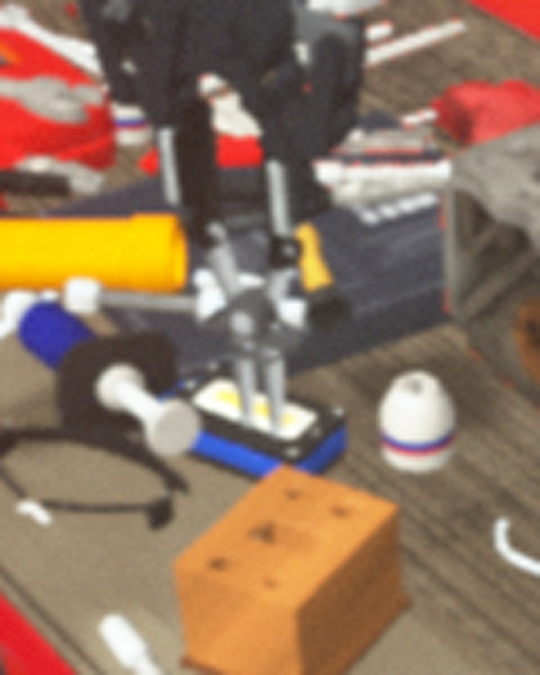

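```bash
python3 - <<'E'
from h import *
import pickle
c,s,a,b=pickle.load(open("w42.pkl","rb"))
crop(c.im,256,140,376,300,5,"pics/w42z.png")
E
```

```text
(no output)
```

View pics/w42z.png

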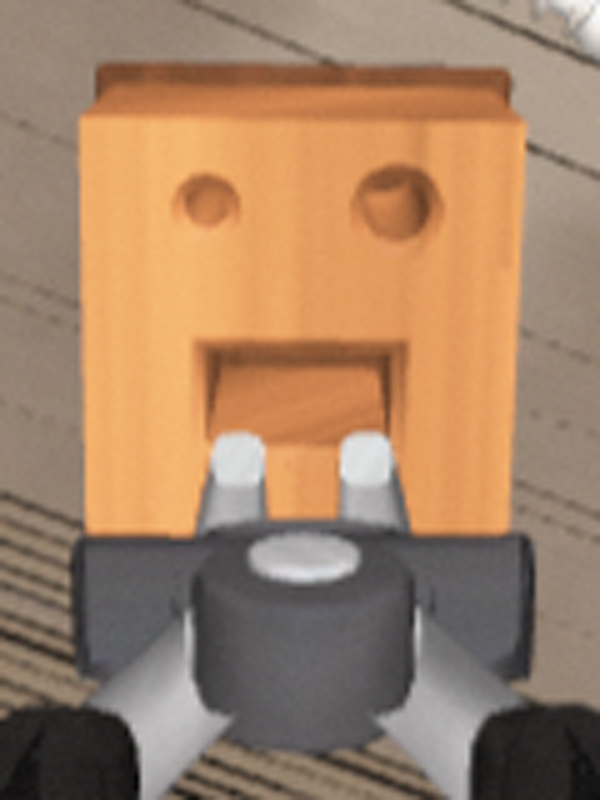

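```bash
python3 - <<'E'
from h import *
import pickle
c,s,a,b=pickle.load(open("w42.pkl","rb"));T=rot(s["ee_rot"])
W=lambda u,v:(256+u/5,140+v/5)
p=c.at(*W(300,395),.07);print("pocket",p)
e=c.at(*W(300,343),.07);print("edge->centre",(T.T@(p-e))*1000)
for d in(.112,.116):
  z=s["tool_pos"][2]-d;m=c.at(*W(302,460),z);print("tip",m,"tip-tcp",T.T@(m-s["tool_pos"]),"move",T.T@(p-m))
# joint top face centre: (303,556) at ~ origin height + ~8mm?
for h in(.045,.05):
  z=s["tool_pos"][2]-h;j=c.at(*W(303,556),z);print("joint",h,T.T@(j-s["tool_pos"]))
E
```

```text
pocket [0.45037532 0.27834739 0.07      ]
edge->centre [ 9.12124944e+00  3.13073725e-04 -6.45984903e-03]
tip [0.44123025 0.27499038 0.14725611] tip-tcp [-0.00074493  0.11200018 -0.00017598] move [ 0.00973063  0.07725677 -0.0003388 ]
tip [0.44225164 0.27541076 0.14325611] tip-tcp [ 0.00035945  0.11600021 -0.00017596] move [ 0.00862625  0.07325673 -0.00033882]
joint 0.045 [-9.32446975e-03  4.49997755e-02 -8.08934654e-05]
joint 0.05 [-7.67964827e-03  4.99998306e-02 -7.83260761e-05]
```

```bash
python3 -m crank '0.6 0.005 0.015 0 0 0.005 0;0.6 0.003 0.02 0 0 0.004 0;0.6 0.001 0.012 0 0 0 0;0.6 0 0 0 0 0 0';python3 - <<'E'
from h import *
plan([.45,.278,.26],112)
c=Cam("wrist");s=sense()
import pickle
crop(c.im,256,140,376,300,5,"pics/w43.png")
b=Cam("side");crop(b.im,230,110,350,240,5,"pics/b43.png")
pickle.dump((c,s),open("w43.pkl","wb"))
E
```

```text
t: 23.28
tool_pos: [0.4539, 0.2744, 0.2122]
ee_rot: [-0.695, 0.695, 0.133, -0.13]
contact_force: [-0.6, 0.5, -2.1]
finger_gap: 0.601
t 23.28 pos [0.4539 0.2744 0.2122] gap 0.601 F [-0.6  0.5 -2.1] tool y [ 0.0042 -0.     -1.    ] yawz 111.39
shift tool [-0.0021 -0.0478  0.0047]
 rotvec [ 0.0016 -0.0106  0.0039] 0
 rotvec [-6.100e-03  3.131e+00  2.500e-03] 180
```

View pics/w43.png

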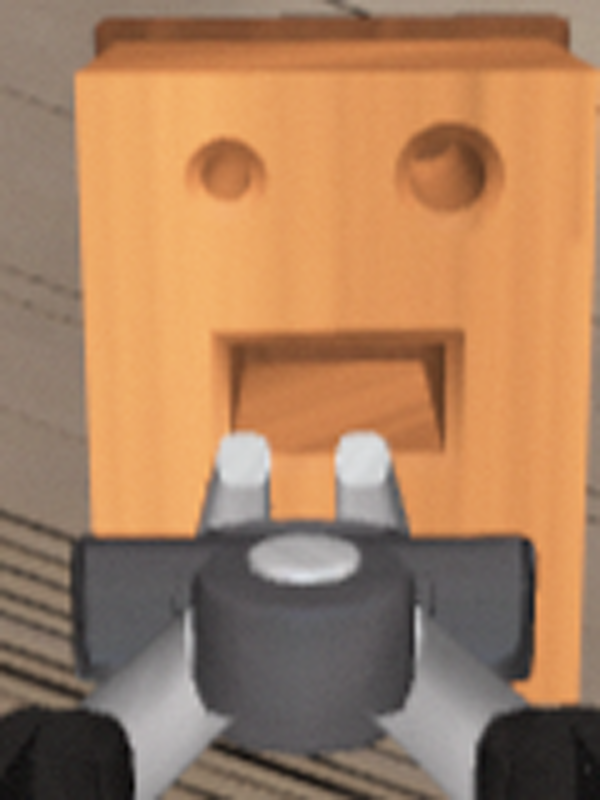

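View pics/b43.png

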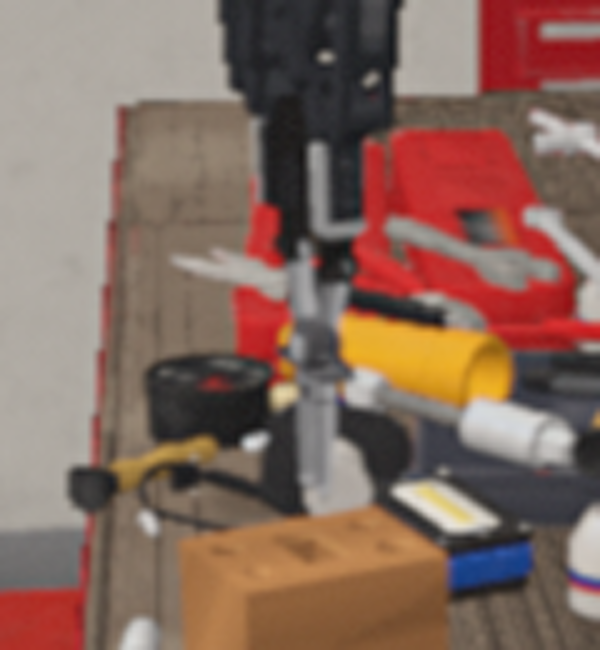

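```bash
python3 - <<'E'
from h import *
import pickle
c,s=pickle.load(open("w43.pkl","rb"));T=rot(s["ee_rot"])
W=lambda u,v:(256+u/5,140+v/5)
p=c.at(*W(337,394),.07);print("pocket",p)
z=s["tool_pos"][2]-.115;m=c.at(*W(302,460),z);print("tip",m,"move",T.T@(p-m))
E
```

```text
pocket [0.4504916  0.27785178 0.07      ]
tip [0.4543751  0.27386252 0.09837416] move [-0.00230188  0.02835505  0.00517505]
```

```bash
python3 -m crank '0.61 -0.002 0.004 0.005 0 -0.003 0.003;0.61 0 0.004 0.001 0 0 0;0.61 0 0 0 0 0 0;0.61 0 0 0 0 0 0';python3 - <<'E'
from h import *
plan([.45,.278,.129],112)
c=Cam("wrist");s=sense();T=rot(s["ee_rot"])
crop(c.im,256,140,376,300,5,"pics/w44.png")
W=lambda u,v:(256+u/5,140+v/5)
P=lambda X:(c.px(X)-[256,140])*5
print("pocket centre px",P([.4504,.278,.07]))
z=s["tool_pos"][2]-.115;m=c.at(*W(302,460),z);print("tip",m,"move",T.T@(np.array([.4504,.278,z])-m))
E
```

```text
t: 23.72
tool_pos: [0.4508, 0.2804, 0.2096]
ee_rot: [0.695, -0.694, -0.135, 0.129]
contact_force: [0.2, -0.3, -1.1]
finger_gap: 0.613
t 23.72 pos [0.4508 0.2804 0.2096] gap 0.613 F [ 0.2 -0.3 -1.1] tool y [ 0.0084  0.0028 -1.    ] yawz 111.56
shift tool [-0.0024  0.0805 -0.0019]
 rotvec [ 0.0005 -0.0076  0.0089] 0
 rotvec [-1.390e-02  3.134e+00  9.000e-04] 180
pocket centre px [292.00091258 397.58834918]
tip [0.45216879 0.28027727 0.09456211] move [-2.48202492e-03 -2.14861732e-05 -1.46754329e-03]
```

View pics/w44.png

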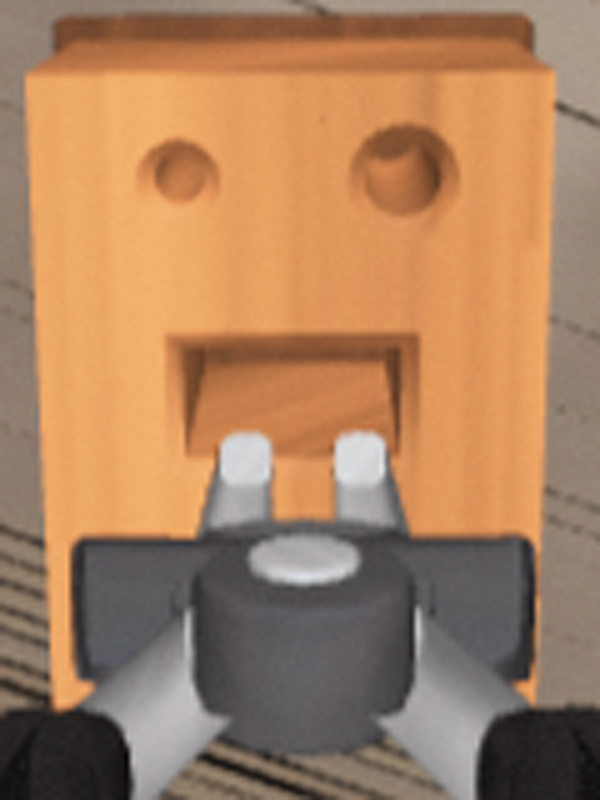

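```bash
python3 -m crank '0.61 -0.0015 0.006 -0.0013 0 0 0.007;0.61 0 0.007 0 0 0 0.003;0.61 0 0 0 0 0 0;0.61 0 0 0 0 0 0';python3 - <<'E'
from h import *
plan([.45,.278,.129],112)
c=Cam("wrist");s=sense();T=rot(s["ee_rot"])
crop(c.im,256,140,376,300,5,"pics/w45.png")
W=lambda u,v:(256+u/5,140+v/5)
P=lambda X:(c.px(X)-[256,140])*5
print("pocket centre px",P([.4504,.278,.07]))
z=s["tool_pos"][2]-.115;m=c.at(*W(302,460),z);print("tip",m,"move",T.T@(np.array([.4504,.278,z])-m))
b=Cam("side");crop(b.im,230,130,350,240,5,"pics/b45.png")
E
```

```text
t: 24.1
tool_pos: [0.45, 0.2787, 0.1959]
ee_rot: [-0.694, 0.695, 0.132, -0.133]
contact_force: [0.9, -0.2, -1.6]
finger_gap: 0.613
t 24.1 pos [0.45   0.2787 0.1959] gap 0.613 F [ 0.9 -0.2 -1.6] tool y [-8.e-04 -8.e-04 -1.e+00] yawz 111.58
shift tool [-0.0002  0.0669 -0.0006]
 rotvec [ 0.0004 -0.0073 -0.001 ] 0
 rotvec [1.6000e-03 3.1343e+00 7.0000e-04] 180
pocket centre px [300.88359432 439.95277586]
tip [0.45032644 0.27814225 0.08065152] move [ 1.60763090e-05  5.97858234e-08 -1.59335037e-04]
```

View pics/w45.png

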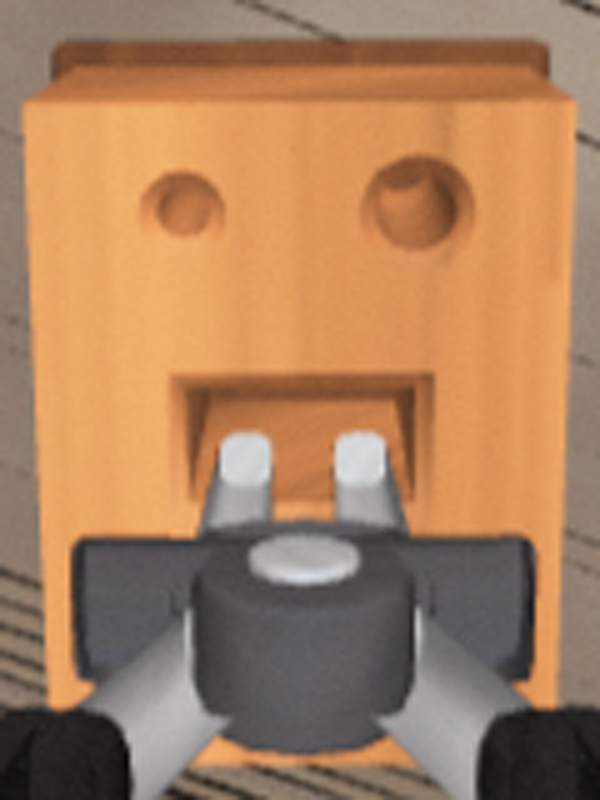

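View pics/b45.png

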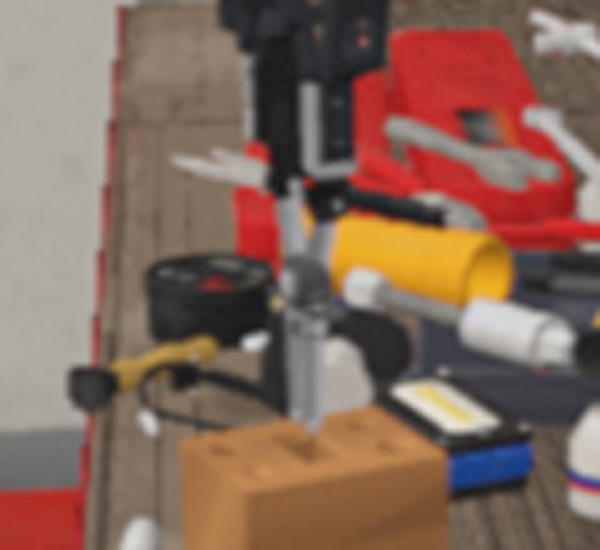

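```bash
python3 -m crank '0.61 0 0.008 0 0 0 0;0.61 0 0.01 0 0 0 0;0.61 0 0.01 0 0 0 0.002';python3 - <<'E'
from h import *
plan([.45,.278,.129],112)
E
```

```text
t: 24.45
tool_pos: [0.4511, 0.2792, 0.1686]
ee_rot: [0.695, -0.694, -0.133, 0.132]
contact_force: [-0.1, -0.3, -2.2]
finger_gap: 0.614
t 24.45 pos [0.4511 0.2792 0.1686] gap 0.614 F [-0.1 -0.3 -2.2] tool y [ 2.1e-03  9.0e-04 -1.0e+00] yawz 111.58
shift tool [-0.0016  0.0396 -0.0007]
 rotvec [-0.0001 -0.0073  0.0023] 0
 rotvec [-3.5000e-03  3.1343e+00 -1.0000e-04] 180
```

```bash
python3 -m crank '0.61 -0.001 0.01 0 0 0 0.002;0.61 -0.0005 0.01 0 0 0 0.001;0.61 0 0.006 0 0 0 0.001';python3 - <<'E'
from h import *
plan([.45,.278,.129],112)
c=Cam("wrist");crop(c.im,256,140,376,300,5,"pics/w46.png")
b=Cam("side");crop(b.im,230,130,350,240,5,"pics/b46.png")
E
```

```text
t: 24.7
tool_pos: [0.4486, 0.2781, 0.1374]
ee_rot: [-0.694, 0.695, 0.13, -0.134]
contact_force: [0.2, -1.2, -1.8]
finger_gap: 0.611
t 24.7 pos [0.4486 0.2781 0.1374] gap 0.611 F [ 0.2 -1.2 -1.8] tool y [-0.0054 -0.0024 -1.    ] yawz 111.58
shift tool [ 0.0013  0.0084 -0.0006]
 rotvec [ 0.0003 -0.0073 -0.0059] 0
 rotvec [9.2000e-03 3.1343e+00 4.0000e-04] 180
```

View pics/b46.png

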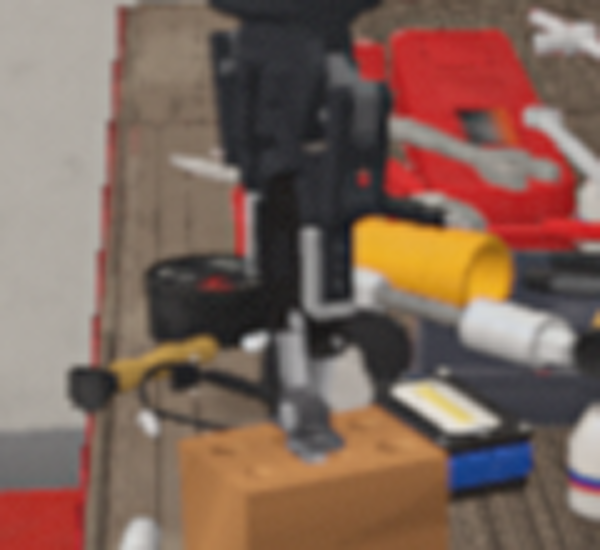

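```bash
python3 -m crank '0.61 0.0005 0.003 0 0 0 -0.004';python3 -m crank '0.61 0 0.002 0 0 0 -0.002';python3 -m crank '0.61 0 0.001 0 0 0 0'
```

```text
t: 24.88
tool_pos: [0.4494, 0.2784, 0.1351]
ee_rot: [-0.694, 0.695, 0.132, -0.133]
contact_force: [0.9, 0.8, -0.9]
finger_gap: 0.606
t: 24.97
tool_pos: [0.4494, 0.2784, 0.1328]
ee_rot: [-0.695, 0.695, 0.133, -0.132]
contact_force: [-0.1, 0.4, -1.9]
finger_gap: 0.607
t: 25.05
tool_pos: [0.4496, 0.2785, 0.132]
ee_rot: [0.695, -0.695, -0.133, 0.132]
contact_force: [-0.2, 0.5, -1.2]
finger_gap: 0.613
```

```bash
python3 -m crank '0.61 0 0.002 0 0 0 0';python3 -m crank '0.61 0 0.002 0 0 0 0.001';python3 - <<'E'
from h import *
plan([.45,.278,.129],112)
c=Cam("wrist");crop(c.im,226,140,406,300,4.4,"pics/w47.png")
b=Cam("side");crop(b.im,230,130,350,240,5,"pics/b47.png")
E
```

```text
t: 25.13
tool_pos: [0.4501, 0.2787, 0.131]
ee_rot: [0.695, -0.694, -0.134, 0.131]
contact_force: [-1.2, -1.7, 10.5]
finger_gap: 0.608
t: 25.22
tool_pos: [0.4509, 0.279, 0.1309]
ee_rot: [0.695, -0.694, -0.134, 0.13]
contact_force: [-1.4, -1.2, 9.0]
finger_gap: 0.609
t 25.22 pos [0.4509 0.279  0.1309] gap 0.609 F [-1.4 -1.2  9. ] tool y [ 0.0056  0.0019 -1.    ] yawz 111.58
shift tool [-0.0012  0.0019 -0.0006]
 rotvec [ 0.0003 -0.0073  0.0059] 0
 rotvec [-9.2000e-03  3.1342e+00  5.0000e-04] 180
```

View pics/w47.png

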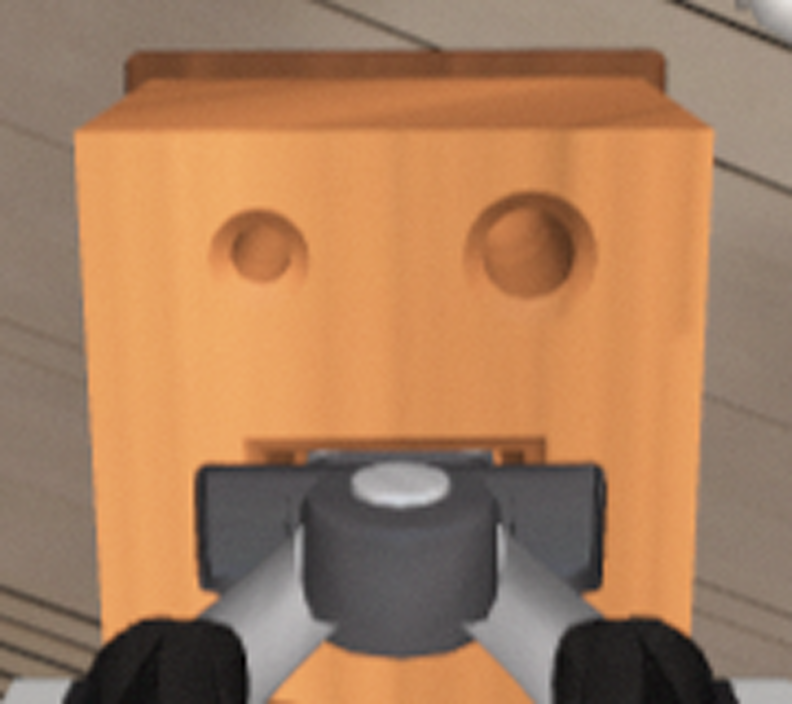

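View pics/b47.png

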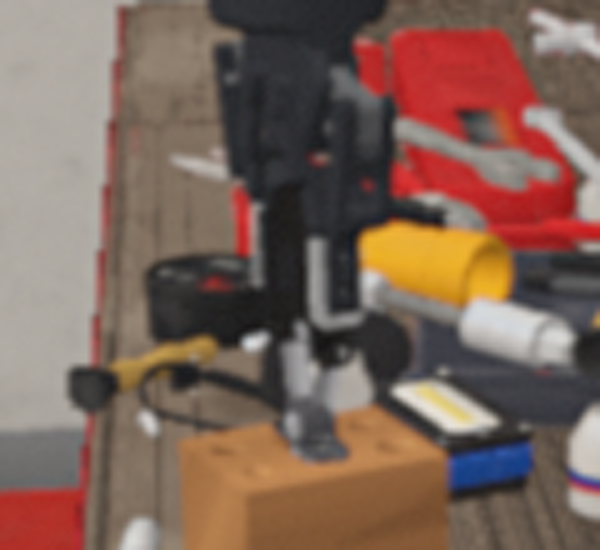

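```bash
python3 -m crank '0.62 0 -0.0005 0 0 0 0.006;0.65 0 0 0 0 0 0;0.7 0 0 0 0 0 0;0.8 0 0 0 0 0 0;0.9 0 0 0 0 0 0';python3 -m crank '1 0 0 0 0 0 0;1 0 0 0 0 0 0';python3 - <<'E'
from h import *
plan([.45,.278,.129],112)
c=Cam("wrist");crop(c.im,130,110,510,480,1.6,"pics/w48.png")
b=Cam("side");crop(b.im,230,130,350,240,5,"pics/b48.png")
E
```

```text
t: 25.73
tool_pos: [0.4518, 0.2794, 0.133]
ee_rot: [0.695, -0.694, -0.133, 0.131]
contact_force: [0.2, 0.5, -0.6]
finger_gap: 0.894
t: 25.9
tool_pos: [0.4519, 0.2795, 0.1332]
ee_rot: [0.695, -0.694, -0.133, 0.131]
contact_force: [0.2, 0.1, -0.2]
finger_gap: 1.0
t 25.9 pos [0.4519 0.2795 0.1332] gap 1.0 F [ 0.2  0.1 -0.2] tool y [ 0.0029  0.0015 -1.    ] yawz 111.58
shift tool [-0.0024  0.0042 -0.0007]
 rotvec [-0.0003 -0.0074  0.0033] 0
 rotvec [-5.1000e-03  3.1342e+00 -5.0000e-04] 180
```

View pics/w48.png

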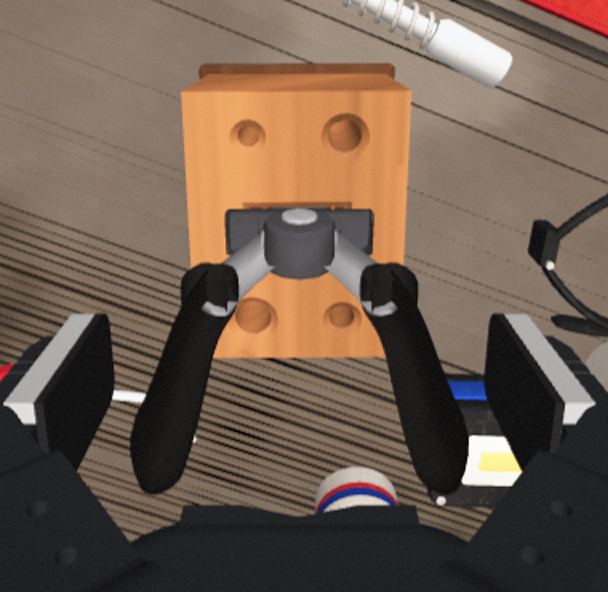

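View pics/b48.png

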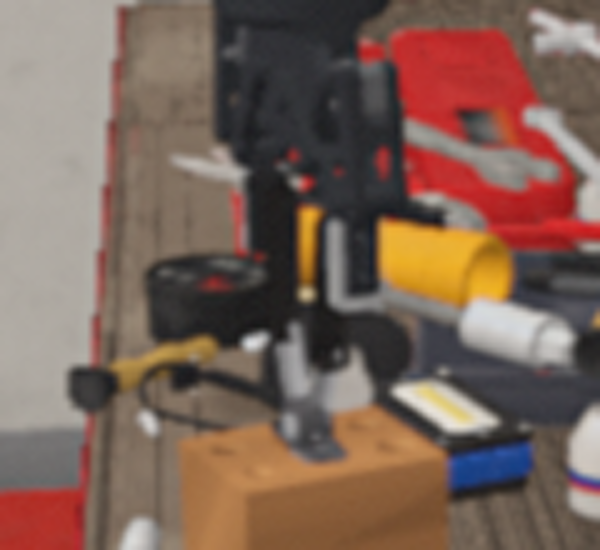

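Released, and the pliers are standing centred with clearance on both sides. Retreating straight up.

```bash
python3 -m crank '1 0 -0.012 0 0 0 0;1 0 -0.018 0 0 0 0.003;1 0 -0.02 0 0 0 0;1 0 -0.025 0 0 0 0;1 0 -0.025 0 0 0 0';python3 -m crank '1 0 -0.03 0 0 0 0;1 0 -0.03 0 0 0 0;1 0 -0.02 0 0 0 0;1 -0.03 0 0 0 0 0;1 -0.02 0 0 0 0 0'; python3 - <<'E'
from h import *
plan([.45,.278,.129],112)
c=Cam("wrist");crop(c.im,200,80,440,300,2.7,"pics/w49.png")
b=Cam("side");crop(b.im,230,130,380,300,4,"pics/b49.png")
a=Cam("scene");crop(a.im,220,140,390,310,4,"pics/a49.png")
E
```

```text
t: 26.42
tool_pos: [0.4493, 0.2782, 0.2333]
ee_rot: [-0.693, 0.696, 0.128, -0.136]
contact_force: [0.7, 0.5, 1.0]
finger_gap: 0.999
t: 26.83
tool_pos: [0.4051, 0.2605, 0.3272]
ee_rot: [-0.695, 0.695, 0.131, -0.133]
contact_force: [-0.6, 0.7, 0.1]
finger_gap: 0.996
t 26.83 pos [0.4051 0.2605 0.3272] gap 0.996 F [-0.6  0.7  0.1] tool y [-1.7e-03 -6.0e-04 -1.0e+00] yawz 111.52
shift tool [ 0.0486  0.1981 -0.0002]
 rotvec [-0.0001 -0.0084 -0.0018] 0
 rotvec [ 2.9000e-03  3.1332e+00 -2.0000e-04] 180
```

View pics/w49.png

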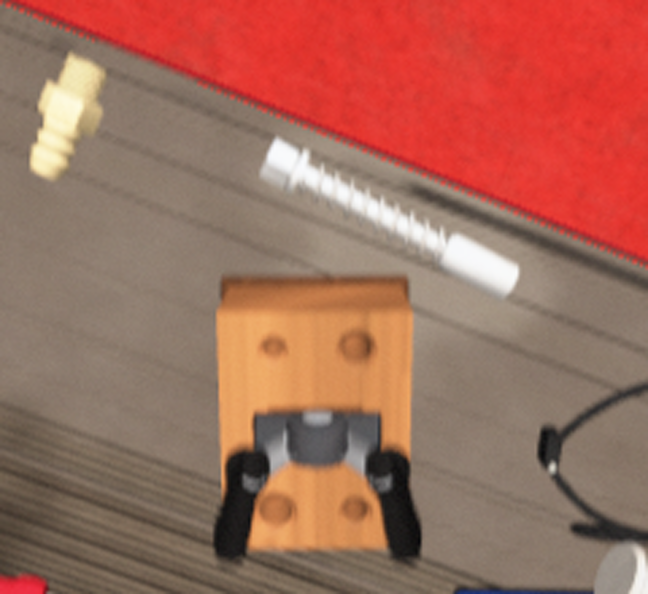

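View pics/b49.png

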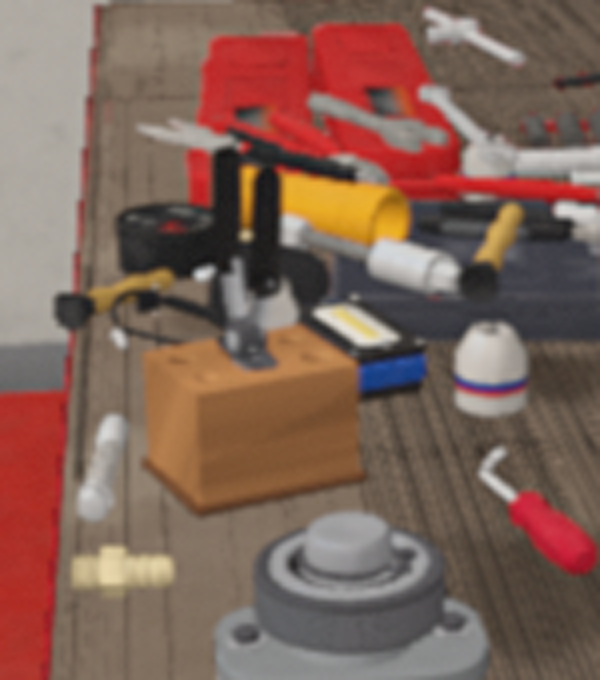

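View pics/a49.png

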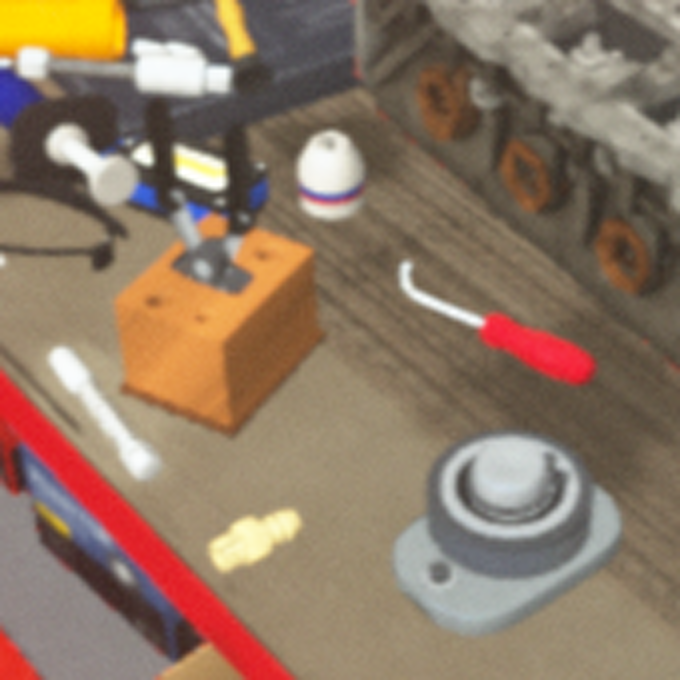

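```bash
python3 -m crank '1 0 0 0 0 0 0;1 0 0 0 0 0 0;1 0 0 0 0 0 0'; python3 -c "
from workcell import hand_in
print(hand_in())"
```

```text
t: 27.23
tool_pos: [0.406, 0.2608, 0.3268]
ee_rot: [-0.695, 0.695, 0.131, -0.133]
contact_force: [0.3, -0.0, -0.0]
finger_gap: 1.001
the job is handed in; nothing more can be done
None
```

The ring is in its groove and holding the pulley down, and the pliers are back in their pocket. I handed the job in at about 27 s; no verdict was reported.

**What I did**
- I took the pliers from the block, set the pins in the lug holes and lifted the ring spread by about 0.10 rad per arm.
- Over the shaft I opened the ring to about 0.23–0.24 rad per arm and slid it down. I pressed the bearing back with about 8–10 N and let the ring close in the groove.
- The ring first stopped at about 0.044 rad per arm (hole spacing 17.6 mm), just under the 0.05 limit. I took that to be friction from the spring-loaded bearing. I pressed the bearing's outer ring with the plier tips for a moment and the ring closed fully.
- I then set the pliers back on their shoulders in the pocket, opened the gripper and backed off.

**Last checks**
- **Ring:** in the last close picture the holes are about 14 mm apart, as on the free ring, and the ring looked centred. The pulley stayed down after the tool left.
- **Pliers:** they stand upright and centred in the pocket, on their shoulders, by the wrist, side and scene pictures.
- **Bystanders:** the chuck, glasses and brass fitting look unmoved. I judged this by eye and did not measure it.
- **Robot:** it touches nothing and the wrist force reads about 0 N.

**What disagreed or went wrong**
- The cameras differed by about 2–5 mm on some positions, so I aligned on what the wrist camera showed.
- Getting the pins into the holes took several tries. The pliers turned a little in the grip and the ring was dragged about 1.5 mm in the dish.
- The wrist force reached about 21 N during that, well under the 120 N limit.

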